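# File the fired glaze test tiles on the rack and lock them with the rod

### The job

Stand every test tile from the kiln shelf upright in the channel of the wooden tile rack, faces towards the rack's ends so that their holes line up. Then take the steel rod with the flat wooden grip out of the tool crate and push it through the hole in one end of the rack, through every tile and out of the hole at the other end, right home so that its grip comes up against the rack. Leave the other tools in the crate, and do not disturb the jars, bowl and cup on the bench.

Things in the scene. Friction and masses are not known exactly. Their poses are not given: they have to be found in the camera images.
- tile0: buff stoneware glaze test tile, one of three to five alike (None if absent): an inverted T, upright plate 50 mm wide (x), 8 thick (y), 75 tall in all, on the middle of a foot 50 (x) by 36 (y) by 8 mm thick; front and back alike. Origin: centre of the foot's underside, z up. 0.1 kg. Starts standing on the kiln shelf
- tile0_hole (a point): centre of that tile's 15 mm round hole, through the plate along its y, 55 mm above the underside
- tile1: buff stoneware glaze test tile, one of three to five alike (None if absent): an inverted T, upright plate 50 mm wide (x), 8 thick (y), 75 tall in all, on the middle of a foot 50 (x) by 36 (y) by 8 mm thick; front and back alike. Origin: centre of the foot's underside, z up. 0.1 kg. Starts standing on the kiln shelf
- tile1_hole (a point): centre of that tile's 15 mm round hole, through the plate along its y, 55 mm above the underside
- tile2: buff stoneware glaze test tile, one of three to five alike (None if absent): an inverted T, upright plate 50 mm wide (x), 8 thick (y), 75 tall in all, on the middle of a foot 50 (x) by 36 (y) by 8 mm thick; front and back alike. Origin: centre of the foot's underside, z up. 0.1 kg. Starts standing on the kiln shelf
- tile2_hole (a point): centre of that tile's 15 mm round hole, through the plate along its y, 55 mm above the underside
- tile3: buff stoneware glaze test tile, one of three to five alike (None if absent): an inverted T, upright plate 50 mm wide (x), 8 thick (y), 75 tall in all, on the middle of a foot 50 (x) by 36 (y) by 8 mm thick; front and back alike. Origin: centre of the foot's underside, z up. 0.1 kg. Starts standing on the kiln shelf
- tile3_hole (a point): centre of that tile's 15 mm round hole, through the plate along its y, 55 mm above the underside
- tile4: buff stoneware glaze test tile, one of three to five alike (None if absent): an inverted T, upright plate 50 mm wide (x), 8 thick (y), 75 tall in all, on the middle of a foot 50 (x) by 36 (y) by 8 mm thick; front and back alike. Origin: centre of the foot's underside, z up. 0.1 kg. Starts standing on the kiln shelf
- tile4_hole (a point): centre of that tile's 15 mm round hole, through the plate along its y, 55 mm above the underside
- kiln_shelf: fixed pale slab, 110 mm (x) by 340 mm (y) by 12 mm thick, on which the tiles stand in a loose row along its y; origin at the centre of its underside
- rack: fixed wooden rack, origin under its base's centre. Base 80 (x) by 239 (y) by 16 mm thick; at each y end a cheek 12 mm thick, 80 wide, its top 96 mm above the bench. Between them a channel along y, 215 long, 56 wide, between rails 10 mm high: up to five tiles stand in it on the base (16 mm above the bench), faces to the cheeks (tile y along rack y, either way round)
- rack_hole_left (a point): centre of the 13 mm hole through the cheek at the rack's +y end (the crate's side), on the cheek's outer face, 71 mm above the bench; the holes run along rack y and line up with the holes of tiles standing in the middle of the channel
- rack_hole_right (a point): the same for the 13 mm hole at the rack's -y end, on the cheek's outer face
- crate: fixed open grey plastic tool crate, 206 mm (x) by 352 mm (y), 45 mm high, walls and floor 6 mm thick; origin at the centre of its underside
- rod: steel rod 8 mm thick with a flat dark wooden grip. Origin on its axis at the shoulder where the grip begins; x runs along the steel to the tip at x = 256 mm (last 6 mm tapered). Grip back to x = -50 mm, 22 mm wide (y), 9 mm thick (z), too wide for the holes. 0.09 kg. Starts flat on the crate's floor along the crate's length, grip at its +y end, axis 4.5 mm above the floor
- brush: flat glaze brush, 184 by 20 by 10 mm, in the crate, at its -x side; belongs in the crate
- wood_knife: flat wooden modelling knife, 148 by 18 by 6 mm, in the crate, at its +x side; belongs in the crate. Origin under the middle of its 120 mm wide part
- kiln_post: pale square kiln post, 26 by 65 by 26 mm, in the crate beside the steel of the rod; belongs in the crate
- rib: round wooden rib (disc), 44 mm across, 6 mm thick, in the crate beside the steel of the rod; belongs in the crate
- glaze_jar: glass jar with a black cap, 68 mm across, 100 mm tall, bystander on the bench
- small_jar: amber jar, 54 mm across, 75 mm tall, bystander on the bench
- test_bowl: small buff bowl, 96 mm across, 42 mm tall, bystander on the bench
- bisque_cup: terracotta cup, 72 mm across, 80 mm tall, bystander on the bench

How it is judged:
By the outcome, as a careful person would: the job done as asked, in the order asked, and still so for the second after the job is handed in, with the robot touching nothing.
Of tile0, tile1, tile2, tile3, tile4 only 3 to 5 are there at a start; the rules pass over those that are not, and their reading is None.
At some moment in a run one of tile0, tile1, tile2, tile3, tile4, rod may be knocked a few centimetres aside while the robot is not near it.
It also fails if it takes over 210 s, if anything falls off the work surface, if the arm or the gripper's body presses on something with over 40 N, if the wrist force passes 120 N, or if a joint passes its speed limit or range.

### The arm

A 7-joint arm with a two-finger parallel gripper is mounted at the origin on the work surface. World frame = base frame: x ahead of the robot, y to its left, z up, the work surface at z = 0. Lengths are in m, angles in rad, forces in N, time in s.
With the tool pointing down it reaches from about 0.425 to 0.925 m from the base axis. Payload 6.8 kg.
Tool frame: the origin (TCP) lies on the centre line of the jaws, within the pads' length; the fingertips stand 14 mm ahead of it and the grasp point (between the pads) lies 5 mm behind it; y points along the fingers, x is the direction in which the jaws open and shut, and the axes are right-handed (so a half turn about y gives the same grasp; the last joint's range is limited). The gripper opens to 85 mm and grips with 20 to 120 N. Pads are 22 mm wide; open, the fingers measure 114 mm over their backs; the gripper's body (76 mm by 85 mm) begins 54 mm behind the grasp point. The pads swing forward as they close: fully open they stand 13 mm farther back than shut.
Start: joints at [1.237, 0.477, 0.022, 1.555, -0.011, 1.109, -0.083], TCP at [0.151, -0.658, 0.245] pointing down, gripper open.
Joint ranges: [-2.96, 2.96], [-0.34, 2.1], [-1.41, 1.46], [0.24, 2.44], [-1.37, 4.51], [0.17, 1.92], [-2.96, 2.96]. Speed limits (rad/s): [2.39, 2.39, 3.14, 3.14, 3.14, 3.14, 3.14].

### API

Orientations are given as a rotation vector (axis times angle).
In Python, from bench import get_obs, vision, ticket gives the robot as it stands. The module is installed in compiled form; this text tells all that it offers.
- The arm moves only by the tool jog_arm, never from a script. Its argument "motion" is a list of rows, each an object of numbers: "gripper": the finger opening in mm, from 0 to 85.4; "tx", "ty", "tz": the shift along the tool's x, y, z in mm; "ax", "ay", "az": the turn, a rotation vector about the tool's x, y, z in rad. In form: [{"gripper": .., "tx": .., "ty": .., "tz": .., "ax": .., "ay": .., "az": ..}, ...]. A call has 1 to 12 rows; each row shifts and turns the commanded pose from where the row before left it, along the tool's axes as they then stand; what a row does not reach is not made up. A row lasts 1/10 s, in which the tool goes at most 50 mm and 8.59 degrees, less where a joint would pass 70% of its speed; a pose out of reach is approached as far as the arm can. A call is refused whole if a number of a shift passes 50 or a number of a turn 0.15, either way. A call with a gripper value outside its range is refused whole. The fingers move at their own pace and stop on an object; "newtons" is the grip in N (left out, the last holds). Time passes only in rows, so rows that do not move let the fingers close. It gives the time, the measured TCP pose, the force and the opening at its end, in the units of the state.
- get_obs(): the state, without advancing time (a new reading comes with each control period).
- vision.grab_frame(name): name is "scene" or "top"; returns the picture (420x560x3 uint8, red, green, blue); there is no depth.
- vision.get_calibration(name): a dict with "camera_matrix" (3x3 intrinsics, pixels), "k1" (the pictures are not rectified: a ray, as slopes to the right and down, at radius r is drawn at 1 + k1 r^2 times it, then the intrinsics apply), "world_from_camera" (4x4, takes a point from camera to world coordinates). Camera axes: x right, y down, z forward; pixel columns grow to the right and rows downward; lengths in m; the calibration is good to about 2 mm. A picture is of the moment at which its call begins. get_calibration takes no time and is no camera call.
- ticket.hand_in(): hands the job in, once; it reports no verdict.
The state is a dict: "clock": time; "joints": joint angles; "qvel": joint speeds; "tau": joint torques, N m; "tcp_pos": TCP position; "orientation": TCP orientation; "contact_force": force on the tool from outside, world axes, zero at the start; "moment": the same for the moment, N m; "grip_width": finger opening in m.
Only numpy, scipy, OpenCV 4.12 (cv2) and the standard library are available. Lean on these libraries where they do the work, as an engineer would, in place of code of your own. Each camera call takes 0.05 s, during which the arm holds its last target.

## Working session

There is one attempt and no reset: what is moved stays moved. The work goes in short steps, Python scripts to look and compute and a tool call to move; the robot and the scene stay as the last step left them, time stands still between calls to the robot, and variables do not carry over. Pictures are saved under pics/ and viewed, and the job is handed in when it is done.

Besides the shell and the picture viewer there is one more tool, called after "Request:" as name([rows], argument=value, ...), one row to a line, values as JSON. jog_arm: Moves the arm, as the interface text tells. Its arguments: {"type":"object","properties":{"motion":{"type":"array"},"newtons":{"type":"number"}},"required":["motion"]}

```bash
mkdir -p pics; ls; python3 - <<'E'
from bench import get_obs, vision
import cv2,numpy as np
o=get_obs();print(o)
for n in("scene","top"):
    im=vision.grab_frame(n);cv2.imwrite(f"pics/{n}0.png",im[:,:,::-1])
    c=vision.get_calibration(n);print(n,c)
E
```

```text
pics
{'clock': 0.0, 'joints': array([ 1.23692511,  0.4777973 ,  0.02233811,  1.55646975, -0.01148998,
        1.10931685, -0.08312898]), 'qvel': array([ 1.45485164e-03, -2.65079855e-04,  6.50493753e-04, -1.23909457e-03,
        8.42384349e-05, -2.67938659e-04, -1.75313666e-03]), 'tau': array([-1.63935107e-03, -5.96456265e+01,  1.60741836e+00, -2.81199056e+01,
        1.24703109e-02,  9.26051434e-03,  1.25069900e-05]), 'tcp_pos': array([ 0.15095809, -0.65730621,  0.24431983]), 'orientation': array([-1.30649241,  1.04241347, -1.03983218]), 'contact_force': array([-0.9986771 ,  0.3953619 ,  0.29517898]), 'moment': array([-0.01937708,  0.01104584,  0.03444979]), 'grip_width': 0.08527990420122125}
scene {'camera_matrix': array([[465.18768377,   0.        , 268.94100634],
       [  0.        , 465.18768377, 203.37159715],
       [  0.        ,   0.        ,   1.        ]]), 'k1': 0.004783731617676537, 'world_from_camera': array([[-0.68346542,  0.53434911, -0.49733897,  1.28093037],
       [ 0.72994551,  0.50716727, -0.45821492,  0.57028211],
       [ 0.00738732, -0.6762044 , -0.73667702,  1.05495447],
       [ 0.        ,  0.        ,  0.        ,  1.        ]])}
top {'camera_matrix': array([[383.64554748,   0.        , 284.60363646],
       [  0.        , 383.64554748, 213.2852763 ],
       [  0.        ,   0.        ,   1.        ]]), 'k1': -0.073554745895943, 'world_from_camera': array([[-0.02282369, -0.98033515,  0.1960155 ,  0.4562492 ],
       [-0.99948486,  0.01794995, -0.02660488, -0.02876885],
       [ 0.02256323, -0.19652175, -0.98023982,  0.99225153],
       [ 0.        ,  0.        ,  0.        ,  1.        ]])}
```

View pics/scene0.png

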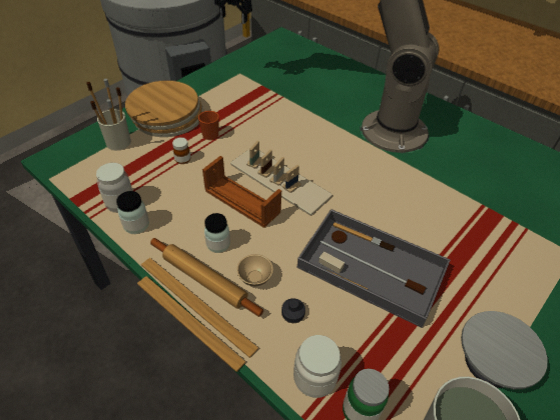

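View pics/top0.png

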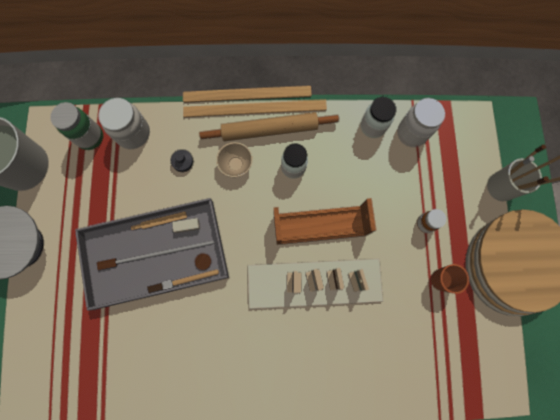

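Four tiles stand on the shelf (top view around (294..360, 280)). The rack is at about (323,222), the crate at (152,253) with the rod's grip at (107,265). I'll enlarge these regions.

```bash
cat > h.py <<'E'
from bench import get_obs, vision
import cv2,numpy as np
from scipy.spatial.transform import Rotation as R
def cal(n):
    c=vision.get_calibration(n);return c["camera_matrix"],c["k1"],c["world_from_camera"]
def ray(n,u,v):
    K,k1,T=cal(n)
    d=np.array([(u-K[0,2])/K[0,0],(v-K[1,2])/K[1,1]]);s=d.copy()
    for _ in range(20): s=d/(1+k1*(s@s))
    return T[:3,3],T[:3,:3]@np.array([s[0],s[1],1])
def pw(n,u,v,z):
    o,d=ray(n,u,v);return o+d*(z-o[2])/d[2]
def proj(n,P):
    K,k1,T=cal(n);P=np.atleast_2d(P)
    c=(P-T[:3,3])@T[:3,:3];s=c[:,:2]/c[:,2:]
    s=s*(1+k1*(s**2).sum(1,keepdims=True))
    return s*K[0,0]+K[:2,2]
def crop(n,u0,v0,w,h,f,name,src=None,pts=None):
    im=vision.grab_frame(n) if src is None else src[:,:,::-1]
    c=im[v0:v0+h,u0:u0+w,::-1].astype(float)
    c=np.clip(c*1.3,0,255).astype(np.uint8)
    c=cv2.resize(c,None,fx=f,fy=f,interpolation=cv2.INTER_CUBIC)
    step=10
    for u in range((u0+9)//step*step,u0+w,step):
        x=int((u-u0+.5)*f);cv2.line(c,(x,0),(x,4),(0,255,0),1)
        if u%20==0:cv2.putText(c,str(u),(x-10,15),0,.35,(0,255,0),1)
    for v in range((v0+9)//step*step,v0+h,step):
        y=int((v-v0+.5)*f);cv2.line(c,(0,y),(4,y),(0,255,0),1)
        if v%20==0:cv2.putText(c,str(v),(5,y+4),0,.35,(0,255,0),1)
    if pts is not None:
        for p in pts: cv2.circle(c,(int((p[0]-u0+.5)*f),int((p[1]-v0+.5)*f)),2,(255,0,255),-1)
    cv2.imwrite(f"pics/{name}.png",c)
E
python3 - <<'E'
from h import *
t=cv2.imread("pics/top0.png");s=cv2.imread("pics/scene0.png")
crop("top",240,190,150,120,5.3,"c1",t)
crop("scene",190,130,150,100,5.3,"c2",s)
crop("top",70,190,170,125,4.7,"c3",t)
crop("scene",290,205,165,120,4.8,"c4",s)
E
```

```text
(no output)
```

View pics/c1.png

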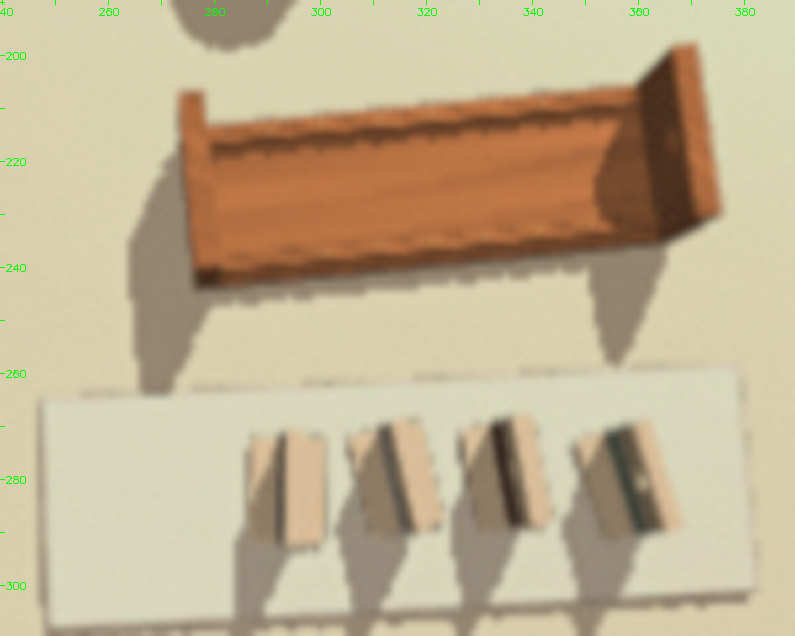

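View pics/c2.png

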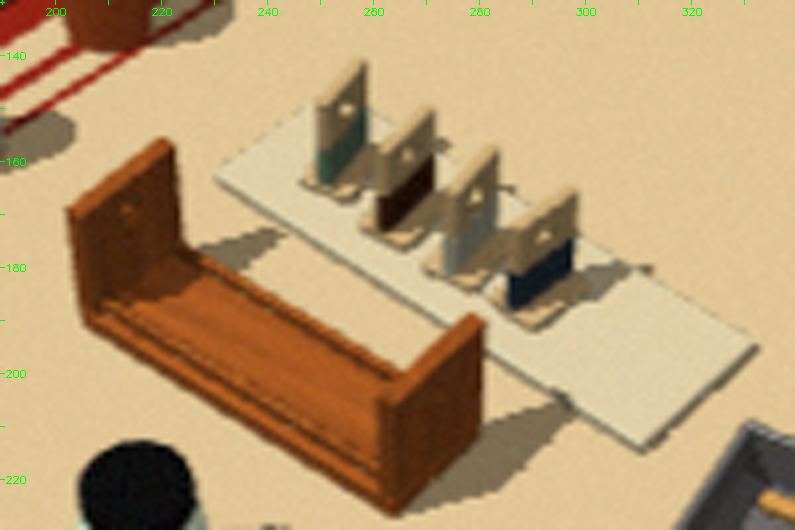

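View pics/c3.png

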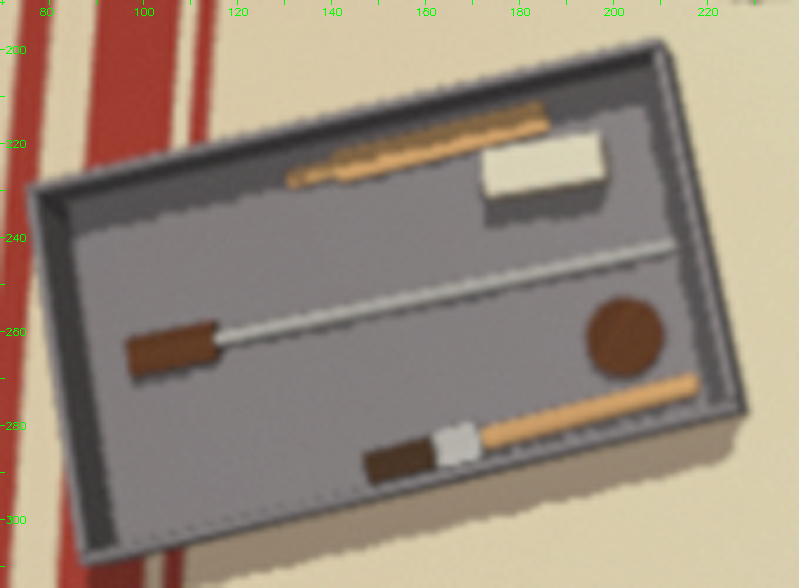

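View pics/c4.png

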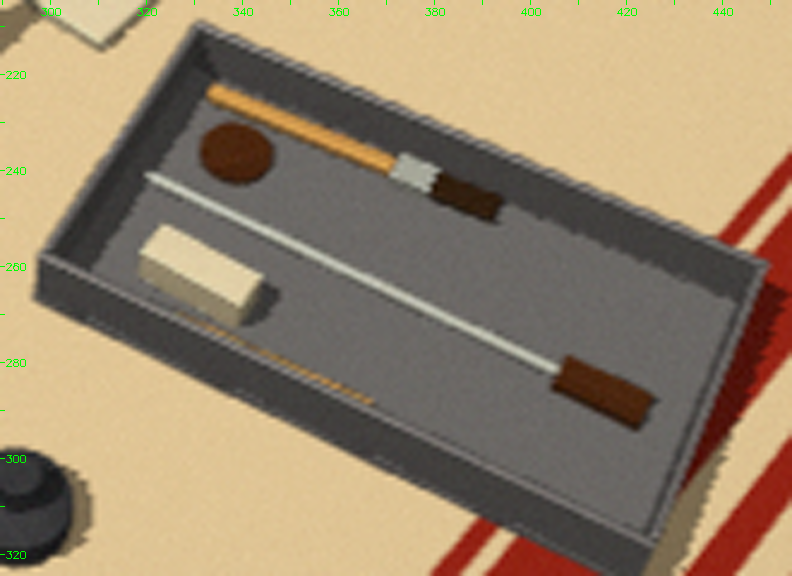

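```bash
python3 - <<'E'
from h import *
t=cv2.imread("pics/top0.png");s=cv2.imread("pics/scene0.png")
crop("top",280,262,92,40,8.6,"c5",t)
crop("scene",240,135,65,62,9,"c6",s)
E
```

```text
(no output)
```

View pics/c5.png

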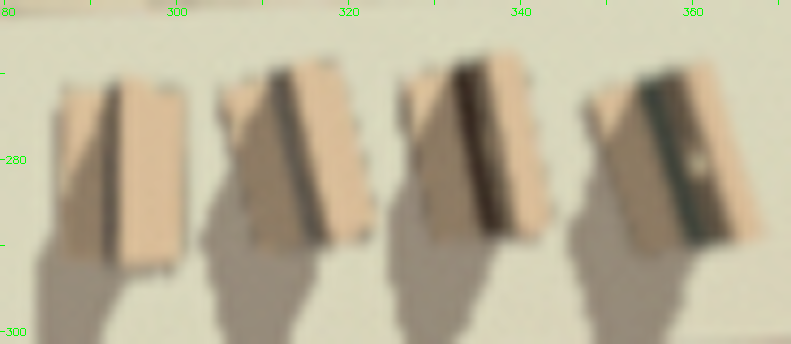

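View pics/c6.png

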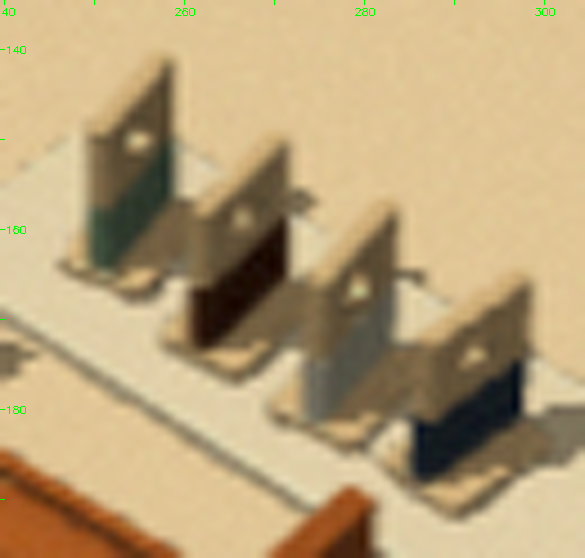

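```bash
cat > fit.py <<'E'
from h import *
from scipy.optimize import least_squares
def T2(p,L):
    c,s=np.cos(p[2]),np.sin(p[2]);L=np.asarray(L,float)
    return np.c_[p[0]+c*L[:,0]-s*L[:,1],p[1]+s*L[:,0]+c*L[:,1],L[:,2]]
def fit(obs,p0):
    # obs list (cam,u,v,(x,y,z) mm)
    def f(p):
        r=[]
        for n in("scene","top"):
            o=[a for a in obs if a[0]==n]
            if o:
                r.append((proj(n,T2(p,np.array([a[3] for a in o])/1000.))-np.array([[a[1],a[2]] for a in o])).ravel())
        return np.concatenate(r)
    s=least_squares(f,p0,loss="soft_l1",x_scale=[.01,.01,.1]);return s.x,f(s.x)
if __name__=="__main__":
    S=lambda x,y,L:("scene",240+x/9-.5,135+y/9-.5,L)
    T=lambda x,y,L:("top",280+x/8.6-.5,262+y/8.6-.5,L)
    sc={'A':[(457,520),(473,356),(415,478),(530,275)],'B':[(350,452),(358,290),(305,422),(397,204)],'C':[(237,383),(243,217),(193,350),(288,138)],'D':[(135,300),(138,140),(92,268),(170,58)]}
    sl=[(25,18,12),(0,0,67),(25,4,20),(-25,0,87)]
    tp={'A':[(60,88),(58,262),(107,85),(107,262),(185,88),(180,262)],'B':[(222,92),(250,240),(270,75),(312,242),(338,62),(372,235)],'C':[(400,82),(430,235),(455,72),(485,235),(520,58),(550,225)],'D':[(588,95),(633,248),(643,80),(690,243)]}
    tl=[(25,18,20),(-25,18,20),(25,4,20),(-25,4,20),(25,-18,20),(-25,-18,20)]
    for k in sc:
        ob=[S(*a,l) for a,l in zip(sc[k],sl)]+[T(*a,l) for a,l in zip(tp[k],tl)]
        p,r=fit(ob,[.3,-.05,0]);print(k,np.round(p,4),np.round(r,1))
    S=lambda x,y,L:("scene",190+x/5.3-.5,130+y/5.3-.5,L)
    T=lambda x,y,L:("top",240+x/5.3-.5,190+y/5.3-.5,L)
    a,b=119.5,107.5
    ob=[T(179,92,(40,a,96)),T(205,91,(40,b,96)),T(672,45,(40,-b,96)),T(697,43,(40,-a,96)),T(721,212,(-40,-a,96)),T(197,289,(-40,a,0)),
     S(165,138,(-40,-a,96)),S(68,208,(40,-a,96)),S(484,322,(-40,a,96)),S(472,313,(-40,b,96)),S(393,517,(40,a,0)),S(482,434,(-40,a,0)),S(128,210,(0,-b,71))]
    p,r=fit(ob,[.45,-.1,0]);print("rack",np.round(p,4),np.round(r,1))
    print("holes",T2(p,np.array([(0,a,71),(0,-a,71)])/1000))
    # crate top rim outer corners
    S=lambda x,y,L:("scene",290+x/4.8-.5,205+y/4.8-.5,L)
    T=lambda x,y,L:("top",70+x/4.7-.5,190+y/4.7-.5,L)
    ob=[T(28,185,(103,176,45)),T(663,40,(103,-176,45)),T(747,410,(-103,-176,45)),T(82,562,(-103,176,45)),S(198,22,(-103,-176,45)),S(768,262,(-103,176,45)),S(655,543,(103,176,45)),S(37,260,(103,-176,45))]
    p,r=fit(ob,[.4,.25,0]);print("crate",np.round(p,4),np.round(r,1))
    # rod in rod frame
    ob=[T(216,339,(0,0,10.5)),T(676,242,(256,0,10.5)),T(126,338,(-50,-11,15)),T(133,380,(-50,11,15)),S(556,369,(0,0,10.5)),S(150,176,(256,0,10.5)),S(657,399,(-50,11,15)),S(640,430,(-50,-11,15))]
    p,r=fit(ob,[.4,.35,-1.5]);print("rod",np.round(p,4),np.round(r,1))
    p2=p
    for n,f,u0,v0,src in(("scene",4.8,290,205,"scene0"),("top",4.7,70,190,"top0")):
        pts=proj(n,T2(p2,np.array([(0,0,10.5),(256,0,10.5),(-50,11,15),(-50,-11,15),(0,11,15),(0,-11,15)])/1000))
        crop(n,u0,v0,165,120,f,"o_"+n,cv2.imread(f"pics/{src}.png"),pts)
E
python3 fit.py
```

```text
A [ 0.4755 -0.0745 -0.0478] [ 0.2  1.5  0.6  0.1  1.7  2.   0.2  0.5  0.5 -0.2  0.2 -0.3  0.6  0.3
  0.2 -0.1  0.2  0.2  0.5  0.1]
B [ 0.4793 -0.1265  0.1403] [ 0.7  1.6 -0.   0.1  2.1  1.3  0.3  0.4  0.5 -1.2  0.7  1.5  0.4 -0.1
 -1.   0.3  1.  -0.1  0.6 -0.3]
C [ 0.48   -0.1792  0.1107] [ 0.6  1.3  0.2  0.4  2.   1.3  0.   0.2  0.9 -1.   0.4  1.1 -0.  -0.6
 -0.5  0.3  0.9 -0.2  0.6  0.3]
D [ 0.4761 -0.2374  0.1866] [ 0.5  1.3 -0.4  0.   1.7  1.4  0.2  0.1  1.4 -0.9  0.8  0.9  0.3 -0.3
 -0.5  0.3]
rack [ 0.6213 -0.1494  0.0809] [-0.4  0.1 -0.2  0.8  1.   0.3 -0.1  0.2  0.6  1.6  0.5  1.3  1.2  1.1
  0.3  0.   0.4 -0.3  0.6 -0.1  0.7 -0.2  1.1  0.4  0.1  0.7]
holes [[ 0.61165379 -0.03028139  0.071     ]
 [ 0.6309613  -0.26850024  0.071     ]]
crate [0.5529 0.2807 0.2181] [-0.3 -0.5  0.8  0.2  0.2  1.8 -0.2 -0.7 -0.1 -0.   0.5 -1.1 -0.2  0.
  0.4  1.2]
rod [ 0.5336  0.3784 -1.378 ] [ 1.1  1.4 -0.3  0.4 -2.7  6.1  3.8 -6.6  0.9  0.3  0.9  0.3  0.8  8.6
 -1.8 -8.8]
```

```bash
cat > go.py <<'E'
from h import *
RK=np.array([.6213,-.1494]);RY=.0809
def Rt(yaw,sgn=1):
    x=sgn*np.array([np.cos(yaw),np.sin(yaw),0]);y=np.array([0,0,-1.]);return np.c_[x,y,np.cross(x,y)]
def to(pos,yaw=RY,sgn=None):
    """prints tool-frame delta(mm), rotation needed"""
    o=get_obs();Rc=R.from_rotvec(o["orientation"]).as_matrix();p=o["tcp_pos"]
    best=None
    for s in ([1,-1] if sgn is None else [sgn]):
        rv=R.from_matrix(Rc.T@Rt(yaw,s)).as_rotvec()
        print("sgn",s,"rotvec",np.round(rv,3),"shift now-axes",np.round(1000*Rc.T@(np.array(pos)-p),1),"shift target-axes",np.round(1000*Rt(yaw,s).T@(np.array(pos)-p),1))
    print("tcp",np.round(p,4),"F",np.round(o["contact_force"],1),"gw",round(o["grip_width"]*1000,1),"t",round(o["clock"],2),"j",np.round(o["joints"],2))
E
python3 - <<'E'
from go import *
o=get_obs();print(R.from_rotvec(o["orientation"]).as_matrix().round(3))
to([.476,-.2374,.12],.1866)
from fit import *
S=lambda x,y,L:("scene",290+x/4.8-.5,205+y/4.8-.5,L)
T=lambda x,y,L:("top",70+x/4.7-.5,190+y/4.7-.5,L)
ob=[T(216,339,(0,0,10.5)),T(676,242,(256,0,10.5)),T(126,338,(-50,11,15)),T(133,380,(-50,-11,15)),S(556,369,(0,0,10.5)),S(150,176,(256,0,10.5)),S(657,399,(-50,-11,15)),S(640,430,(-50,11,15))]
p,r=fit(ob,[.4,.35,-1.5]);print("rod",np.round(p,4),np.round(r,1))
E
```

```text
[[ 0.224 -0.001  0.975]
 [-0.975  0.002  0.224]
 [-0.002 -1.    -0.   ]]
sgn 1 rotvec [-1.000e-03 -1.531e+00 -1.000e-03] shift now-axes [-336.3  124.9  410.8] shift target-axes [397.2 124.4 352.4]
sgn -1 rotvec [ 1.00e-03  1.61e+00 -1.00e-03] shift now-axes [-336.3  124.9  410.8] shift target-axes [-397.2  124.4 -352.4]
tcp [ 0.151  -0.6574  0.2444] F [0.9 0.2 0. ] gw 85.6 t 0.1 j [ 1.24  0.48  0.02  1.56 -0.01  1.11 -0.08]
rod [ 0.5338  0.3779 -1.3791] [ 0.8  1.3 -0.5  0.3 -0.  -0.2  0.6 -0.4  1.1  0.2  1.1  0.3 -0.1 -0.
 -0.5 -0.5]
```

Request:
jog_arm([
  {"ay":-0.14,"gripper":72},
  {"ay":-0.14},
  {"ay":-0.14},
  {"ay":-0.14},
  {"ay":-0.14},
  {"ay":-0.14},
  {"ay":-0.14},
  {"ay":-0.14},
  {"ay":-0.14},
  {"ay":-0.14},
  {"ay":-0.13},
  {},
])

```text
schema error: expected keys gripper, tx, ty, tz, ax, ay, az
```

Request:
jog_arm([
  {"tx":33,"tz":29},
  {"tx":33,"tz":29},
  {"tx":33,"tz":29},
  {"tx":33,"tz":29},
  {"tx":33,"tz":29},
  {"tx":33,"tz":29},
  {"tx":33,"tz":29},
  {"tx":33,"tz":29},
  {"tx":33,"tz":29},
  {"tx":33,"tz":29},
  {"tx":33,"tz":29},
  {},
])

```text
schema error: expected keys gripper, tx, ty, tz, ax, ay, az
```

```bash
python3 -c "
from go import *
to([.4761,-.2374,.15],.1866,1)"
```

```text
sgn 1 rotvec [-1.000e-03 -1.531e+00 -1.000e-03] shift now-axes [-336.3   94.9  410.9] shift target-axes [397.3  94.4 352.4]
tcp [ 0.151  -0.6574  0.2444] F [0.9 0.2 0. ] gw 85.6 t 0.1 j [ 1.24  0.48  0.02  1.56 -0.01  1.11 -0.08]
```

Request:
jog_arm([
  {"gripper":72,"tx":0,"ty":0,"tz":0,"ax":0,"ay":-0.14,"az":0},
  {"gripper":72,"tx":0,"ty":0,"tz":0,"ax":0,"ay":-0.14,"az":0},
  {"gripper":72,"tx":0,"ty":0,"tz":0,"ax":0,"ay":-0.14,"az":0},
  {"gripper":72,"tx":0,"ty":0,"tz":0,"ax":0,"ay":-0.14,"az":0},
  {"gripper":72,"tx":0,"ty":0,"tz":0,"ax":0,"ay":-0.14,"az":0},
  {"gripper":72,"tx":0,"ty":0,"tz":0,"ax":0,"ay":-0.14,"az":0},
  {"gripper":72,"tx":0,"ty":0,"tz":0,"ax":0,"ay":-0.14,"az":0},
  {"gripper":72,"tx":0,"ty":0,"tz":0,"ax":0,"ay":-0.14,"az":0},
  {"gripper":72,"tx":0,"ty":0,"tz":0,"ax":0,"ay":-0.14,"az":0},
  {"gripper":72,"tx":0,"ty":0,"tz":0,"ax":0,"ay":-0.14,"az":0},
  {"gripper":72,"tx":0,"ty":0,"tz":0,"ax":0,"ay":-0.13,"az":0},
  {"gripper":72,"tx":0,"ty":0,"tz":0,"ax":0,"ay":0,"az":0},
], newtons=40)

```text
clock: 1.3
tcp_pos: [0.1508, -0.6576, 0.2447]
orientation: [-1.565, -0.146, 0.146]
contact_force: [0.5, 0.4, 1.4]
grip_width: 0.0721
```

Request:
jog_arm([
  {"gripper":72,"tx":33,"ty":0,"tz":29,"ax":0,"ay":0,"az":0},
  {"gripper":72,"tx":33,"ty":0,"tz":29,"ax":0,"ay":0,"az":0},
  {"gripper":72,"tx":33,"ty":0,"tz":29,"ax":0,"ay":0,"az":0},
  {"gripper":72,"tx":33,"ty":0,"tz":29,"ax":0,"ay":0,"az":0},
  {"gripper":72,"tx":33,"ty":0,"tz":29,"ax":0,"ay":0,"az":0},
  {"gripper":72,"tx":33,"ty":0,"tz":29,"ax":0,"ay":0,"az":0},
  {"gripper":72,"tx":33,"ty":0,"tz":29,"ax":0,"ay":0,"az":0},
  {"gripper":72,"tx":33,"ty":0,"tz":29,"ax":0,"ay":0,"az":0},
  {"gripper":72,"tx":33,"ty":0,"tz":29,"ax":0,"ay":0,"az":0},
  {"gripper":72,"tx":33,"ty":0,"tz":29,"ax":0,"ay":0,"az":0},
  {"gripper":72,"tx":33,"ty":0,"tz":29,"ax":0,"ay":0,"az":0},
  {"gripper":72,"tx":0,"ty":0,"tz":0,"ax":0,"ay":0,"az":0},
])

```text
clock: 2.5
tcp_pos: [0.4534, -0.2711, 0.2458]
orientation: [-1.563, -0.153, 0.148]
contact_force: [0.2, 0.6, -0.1]
grip_width: 0.0722
```

```bash
python3 -c "
from go import *
to([.4761,-.2374,.15],.1866,1)"
```

```text
sgn 1 rotvec [-0.002  0.005  0.003] shift now-axes [28.4 96.  28.6] shift target-axes [28.6 95.8 28.9]
tcp [ 0.4534 -0.2711  0.2458] F [ 0.2  0.6 -0.1] gw 72.2 t 2.5 j [ 0.87  0.28 -0.53  1.88  0.16  1.03  0.46]
```

Request:
jog_arm([
  {"gripper":72,"tx":14,"ty":0,"tz":14,"ax":0,"ay":0,"az":0},
  {"gripper":72,"tx":14,"ty":48,"tz":15,"ax":0,"ay":0,"az":0},
  {"gripper":72,"tx":0,"ty":48,"tz":0,"ax":0,"ay":0.005,"az":0},
  {"gripper":72,"tx":0,"ty":0,"tz":0,"ax":0,"ay":0,"az":0},
])

```text
clock: 2.9
tcp_pos: [0.4667, -0.243, 0.146]
orientation: [-1.56, -0.132, 0.148]
contact_force: [-0.0, 0.3, 0.4]
grip_width: 0.0719
```

```bash
python3 -c "
from go import *
to([.4761,-.2374,.062],.1866,1)
im=vision.grab_frame('scene');cv2.imwrite('pics/s1.png',im[:,:,::-1])
t=vision.grab_frame('top');cv2.imwrite('pics/t1.png',t[:,:,::-1])
crop('scene',190,70,130,110,6,'s1c',im[:,:,::-1],proj('scene',get_obs()['tcp_pos']))
crop('top',280,190,120,120,5,'t1c',t[:,:,::-1],proj('top',get_obs()['tcp_pos']))
"
```

```text
sgn 1 rotvec [-0.007 -0.008 -0.009] shift now-axes [11.  84.   3.3] shift target-axes [10.2 84.   3.7]
tcp [ 0.4667 -0.243   0.146 ] F [-0.   0.3  0.4] gw 71.9 t 2.9 j [ 0.78  0.41 -0.51  1.97  0.26  0.84  0.3 ]
```

View pics/s1c.png

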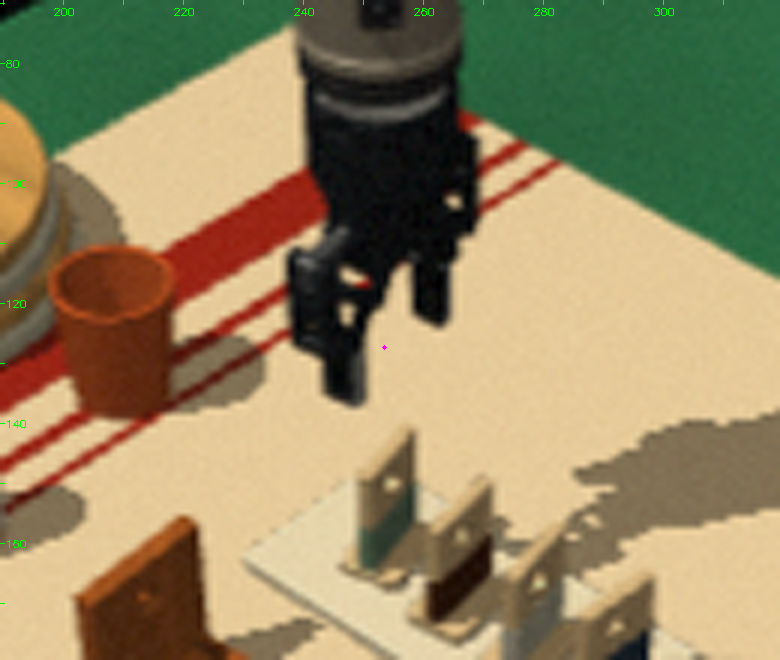

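View pics/t1c.png

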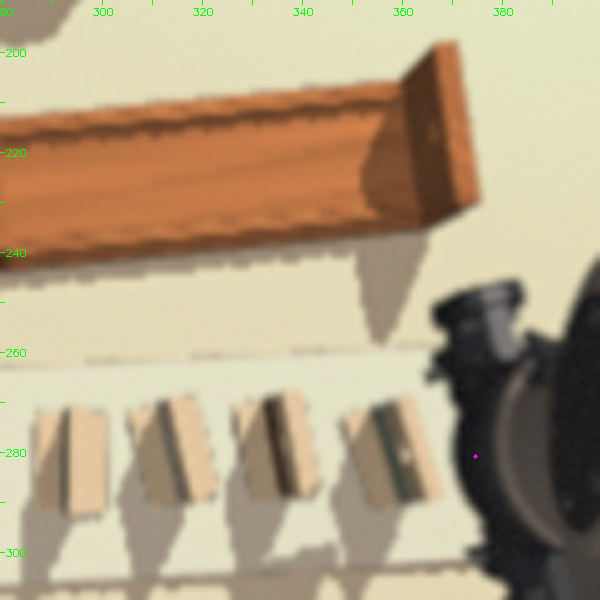

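Request:
jog_arm([
  {"gripper":72,"tx":0,"ty":0,"tz":0,"ax":0,"ay":0,"az":0},
  {"gripper":72,"tx":0,"ty":0,"tz":0,"ax":0,"ay":0,"az":0},
  {"gripper":72,"tx":0,"ty":0,"tz":0,"ax":0,"ay":0,"az":0},
])

```text
clock: 3.3
tcp_pos: [0.4718, -0.2454, 0.1531]
orientation: [-1.568, -0.142, 0.139]
contact_force: [-0.9, -0.7, 0.4]
grip_width: 0.0717
```

```bash
python3 -c "
from go import *
to([.4761,-.2374,.062],.1866,1)"
```

```text
sgn 1 rotvec [ 0.002 -0.008  0.002] shift now-axes [ 5.5 91.1  7.3] shift target-axes [ 5.7 91.1  7.1]
tcp [ 0.4718 -0.2454  0.1531] F [-0.9 -0.7  0.4] gw 71.7 t 3.3 j [ 0.78  0.4  -0.51  1.96  0.26  0.84  0.3 ]
```

Request:
jog_arm([
  {"gripper":72,"tx":5.5,"ty":0,"tz":7.2,"ax":0,"ay":-0.007,"az":0},
  {"gripper":72,"tx":0,"ty":15,"tz":0,"ax":0,"ay":0,"az":0},
  {"gripper":72,"tx":0,"ty":15,"tz":0,"ax":0,"ay":0,"az":0},
  {"gripper":72,"tx":0,"ty":15,"tz":0,"ax":0,"ay":0,"az":0},
  {"gripper":72,"tx":0,"ty":15,"tz":0,"ax":0,"ay":0,"az":0},
  {"gripper":72,"tx":0,"ty":15,"tz":0,"ax":0,"ay":0,"az":0},
  {"gripper":72,"tx":0,"ty":15,"tz":0,"ax":0,"ay":0,"az":0},
  {"gripper":72,"tx":0,"ty":0,"tz":0,"ax":0,"ay":0,"az":0},
  {"gripper":72,"tx":0,"ty":0,"tz":0,"ax":0,"ay":0,"az":0},
  {"gripper":72,"tx":0,"ty":0,"tz":0,"ax":0,"ay":0,"az":0},
])

```text
clock: 4.3
tcp_pos: [0.4757, -0.2367, 0.0619]
orientation: [-1.566, -0.148, 0.146]
contact_force: [-0.6, 0.5, 0.6]
grip_width: 0.0723
```

```bash
python3 -c "
from go import *
to([.4761,-.2374,.062],.1866,1)
im=vision.grab_frame('scene')
crop('scene',190,80,130,110,6,'s2c',im[:,:,::-1],proj('scene',get_obs()['tcp_pos']))
im=vision.grab_frame('top')
crop('top',300,230,110,90,6,'t2c',im[:,:,::-1],proj('top',get_obs()['tcp_pos']))
"
```

```text
sgn 1 rotvec [0.001 0.    0.001] shift now-axes [ 0.3 -0.1 -0.8] shift target-axes [ 0.3 -0.1 -0.8]
tcp [ 0.4757 -0.2367  0.0619] F [-0.6  0.5  0.6] gw 72.3 t 4.3 j [ 0.7   0.54 -0.45  2.01  0.37  0.67  0.2 ]
```

View pics/s2c.png

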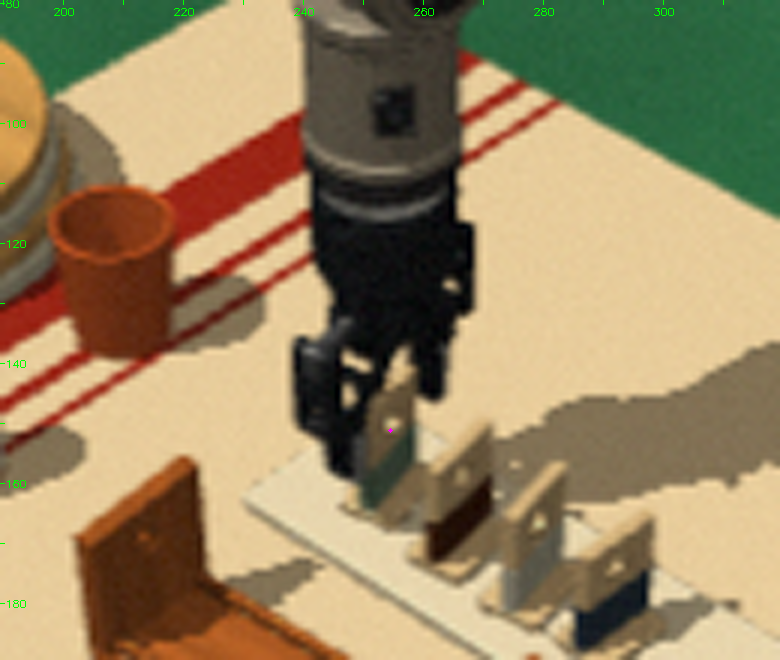

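View pics/t2c.png

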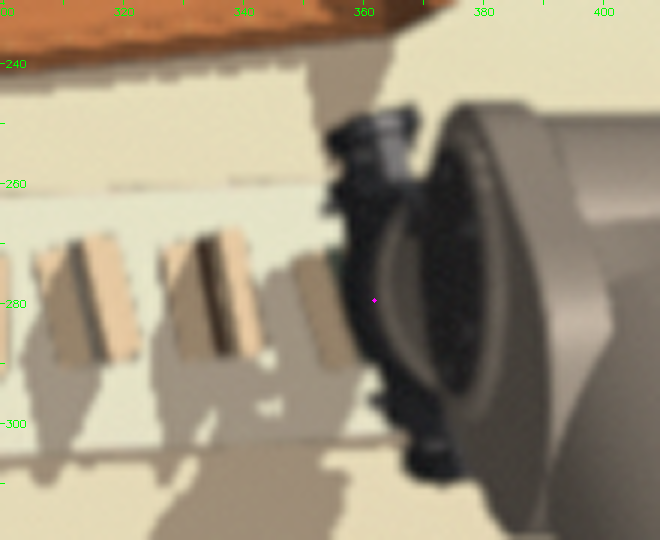

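The jaws straddle the teal tile, with the TCP mark on its hole at about (254,151). I'll close and lift.

Request:
jog_arm([
  {"gripper":44,"tx":0,"ty":0,"tz":0,"ax":0,"ay":0,"az":0},
  {"gripper":44,"tx":0,"ty":0,"tz":0,"ax":0,"ay":0,"az":0},
  {"gripper":44,"tx":0,"ty":0,"tz":0,"ax":0,"ay":0,"az":0},
  {"gripper":44,"tx":0,"ty":0,"tz":0,"ax":0,"ay":0,"az":0},
  {"gripper":44,"tx":0,"ty":0,"tz":0,"ax":0,"ay":0,"az":0},
  {"gripper":44,"tx":0,"ty":0,"tz":0,"ax":0,"ay":0,"az":0},
  {"gripper":44,"tx":0,"ty":-10,"tz":0,"ax":0,"ay":0,"az":0},
  {"gripper":44,"tx":0,"ty":-20,"tz":0,"ax":0,"ay":0,"az":0},
  {"gripper":44,"tx":0,"ty":-20,"tz":0,"ax":0,"ay":0,"az":0},
  {"gripper":44,"tx":0,"ty":-20,"tz":0,"ax":0,"ay":0,"az":0},
  {"gripper":44,"tx":0,"ty":-20,"tz":0,"ax":0,"ay":0,"az":0},
  {"gripper":44,"tx":0,"ty":-20,"tz":0,"ax":0,"ay":0,"az":0},
], newtons=40)

```text
clock: 5.6
tcp_pos: [0.4748, -0.2364, 0.1726]
orientation: [-1.566, -0.147, 0.147]
contact_force: [0.9, -0.0, -2.1]
grip_width: 0.0492
```

```bash
cat >> go.py <<'E'
def rk(x,y,z): 
    c,s=np.cos(RY),np.sin(RY);return [RK[0]+c*x-s*y,RK[1]+s*x+c*y,z]
E
python3 -c "
from go import *
print([np.round(rk(0,y,0),4) for y in (-78,-26,26,78)] and [np.round(rk(0,y/1000,0),4) for y in (-78,-26,26,78)])
to(rk(0,-.078,.16),RY,1)"
```

```text
[array([ 0.6276, -0.2271,  0.    ]), array([ 0.6234, -0.1753,  0.    ]), array([ 0.6192, -0.1235,  0.    ]), array([ 0.615 , -0.0717,  0.    ])]
sgn 1 rotvec [-0.     0.106 -0.   ] shift now-axes [151.8  12.6 -19.3] shift target-axes [153.   12.6  -3.1]
tcp [ 0.4748 -0.2364  0.1726] F [ 0.9 -0.  -2.1] gw 49.2 t 5.6 j [ 0.78  0.38 -0.53  1.94  0.24  0.88  0.31]
```

Request:
jog_arm([
  {"gripper":44,"tx":0,"ty":0,"tz":0,"ax":0,"ay":0.053,"az":0},
  {"gripper":44,"tx":0,"ty":0,"tz":0,"ax":0,"ay":0.053,"az":0},
  {"gripper":44,"tx":19,"ty":0,"tz":0,"ax":0,"ay":0,"az":0},
  {"gripper":44,"tx":19,"ty":0,"tz":-1,"ax":0,"ay":0,"az":0},
  {"gripper":44,"tx":19,"ty":0,"tz":-1,"ax":0,"ay":0,"az":0},
  {"gripper":44,"tx":19,"ty":0,"tz":-1,"ax":0,"ay":0,"az":0},
  {"gripper":44,"tx":19,"ty":0,"tz":0,"ax":0,"ay":0,"az":0},
  {"gripper":44,"tx":19,"ty":0,"tz":0,"ax":0,"ay":0,"az":0},
  {"gripper":44,"tx":19,"ty":0,"tz":0,"ax":0,"ay":0,"az":0},
  {"gripper":44,"tx":19,"ty":0,"tz":0,"ax":0,"ay":0,"az":0},
  {"gripper":44,"tx":0,"ty":0,"tz":0,"ax":0,"ay":0,"az":0},
  {"gripper":44,"tx":0,"ty":0,"tz":0,"ax":0,"ay":0,"az":0},
])

```text
clock: 6.8
tcp_pos: [0.6263, -0.227, 0.1712]
orientation: [-1.569, -0.063, 0.065]
contact_force: [0.6, -0.5, -2.0]
grip_width: 0.0494
```

```bash
python3 -c "
from go import *
to(rk(0,-.078,.066),RY,1)
im=vision.grab_frame('scene')
crop('scene',180,100,130,110,6,'s3c',im[:,:,::-1],proj('scene',[rk(0,-.1075,.071),rk(0,.1195,.071)]))
im=vision.grab_frame('top')
crop('top',250,180,140,130,5,'t3c',im[:,:,::-1],proj('top',get_obs()['tcp_pos']))
"
```

```text
sgn 1 rotvec [-0.     0.    -0.001] shift now-axes [  1.4 105.2  -0.3] shift target-axes [  1.3 105.2  -0.2]
tcp [ 0.6263 -0.227   0.1712] F [ 0.6 -0.5 -2. ] gw 49.4 t 6.8 j [ 0.58  0.58 -0.47  1.62  0.3   1.02  0.1 ]
```

View pics/s3c.png

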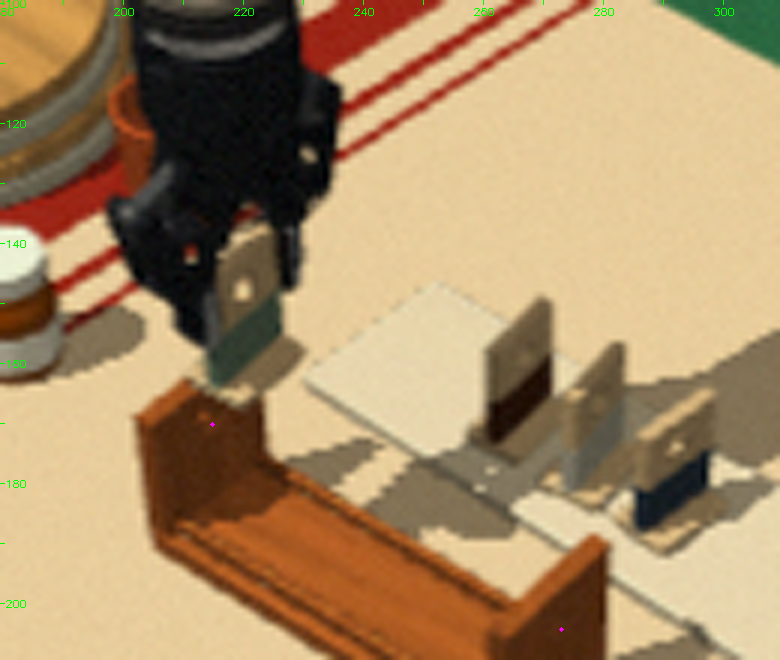

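View pics/t3c.png

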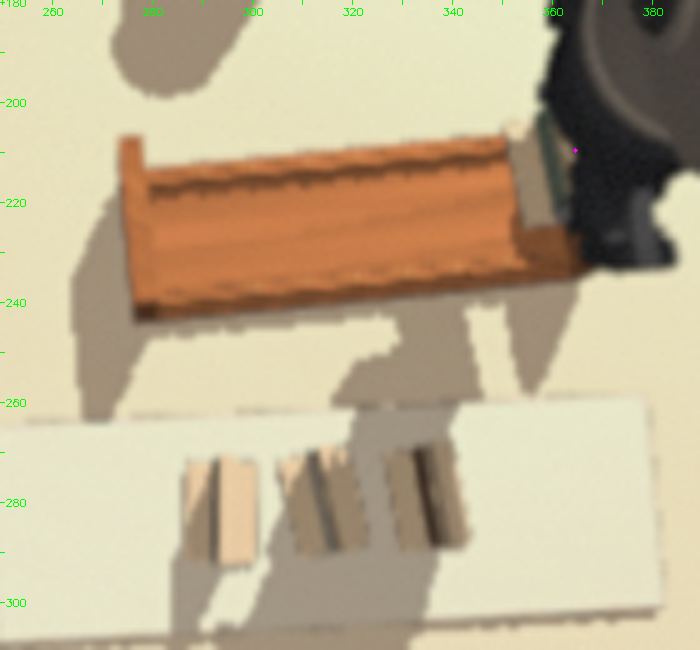

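```bash
python3 -c "
from fit import *
o=get_obs()['tcp_pos']
for yaw in(.08,.14):
  z=o[2]-.05
  L=np.array([(25,4,8),(-25,4,8),(25,18,8),(-25,18,8)])/1000;L[:,2]+=z
  q=proj('top',T2([o[0],o[1],yaw],L));print(yaw,((q-[250,180]+.5)*5).round(0).tolist())
"
```

```text
0.08 [[539.0, 117.0], [554.0, 223.0], [509.0, 120.0], [524.0, 226.0]]
0.14 [[536.0, 118.0], [557.0, 223.0], [506.0, 123.0], [528.0, 228.0]]
```

Request:
jog_arm([
  {"gripper":44,"tx":1.4,"ty":15,"tz":0,"ax":0,"ay":0,"az":0},
  {"gripper":44,"tx":0,"ty":17,"tz":0,"ax":0,"ay":0,"az":0},
  {"gripper":44,"tx":0,"ty":17,"tz":0,"ax":0,"ay":0,"az":0},
  {"gripper":44,"tx":0,"ty":17,"tz":0,"ax":0,"ay":0,"az":0},
  {"gripper":44,"tx":0,"ty":15,"tz":0,"ax":0,"ay":0,"az":0},
  {"gripper":44,"tx":0,"ty":12,"tz":0,"ax":0,"ay":0,"az":0},
  {"gripper":44,"tx":0,"ty":5,"tz":0,"ax":0,"ay":0,"az":0},
  {"gripper":44,"tx":0,"ty":4,"tz":0,"ax":0,"ay":0,"az":0},
  {"gripper":44,"tx":0,"ty":0,"tz":0,"ax":0,"ay":0,"az":0},
  {"gripper":44,"tx":0,"ty":0,"tz":0,"ax":0,"ay":0,"az":0},
])

```text
clock: 7.9
tcp_pos: [0.6288, -0.2272, 0.07]
orientation: [-1.57, -0.064, 0.063]
contact_force: [0.3, -0.0, -1.2]
grip_width: 0.0492
```

```bash
python3 -c "
from go import *
to(rk(0,-.078,.066),RY,1)
im=vision.grab_frame('scene')
crop('scene',180,130,120,100,6.5,'s4c',im[:,:,::-1])
"
```

```text
sgn 1 rotvec [0.    0.    0.001] shift now-axes [-1.2  4.   0.2] shift target-axes [-1.2  4.   0.2]
tcp [ 0.6288 -0.2272  0.07  ] F [ 0.3 -0.  -1.2] gw 49.2 t 7.9 j [ 0.55  0.7  -0.43  1.67  0.36  0.85  0.05]
```

View pics/s4c.png

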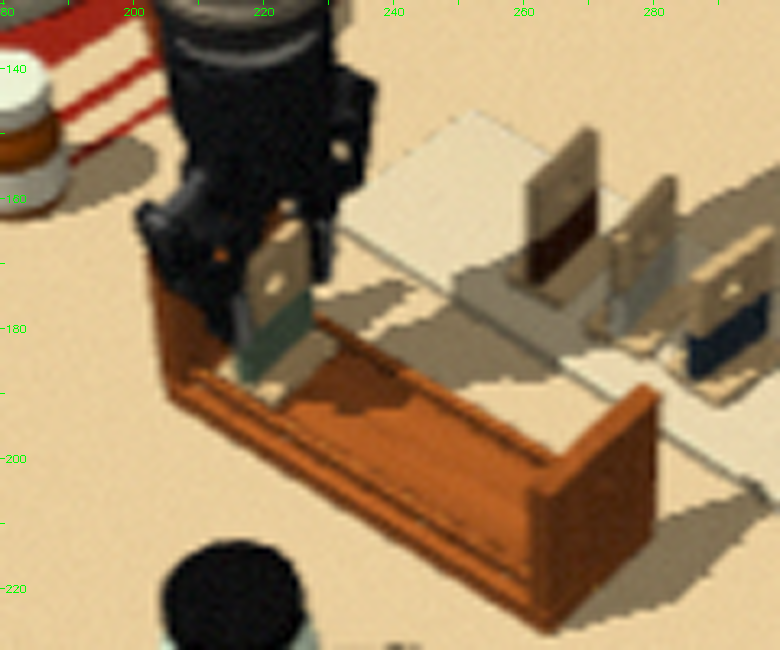

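Request:
jog_arm([
  {"gripper":44,"tx":-1.2,"ty":2,"tz":0,"ax":0,"ay":0,"az":0},
  {"gripper":44,"tx":0,"ty":2,"tz":0,"ax":0,"ay":0,"az":0},
  {"gripper":44,"tx":0,"ty":0,"tz":0,"ax":0,"ay":0,"az":0},
  {"gripper":44,"tx":0,"ty":0,"tz":0,"ax":0,"ay":0,"az":0},
  {"gripper":44,"tx":0,"ty":0,"tz":0,"ax":0,"ay":0,"az":0},
])

```text
clock: 8.45
tcp_pos: [0.6272, -0.2274, 0.0661]
orientation: [-1.57, -0.064, 0.063]
contact_force: [-2.4, -0.6, 5.8]
grip_width: 0.0495
```

```bash
python3 -c "
from go import *
to(rk(0,-.078,.066),RY,1)"
```

```text
sgn 1 rotvec [ 0.001 -0.     0.   ] shift now-axes [0.4 0.1 0.2] shift target-axes [0.4 0.1 0.2]
tcp [ 0.6272 -0.2274  0.0661] F [-2.4 -0.6  5.8] gw 49.5 t 8.45 j [ 0.55  0.7  -0.43  1.68  0.37  0.84  0.05]
```

Request:
jog_arm([
  {"gripper":70,"tx":0,"ty":0,"tz":0,"ax":0,"ay":0,"az":0},
  {"gripper":70,"tx":0,"ty":0,"tz":0,"ax":0,"ay":0,"az":0},
  {"gripper":70,"tx":0,"ty":0,"tz":0,"ax":0,"ay":0,"az":0},
  {"gripper":70,"tx":0,"ty":0,"tz":0,"ax":0,"ay":0,"az":0},
  {"gripper":70,"tx":0,"ty":-10,"tz":0,"ax":0,"ay":0,"az":0},
  {"gripper":70,"tx":0,"ty":-18,"tz":0,"ax":0,"ay":0,"az":0},
  {"gripper":70,"tx":0,"ty":-18,"tz":0,"ax":0,"ay":0,"az":0},
  {"gripper":70,"tx":0,"ty":-18,"tz":0,"ax":0,"ay":0,"az":0},
  {"gripper":70,"tx":0,"ty":-18,"tz":0,"ax":0,"ay":0,"az":0},
  {"gripper":70,"tx":0,"ty":-18,"tz":0,"ax":0,"ay":0,"az":0},
  {"gripper":70,"tx":0,"ty":0,"tz":0,"ax":0,"ay":0,"az":0},
])

```text
clock: 9.55
tcp_pos: [0.6292, -0.2276, 0.17]
orientation: [-1.572, -0.068, 0.058]
contact_force: [0.7, -0.1, 0.4]
grip_width: 0.0701
```

```bash
python3 -c "
from go import *
to([.480,-.1792,.062],.1107,1)
im=vision.grab_frame('scene')
crop('scene',180,100,130,110,6,'s5c',im[:,:,::-1])
im=vision.grab_frame('top')
crop('top',250,180,140,130,5,'t5c',im[:,:,::-1])
"
```

```text
sgn 1 rotvec [ 0.003 -0.03   0.006] shift now-axes [-145.5  106.9   60.6] shift target-axes [-142.9  108.    64.6]
tcp [ 0.6292 -0.2276  0.17  ] F [ 0.7 -0.1  0.4] gw 70.1 t 9.55 j [ 0.58  0.58 -0.47  1.62  0.3   1.01  0.1 ]
```

View pics/s5c.png

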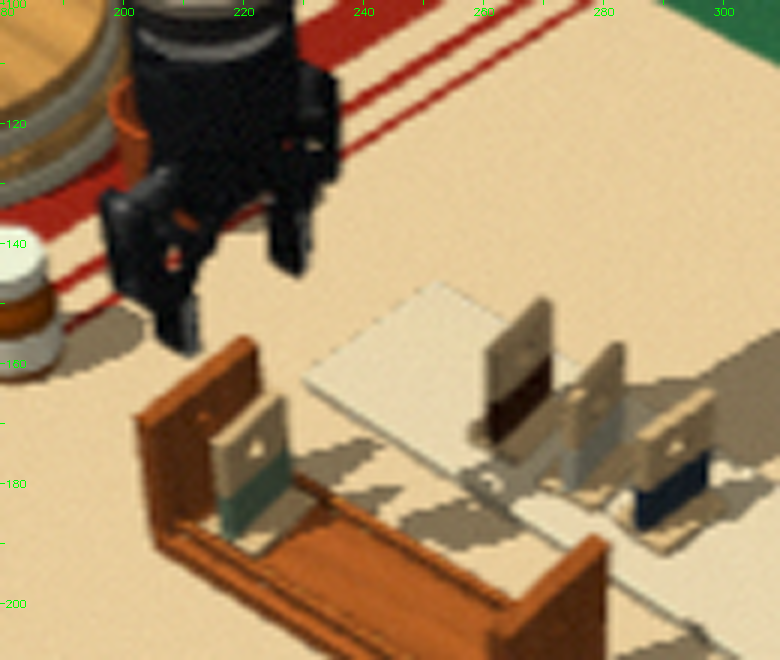

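View pics/t5c.png

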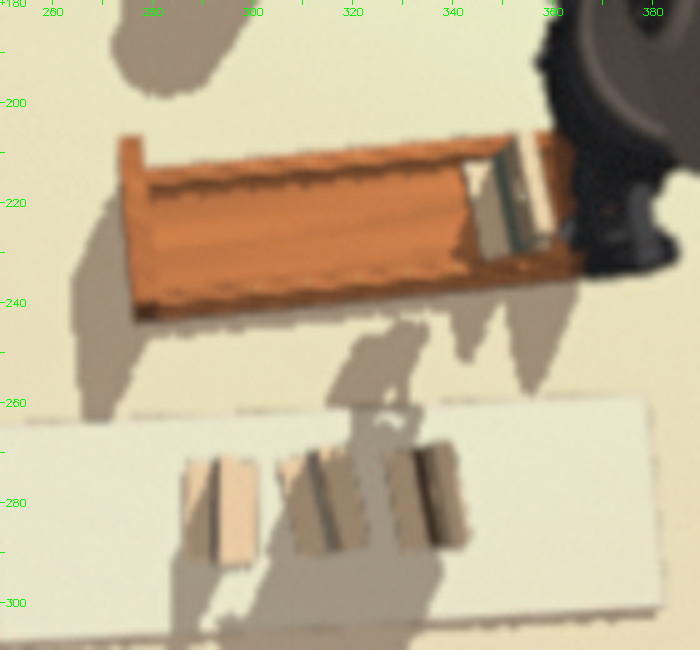

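Request:
jog_arm([
  {"gripper":72,"tx":-18,"ty":0,"tz":8,"ax":0,"ay":-0.03,"az":0},
  {"gripper":72,"tx":-18,"ty":0,"tz":8,"ax":0,"ay":0,"az":0},
  {"gripper":72,"tx":-18,"ty":0,"tz":8,"ax":0,"ay":0,"az":0},
  {"gripper":72,"tx":-18,"ty":0,"tz":8,"ax":0,"ay":0,"az":0},
  {"gripper":72,"tx":-18,"ty":0,"tz":8,"ax":0,"ay":0,"az":0},
  {"gripper":72,"tx":-18,"ty":0,"tz":8,"ax":0,"ay":0,"az":0},
  {"gripper":72,"tx":-18,"ty":0,"tz":8,"ax":0,"ay":0,"az":0},
  {"gripper":72,"tx":-18,"ty":0,"tz":8,"ax":0,"ay":0,"az":0},
  {"gripper":72,"tx":0,"ty":15,"tz":0,"ax":0,"ay":0,"az":0},
  {"gripper":72,"tx":0,"ty":15,"tz":0,"ax":0,"ay":0,"az":0},
  {"gripper":72,"tx":0,"ty":0,"tz":0,"ax":0,"ay":0,"az":0},
  {"gripper":72,"tx":0,"ty":0,"tz":0,"ax":0,"ay":0,"az":0},
])

```text
clock: 10.85
tcp_pos: [0.4767, -0.1789, 0.1351]
orientation: [-1.568, -0.086, 0.088]
contact_force: [0.3, -0.2, -0.0]
grip_width: 0.0719
```

```bash
python3 -c "
from go import *
to([.480,-.1792,.062],.1107,1)
im=vision.grab_frame('scene')
crop('scene',200,90,130,110,6,'s6c',im[:,:,::-1])
"
```

```text
sgn 1 rotvec [-0.001  0.    -0.001] shift now-axes [ 3.3 73.1 -0.8] shift target-axes [ 3.3 73.1 -0.7]
tcp [ 0.4767 -0.1789  0.1351] F [ 0.3 -0.2 -0. ] gw 71.9 t 10.85 j [ 0.66  0.4  -0.52  2.02  0.27  0.79  0.1 ]
```

View pics/s6c.png

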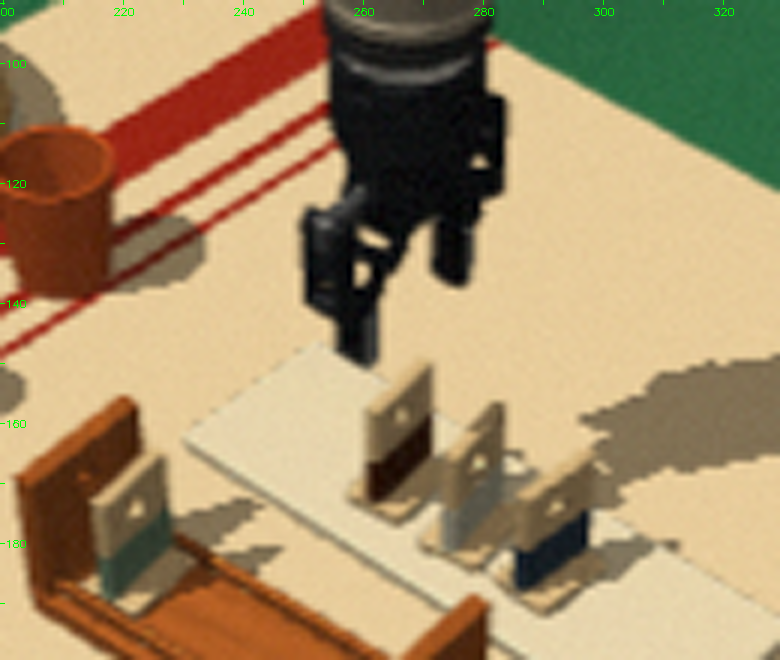

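Aligned above the brown tile, which stands near (265,165). Descend, grip and lift; I'll do the check on the grip width.

Request:
jog_arm([
  {"gripper":72,"tx":3.3,"ty":15,"tz":-0.8,"ax":0,"ay":0,"az":0},
  {"gripper":72,"tx":0,"ty":15,"tz":0,"ax":0,"ay":0,"az":0},
  {"gripper":72,"tx":0,"ty":15,"tz":0,"ax":0,"ay":0,"az":0},
  {"gripper":72,"tx":0,"ty":15,"tz":0,"ax":0,"ay":0,"az":0},
  {"gripper":72,"tx":0,"ty":13,"tz":0,"ax":0,"ay":0,"az":0},
  {"gripper":72,"tx":0,"ty":0,"tz":0,"ax":0,"ay":0,"az":0},
  {"gripper":44,"tx":0,"ty":0,"tz":0,"ax":0,"ay":0,"az":0},
  {"gripper":44,"tx":0,"ty":0,"tz":0,"ax":0,"ay":0,"az":0},
  {"gripper":44,"tx":0,"ty":0,"tz":0,"ax":0,"ay":0,"az":0},
  {"gripper":44,"tx":0,"ty":0,"tz":0,"ax":0,"ay":0,"az":0},
  {"gripper":44,"tx":0,"ty":0,"tz":0,"ax":0,"ay":0,"az":0},
  {"gripper":44,"tx":0,"ty":0,"tz":0,"ax":0,"ay":0,"az":0},
])

```text
clock: 12.1
tcp_pos: [0.4807, -0.1796, 0.0627]
orientation: [-1.569, -0.088, 0.087]
contact_force: [-1.3, -0.0, 2.8]
grip_width: 0.0494
```

Request:
jog_arm([
  {"gripper":44,"tx":0,"ty":-10,"tz":0,"ax":0,"ay":0,"az":0},
  {"gripper":44,"tx":0,"ty":-16,"tz":0,"ax":0,"ay":0,"az":0},
  {"gripper":44,"tx":0,"ty":-16,"tz":0,"ax":0,"ay":0,"az":0},
  {"gripper":44,"tx":0,"ty":-16,"tz":0,"ax":0,"ay":0,"az":0},
  {"gripper":44,"tx":0,"ty":-16,"tz":0,"ax":0,"ay":0,"az":0},
  {"gripper":44,"tx":0,"ty":-16,"tz":0,"ax":0,"ay":0,"az":0},
  {"gripper":44,"tx":0,"ty":-16,"tz":0,"ax":0,"ay":0,"az":0},
  {"gripper":44,"tx":0,"ty":0,"tz":0,"ax":0,"ay":0.03,"az":0},
  {"gripper":44,"tx":0,"ty":0,"tz":0,"ax":0,"ay":0,"az":0},
])

```text
clock: 13.0
tcp_pos: [0.4803, -0.1795, 0.1684]
orientation: [-1.57, -0.063, 0.062]
contact_force: [-0.6, -0.5, -1.7]
grip_width: 0.049
```

```bash
python3 -c "
from go import *
to(rk(0,-.026,.16),RY,1)"
```

```text
sgn 1 rotvec [ 0.    -0.001  0.   ] shift now-axes [143.    8.5  -7.2] shift target-axes [143.    8.4  -7.4]
tcp [ 0.4803 -0.1795  0.1684] F [-0.6 -0.5 -1.7] gw 49.0 t 13.0 j [ 0.68  0.35 -0.53  1.99  0.24  0.86  0.1 ]
```

Request:
jog_arm([
  {"gripper":44,"tx":18,"ty":0,"tz":-1,"ax":0,"ay":0,"az":0},
  {"gripper":44,"tx":18,"ty":0,"tz":-1,"ax":0,"ay":0,"az":0},
  {"gripper":44,"tx":18,"ty":0,"tz":-1,"ax":0,"ay":0,"az":0},
  {"gripper":44,"tx":18,"ty":0,"tz":-1,"ax":0,"ay":0,"az":0},
  {"gripper":44,"tx":18,"ty":0,"tz":-1,"ax":0,"ay":0,"az":0},
  {"gripper":44,"tx":18,"ty":0,"tz":-1,"ax":0,"ay":0,"az":0},
  {"gripper":44,"tx":18,"ty":0,"tz":-1,"ax":0,"ay":0,"az":0},
  {"gripper":44,"tx":18,"ty":0,"tz":0,"ax":0,"ay":0,"az":0},
  {"gripper":44,"tx":0,"ty":15,"tz":0,"ax":0,"ay":0,"az":0},
  {"gripper":44,"tx":0,"ty":15,"tz":0,"ax":0,"ay":0,"az":0},
  {"gripper":44,"tx":0,"ty":0,"tz":0,"ax":0,"ay":0,"az":0},
  {"gripper":44,"tx":0,"ty":0,"tz":0,"ax":0,"ay":0,"az":0},
])

```text
clock: 14.2
tcp_pos: [0.6229, -0.175, 0.137]
orientation: [-1.569, -0.061, 0.066]
contact_force: [-0.6, -0.4, -0.8]
grip_width: 0.0494
```

```bash
python3 -c "
from go import *
to(rk(0,-.026,.0665),RY,1)
im=vision.grab_frame('scene')
crop('scene',180,110,130,110,6,'s7c',im[:,:,::-1])
"
```

```text
sgn 1 rotvec [-0.001 -0.    -0.003] shift now-axes [ 0.7 70.5 -0.4] shift target-axes [ 0.5 70.5 -0.4]
tcp [ 0.6229 -0.175   0.137 ] F [-0.6 -0.4 -0.8] gw 49.4 t 14.2 j [ 0.52  0.59 -0.48  1.69  0.32  0.94 -0.  ]
```

View pics/s7c.png

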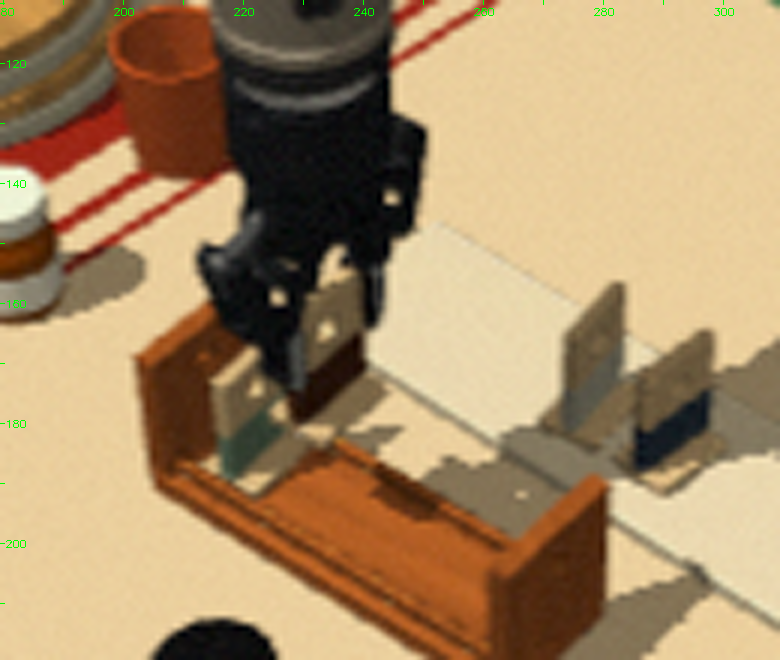

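Brown tile held upright over its slot, clear of the teal one. Lower 70 mm, the last few slowly, settle, release, and rise.

Request:
jog_arm([
  {"gripper":44,"tx":0.6,"ty":14,"tz":-0.4,"ax":0,"ay":0,"az":0},
  {"gripper":44,"tx":0,"ty":14,"tz":0,"ax":0,"ay":0,"az":0},
  {"gripper":44,"tx":0,"ty":14,"tz":0,"ax":0,"ay":0,"az":0},
  {"gripper":44,"tx":0,"ty":14,"tz":0,"ax":0,"ay":0,"az":0},
  {"gripper":44,"tx":0,"ty":8,"tz":0,"ax":0,"ay":0,"az":0},
  {"gripper":44,"tx":0,"ty":2,"tz":0,"ax":0,"ay":0,"az":0},
  {"gripper":44,"tx":0,"ty":2,"tz":0,"ax":0,"ay":0,"az":0},
  {"gripper":44,"tx":0,"ty":1,"tz":0,"ax":0,"ay":0,"az":0},
  {"gripper":44,"tx":0,"ty":0,"tz":0,"ax":0,"ay":0,"az":0},
  {"gripper":44,"tx":0,"ty":0,"tz":0,"ax":0,"ay":0,"az":0},
])

```text
clock: 15.25
tcp_pos: [0.6254, -0.1752, 0.0698]
orientation: [-1.57, -0.064, 0.063]
contact_force: [0.4, -0.1, -1.5]
grip_width: 0.0495
```

```bash
python3 -c "
from go import *
to(rk(0,-.026,.0665),RY,1)"
```

```text
sgn 1 rotvec [0.    0.    0.001] shift now-axes [-2.   3.3  0.1] shift target-axes [-2.   3.3  0.1]
tcp [ 0.6254 -0.1752  0.0698] F [ 0.4 -0.1 -1.5] gw 49.5 t 15.25 j [ 0.5   0.67 -0.45  1.72  0.38  0.83 -0.04]
```

Request:
jog_arm([
  {"gripper":44,"tx":-2,"ty":1,"tz":0,"ax":0,"ay":0,"az":0},
  {"gripper":44,"tx":0,"ty":1.3,"tz":0,"ax":0,"ay":0,"az":0},
  {"gripper":44,"tx":0,"ty":1,"tz":0,"ax":0,"ay":0,"az":0},
  {"gripper":44,"tx":0,"ty":0,"tz":0,"ax":0,"ay":0,"az":0},
  {"gripper":44,"tx":0,"ty":0,"tz":0,"ax":0,"ay":0,"az":0},
])

```text
clock: 15.75
tcp_pos: [0.623, -0.1755, 0.0669]
orientation: [-1.57, -0.063, 0.064]
contact_force: [-3.0, 0.3, 5.7]
grip_width: 0.0492
```

```bash
python3 -c "
from go import *
to(rk(0,-.026,.0665),RY,1)"
```

```text
sgn 1 rotvec [ 0.001 -0.    -0.   ] shift now-axes [0.4 0.4 0.1] shift target-axes [0.4 0.4 0.1]
tcp [ 0.623  -0.1755  0.0669] F [-3.   0.3  5.7] gw 49.2 t 15.75 j [ 0.5   0.68 -0.45  1.73  0.38  0.82 -0.04]
```

Request:
jog_arm([
  {"gripper":72,"tx":0,"ty":0,"tz":0,"ax":0,"ay":0,"az":0},
  {"gripper":72,"tx":0,"ty":0,"tz":0,"ax":0,"ay":0,"az":0},
  {"gripper":72,"tx":0,"ty":0,"tz":0,"ax":0,"ay":0,"az":0},
  {"gripper":72,"tx":0,"ty":0,"tz":0,"ax":0,"ay":0,"az":0},
  {"gripper":72,"tx":0,"ty":-10,"tz":0,"ax":0,"ay":0,"az":0},
  {"gripper":72,"tx":0,"ty":-16,"tz":0,"ax":0,"ay":0,"az":0},
  {"gripper":72,"tx":0,"ty":-16,"tz":0,"ax":0,"ay":0,"az":0},
  {"gripper":72,"tx":0,"ty":-16,"tz":0,"ax":0,"ay":0,"az":0},
  {"gripper":72,"tx":0,"ty":-16,"tz":0,"ax":0,"ay":0,"az":0},
  {"gripper":72,"tx":0,"ty":-16,"tz":0,"ax":0,"ay":-0.03,"az":0},
  {"gripper":72,"tx":0,"ty":-8,"tz":0,"ax":0,"ay":-0.03,"az":0},
  {"gripper":72,"tx":0,"ty":0,"tz":0,"ax":0,"ay":0,"az":0},
])

```text
clock: 16.95
tcp_pos: [0.6242, -0.1755, 0.1666]
orientation: [-1.569, -0.114, 0.108]
contact_force: [0.8, -0.9, -0.4]
grip_width: 0.0719
```

```bash
python3 -c "
from go import *
to([.4793,-.1265,.062],.1403,1)"
```

```text
sgn 1 rotvec [0.001 0.001 0.003] shift now-axes [-137.   104.1   69. ] shift target-axes [-136.7  104.6   68.8]
tcp [ 0.6242 -0.1755  0.1666] F [ 0.8 -0.9 -0.4] gw 71.9 t 16.95 j [ 0.54  0.56 -0.51  1.67  0.31  0.99  0.07]
```

Request:
jog_arm([
  {"gripper":72,"tx":-17,"ty":0,"tz":9,"ax":0,"ay":0,"az":0},
  {"gripper":72,"tx":-17,"ty":0,"tz":9,"ax":0,"ay":0,"az":0},
  {"gripper":72,"tx":-17,"ty":0,"tz":9,"ax":0,"ay":0,"az":0},
  {"gripper":72,"tx":-17,"ty":0,"tz":9,"ax":0,"ay":0,"az":0},
  {"gripper":72,"tx":-17,"ty":0,"tz":9,"ax":0,"ay":0,"az":0},
  {"gripper":72,"tx":-17,"ty":0,"tz":8,"ax":0,"ay":0,"az":0},
  {"gripper":72,"tx":-17,"ty":0,"tz":8,"ax":0,"ay":0,"az":0},
  {"gripper":72,"tx":-17,"ty":0,"tz":8,"ax":0,"ay":0,"az":0},
  {"gripper":72,"tx":0,"ty":15,"tz":0,"ax":0,"ay":0,"az":0},
  {"gripper":72,"tx":0,"ty":15,"tz":0,"ax":0,"ay":0,"az":0},
  {"gripper":72,"tx":0,"ty":0,"tz":0,"ax":0,"ay":0,"az":0},
  {"gripper":72,"tx":0,"ty":0,"tz":0,"ax":0,"ay":0,"az":0},
])

```text
clock: 18.15
tcp_pos: [0.4787, -0.126, 0.1342]
orientation: [-1.568, -0.11, 0.111]
contact_force: [0.1, -0.0, 0.7]
grip_width: 0.0718
```

```bash
python3 -c "
from go import *
to([.4793,-.1265,.062],.1403,1)
im=vision.grab_frame('scene')
crop('scene',200,100,130,110,6,'s8c',im[:,:,::-1])
"
```

```text
sgn 1 rotvec [-0.  0. -0.] shift now-axes [ 0.5 72.2 -0.6] shift target-axes [ 0.5 72.2 -0.6]
tcp [ 0.4787 -0.126   0.1342] F [ 0.1 -0.   0.7] gw 71.8 t 18.15 j [ 0.59  0.38 -0.55  2.05  0.28  0.78  0.01]
```

View pics/s8c.png

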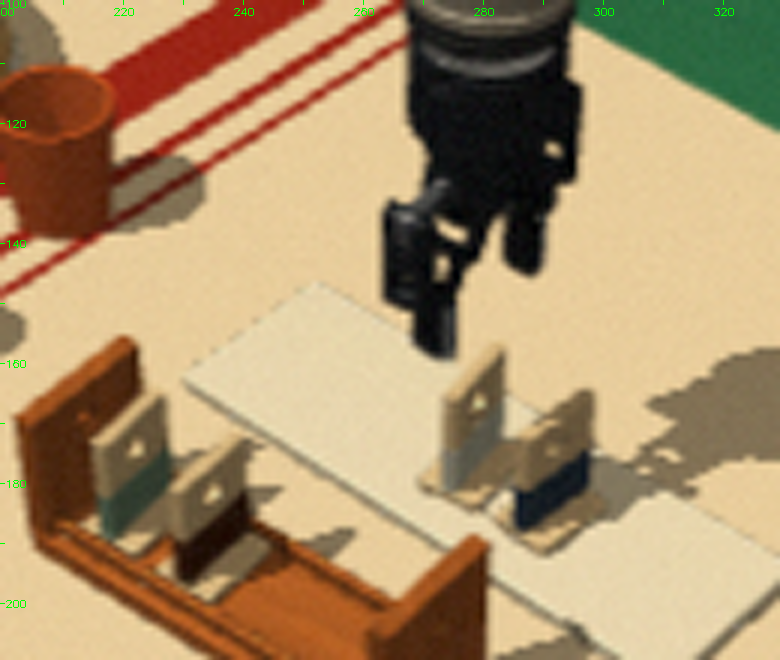

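Teal and brown are standing in the rack; the grey tile (278,172) is in place under the jaws.

Request:
jog_arm([
  {"gripper":72,"tx":0.5,"ty":15,"tz":-0.6,"ax":0,"ay":0,"az":0},
  {"gripper":72,"tx":0,"ty":15,"tz":0,"ax":0,"ay":0,"az":0},
  {"gripper":72,"tx":0,"ty":15,"tz":0,"ax":0,"ay":0,"az":0},
  {"gripper":72,"tx":0,"ty":15,"tz":0,"ax":0,"ay":0,"az":0},
  {"gripper":72,"tx":0,"ty":12,"tz":0,"ax":0,"ay":0,"az":0},
  {"gripper":72,"tx":0,"ty":0,"tz":0,"ax":0,"ay":0,"az":0},
  {"gripper":44,"tx":0,"ty":0,"tz":0,"ax":0,"ay":0,"az":0},
  {"gripper":44,"tx":0,"ty":0,"tz":0,"ax":0,"ay":0,"az":0},
  {"gripper":44,"tx":0,"ty":0,"tz":0,"ax":0,"ay":0,"az":0},
  {"gripper":44,"tx":0,"ty":0,"tz":0,"ax":0,"ay":0,"az":0},
  {"gripper":44,"tx":0,"ty":0,"tz":0,"ax":0,"ay":0,"az":0},
  {"gripper":44,"tx":0,"ty":0,"tz":0,"ax":0,"ay":0,"az":0},
])

```text
clock: 19.4
tcp_pos: [0.4798, -0.1268, 0.0626]
orientation: [-1.568, -0.111, 0.11]
contact_force: [-0.8, -0.0, 5.6]
grip_width: 0.049
```

Request:
jog_arm([
  {"gripper":44,"tx":0,"ty":-10,"tz":0,"ax":0,"ay":0,"az":0},
  {"gripper":44,"tx":0,"ty":-16,"tz":0,"ax":0,"ay":0,"az":0},
  {"gripper":44,"tx":0,"ty":-16,"tz":0,"ax":0,"ay":0,"az":0},
  {"gripper":44,"tx":0,"ty":-16,"tz":0,"ax":0,"ay":0,"az":0},
  {"gripper":44,"tx":0,"ty":-16,"tz":0,"ax":0,"ay":0,"az":0},
  {"gripper":44,"tx":0,"ty":-16,"tz":0,"ax":0,"ay":0,"az":0},
  {"gripper":44,"tx":0,"ty":-16,"tz":0,"ax":0,"ay":0,"az":0},
  {"gripper":44,"tx":0,"ty":0,"tz":0,"ax":0,"ay":0.03,"az":0},
  {"gripper":44,"tx":0,"ty":0,"tz":0,"ax":0,"ay":0.03,"az":0},
  {"gripper":44,"tx":0,"ty":0,"tz":0,"ax":0,"ay":0,"az":0},
])

```text
clock: 20.4
tcp_pos: [0.4786, -0.1266, 0.1672]
orientation: [-1.57, -0.061, 0.064]
contact_force: [-0.3, 0.9, -0.9]
grip_width: 0.0493
```

```bash
python3 -c "
from go import *
to(rk(0,.026,.16),RY,1)"
```

```text
sgn 1 rotvec [-0.    -0.001 -0.001] shift now-axes [140.4   7.   -8.1] shift target-axes [140.4   7.2  -8.3]
tcp [ 0.4786 -0.1266  0.1672] F [-0.3  0.9 -0.9] gw 49.3 t 20.4 j [ 0.61  0.33 -0.56  2.02  0.24  0.85 -0.01]
```

Request:
jog_arm([
  {"gripper":44,"tx":18,"ty":0,"tz":-1,"ax":0,"ay":0,"az":0},
  {"gripper":44,"tx":18,"ty":0,"tz":-1,"ax":0,"ay":0,"az":0},
  {"gripper":44,"tx":18,"ty":0,"tz":-1,"ax":0,"ay":0,"az":0},
  {"gripper":44,"tx":18,"ty":0,"tz":-1,"ax":0,"ay":0,"az":0},
  {"gripper":44,"tx":18,"ty":0,"tz":-1,"ax":0,"ay":0,"az":0},
  {"gripper":44,"tx":18,"ty":0,"tz":-1,"ax":0,"ay":0,"az":0},
  {"gripper":44,"tx":18,"ty":0,"tz":-1,"ax":0,"ay":0,"az":0},
  {"gripper":44,"tx":15,"ty":0,"tz":-1,"ax":0,"ay":0,"az":0},
  {"gripper":44,"tx":0,"ty":15,"tz":0,"ax":0,"ay":0,"az":0},
  {"gripper":44,"tx":0,"ty":15,"tz":0,"ax":0,"ay":0,"az":0},
  {"gripper":44,"tx":0,"ty":0,"tz":0,"ax":0,"ay":0,"az":0},
  {"gripper":44,"tx":0,"ty":0,"tz":0,"ax":0,"ay":0,"az":0},
])

```text
clock: 21.6
tcp_pos: [0.619, -0.1233, 0.1367]
orientation: [-1.57, -0.061, 0.066]
contact_force: [0.5, 0.1, -0.5]
grip_width: 0.0492
```

```bash
python3 -c "
from go import *
to(rk(0,.026,.0665),RY,1)
im=vision.grab_frame('scene')
crop('scene',180,110,130,110,6,'s9c',im[:,:,::-1])
"
```

```text
sgn 1 rotvec [-0.     0.    -0.003] shift now-axes [ 0.4 70.2 -0.3] shift target-axes [ 0.2 70.2 -0.2]
tcp [ 0.619  -0.1233  0.1367] F [ 0.5  0.1 -0.5] gw 49.2 t 21.6 j [ 0.46  0.57 -0.5   1.73  0.33  0.93 -0.09]
```

View pics/s9c.png

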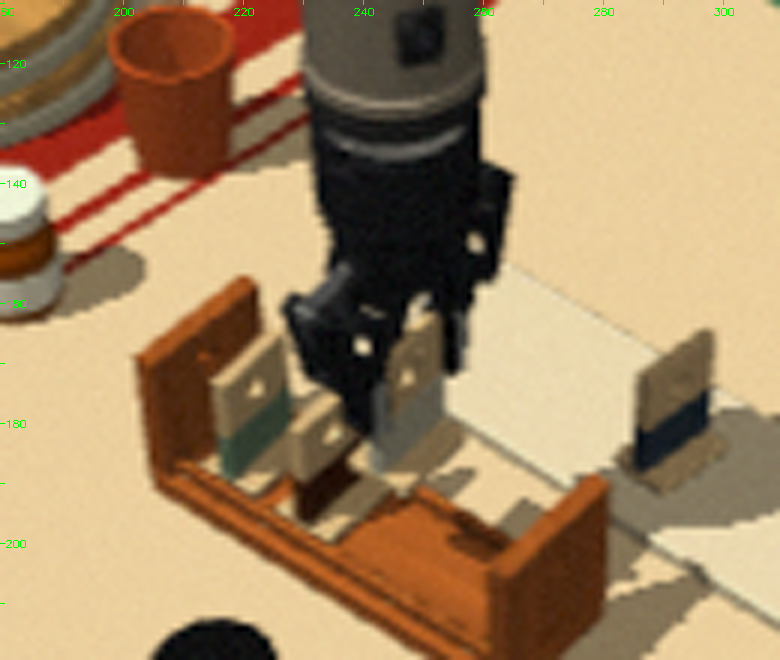

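Grey tile hangs upright over the third slot; clear of the brown one.

Request:
jog_arm([
  {"gripper":44,"tx":0,"ty":14,"tz":-0.3,"ax":0,"ay":0,"az":0},
  {"gripper":44,"tx":0,"ty":14,"tz":0,"ax":0,"ay":0,"az":0},
  {"gripper":44,"tx":0,"ty":14,"tz":0,"ax":0,"ay":0,"az":0},
  {"gripper":44,"tx":0,"ty":14,"tz":0,"ax":0,"ay":0,"az":0},
  {"gripper":44,"tx":0,"ty":7,"tz":0,"ax":0,"ay":0,"az":0},
  {"gripper":44,"tx":-1,"ty":2,"tz":0,"ax":0,"ay":0,"az":0},
  {"gripper":44,"tx":0,"ty":2,"tz":0,"ax":0,"ay":0,"az":0},
  {"gripper":44,"tx":0,"ty":1,"tz":0,"ax":0,"ay":0,"az":0},
  {"gripper":44,"tx":0,"ty":0,"tz":0,"ax":0,"ay":0,"az":0},
  {"gripper":44,"tx":0,"ty":0,"tz":0,"ax":0,"ay":0,"az":0},
])

```text
clock: 22.65
tcp_pos: [0.6199, -0.1236, 0.0705]
orientation: [-1.57, -0.064, 0.063]
contact_force: [-0.7, -0.4, -1.5]
grip_width: 0.0492
```

```bash
python3 -c "
from go import *
to(rk(0,.026,.0665),RY,1)"
```

```text
sgn 1 rotvec [ 0.    -0.     0.001] shift now-axes [-0.7  4.   0.2] shift target-axes [-0.7  4.   0.2]
tcp [ 0.6199 -0.1236  0.0705] F [-0.7 -0.4 -1.5] gw 49.2 t 22.65 j [ 0.44  0.65 -0.47  1.77  0.39  0.81 -0.14]
```

Request:
jog_arm([
  {"gripper":44,"tx":-0.5,"ty":1.5,"tz":0,"ax":0,"ay":0,"az":0},
  {"gripper":44,"tx":0,"ty":1.5,"tz":0,"ax":0,"ay":0,"az":0},
  {"gripper":44,"tx":0,"ty":1,"tz":0,"ax":0,"ay":0,"az":0},
  {"gripper":44,"tx":0,"ty":0,"tz":0,"ax":0,"ay":0,"az":0},
  {"gripper":44,"tx":0,"ty":0,"tz":0,"ax":0,"ay":0,"az":0},
])

```text
clock: 23.15
tcp_pos: [0.6191, -0.1237, 0.0667]
orientation: [-1.57, -0.063, 0.063]
contact_force: [-2.3, 0.4, 4.7]
grip_width: 0.0494
```

Request:
jog_arm([
  {"gripper":72,"tx":0,"ty":0,"tz":0,"ax":0,"ay":0,"az":0},
  {"gripper":72,"tx":0,"ty":0,"tz":0,"ax":0,"ay":0,"az":0},
  {"gripper":72,"tx":0,"ty":0,"tz":0,"ax":0,"ay":0,"az":0},
  {"gripper":72,"tx":0,"ty":0,"tz":0,"ax":0,"ay":0,"az":0},
  {"gripper":72,"tx":0,"ty":-10,"tz":0,"ax":0,"ay":0,"az":0},
  {"gripper":72,"tx":0,"ty":-16,"tz":0,"ax":0,"ay":0,"az":0},
  {"gripper":72,"tx":0,"ty":-16,"tz":0,"ax":0,"ay":0,"az":0},
  {"gripper":72,"tx":0,"ty":-16,"tz":0,"ax":0,"ay":0,"az":0},
  {"gripper":72,"tx":0,"ty":-16,"tz":0,"ax":0,"ay":0.04,"az":0},
  {"gripper":72,"tx":0,"ty":-16,"tz":0,"ax":0,"ay":0.05,"az":0},
  {"gripper":72,"tx":0,"ty":-8,"tz":0,"ax":0,"ay":0.04,"az":0},
  {"gripper":72,"tx":0,"ty":0,"tz":0,"ax":0,"ay":0,"az":0},
])

```text
clock: 24.35
tcp_pos: [0.6203, -0.1236, 0.1667]
orientation: [-1.571, 0.037, -0.043]
contact_force: [0.4, 0.3, -0.5]
grip_width: 0.072
```

```bash
python3 -c "
from go import *
to([.4755,-.0745,.062],-.0478,1)
im=vision.grab_frame('scene')
crop('scene',190,130,130,110,6,'s10c',im[:,:,::-1])
"
```

```text
sgn 1 rotvec [ 0.001 -0.003  0.004] shift now-axes [-147.5  104.1   41.7] shift target-axes [-146.9  104.7   42.1]
tcp [ 0.6203 -0.1236  0.1667] F [ 0.4  0.3 -0.5] gw 72.0 t 24.35 j [ 0.45  0.53 -0.49  1.71  0.29  0.97 -0.19]
```

View pics/s10c.png

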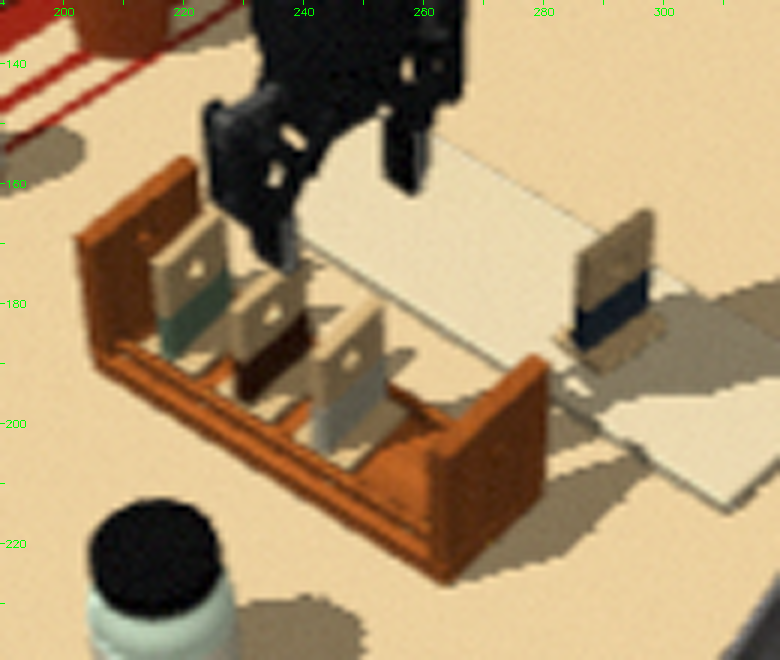

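Three tiles stand evenly in the channel. The navy tile is unmoved at about (291,175).

Request:
jog_arm([
  {"gripper":72,"tx":-18.3,"ty":0,"tz":5,"ax":0,"ay":0,"az":0},
  {"gripper":72,"tx":-18.3,"ty":0,"tz":5,"ax":0,"ay":0,"az":0},
  {"gripper":72,"tx":-18.3,"ty":0,"tz":5,"ax":0,"ay":0,"az":0},
  {"gripper":72,"tx":-18.3,"ty":0,"tz":5,"ax":0,"ay":0,"az":0},
  {"gripper":72,"tx":-18.3,"ty":0,"tz":5,"ax":0,"ay":0,"az":0},
  {"gripper":72,"tx":-18.3,"ty":0,"tz":5,"ax":0,"ay":0,"az":0},
  {"gripper":72,"tx":-18.3,"ty":0,"tz":6,"ax":0,"ay":0,"az":0},
  {"gripper":72,"tx":-18.3,"ty":0,"tz":6,"ax":0,"ay":0,"az":0},
  {"gripper":72,"tx":0,"ty":15,"tz":0,"ax":0,"ay":0,"az":0},
  {"gripper":72,"tx":0,"ty":15,"tz":0,"ax":0,"ay":0,"az":0},
  {"gripper":72,"tx":0,"ty":0,"tz":0,"ax":0,"ay":0,"az":0},
  {"gripper":72,"tx":0,"ty":0,"tz":0,"ax":0,"ay":0,"az":0},
])

```text
clock: 25.6
tcp_pos: [0.4747, -0.0744, 0.134]
orientation: [-1.57, 0.039, -0.037]
contact_force: [0.6, 0.1, 0.5]
grip_width: 0.0721
```

```bash
python3 -c "
from go import *
to([.4755,-.0745,.062],-.0478,1)
im=vision.grab_frame('scene')
crop('scene',210,110,130,110,6,'s11c',im[:,:,::-1])
"
```

```text
sgn 1 rotvec [-0.    -0.001 -0.001] shift now-axes [ 0.9 72.  -0.1] shift target-axes [ 0.8 72.  -0.1]
tcp [ 0.4747 -0.0744  0.134 ] F [0.6 0.1 0.5] gw 72.1 t 25.6 j [ 0.48  0.36 -0.54  2.08  0.26  0.76 -0.27]
```

View pics/s11c.png

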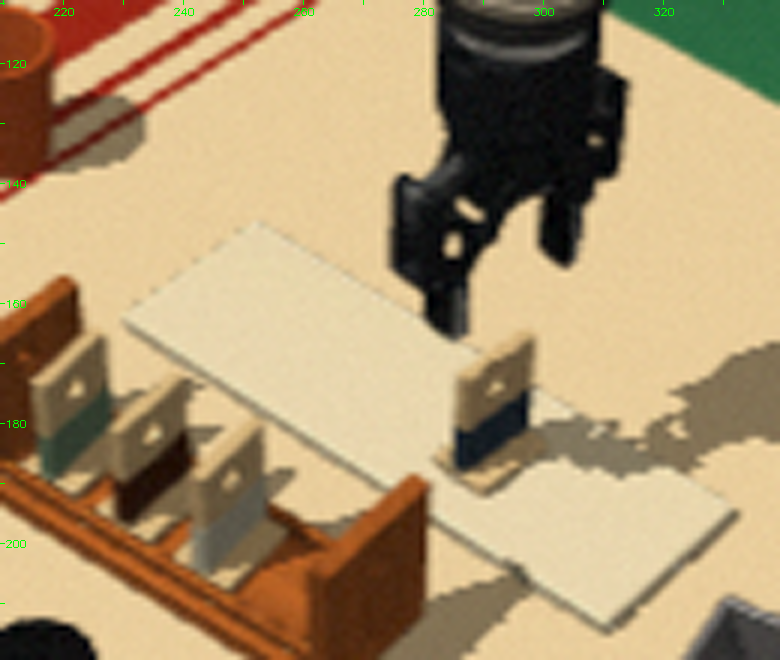

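The jaws are above the navy tile at (291,175). Grip and lift.

Request:
jog_arm([
  {"gripper":72,"tx":0.8,"ty":15,"tz":0,"ax":0,"ay":0,"az":0},
  {"gripper":72,"tx":0,"ty":15,"tz":0,"ax":0,"ay":0,"az":0},
  {"gripper":72,"tx":0,"ty":15,"tz":0,"ax":0,"ay":0,"az":0},
  {"gripper":72,"tx":0,"ty":15,"tz":0,"ax":0,"ay":0,"az":0},
  {"gripper":72,"tx":0,"ty":12,"tz":0,"ax":0,"ay":0,"az":0},
  {"gripper":72,"tx":0,"ty":0,"tz":0,"ax":0,"ay":0,"az":0},
  {"gripper":44,"tx":0,"ty":0,"tz":0,"ax":0,"ay":0,"az":0},
  {"gripper":44,"tx":0,"ty":0,"tz":0,"ax":0,"ay":0,"az":0},
  {"gripper":44,"tx":0,"ty":0,"tz":0,"ax":0,"ay":0,"az":0},
  {"gripper":44,"tx":0,"ty":0,"tz":0,"ax":0,"ay":0,"az":0},
  {"gripper":44,"tx":0,"ty":0,"tz":0,"ax":0,"ay":0,"az":0},
  {"gripper":44,"tx":0,"ty":0,"tz":0,"ax":0,"ay":0,"az":0},
])

```text
clock: 26.85
tcp_pos: [0.4764, -0.0746, 0.0629]
orientation: [-1.571, 0.037, -0.04]
contact_force: [-0.5, -0.2, 6.4]
grip_width: 0.0496
```

Request:
jog_arm([
  {"gripper":44,"tx":0,"ty":-10,"tz":0,"ax":0,"ay":0,"az":0},
  {"gripper":44,"tx":0,"ty":-16,"tz":0,"ax":0,"ay":0,"az":0},
  {"gripper":44,"tx":0,"ty":-16,"tz":0,"ax":0,"ay":0,"az":0},
  {"gripper":44,"tx":0,"ty":-16,"tz":0,"ax":0,"ay":0,"az":0},
  {"gripper":44,"tx":0,"ty":-16,"tz":0,"ax":0,"ay":0,"az":0},
  {"gripper":44,"tx":0,"ty":-16,"tz":0,"ax":0,"ay":0,"az":0},
  {"gripper":44,"tx":0,"ty":-16,"tz":0,"ax":0,"ay":0,"az":0},
  {"gripper":44,"tx":0,"ty":0,"tz":0,"ax":0,"ay":-0.06,"az":0},
  {"gripper":44,"tx":0,"ty":0,"tz":0,"ax":0,"ay":-0.07,"az":0},
  {"gripper":44,"tx":0,"ty":0,"tz":0,"ax":0,"ay":0,"az":0},
  {"gripper":44,"tx":0,"ty":0,"tz":0,"ax":0,"ay":0,"az":0},
])

```text
clock: 27.95
tcp_pos: [0.4755, -0.0746, 0.1683]
orientation: [-1.57, -0.062, 0.062]
contact_force: [0.2, -0.2, -0.8]
grip_width: 0.0496
```

```bash
python3 -c "
from go import *
to(rk(0,.078,.16),RY,1)"
```

```text
sgn 1 rotvec [-0.    -0.002 -0.   ] shift now-axes [139.3   8.3  -8.1] shift target-axes [139.3   8.3  -8.4]
tcp [ 0.4755 -0.0746  0.1683] F [ 0.2 -0.2 -0.8] gw 49.6 t 27.95 j [ 0.53  0.31 -0.58  2.05  0.23  0.84 -0.11]
```

Request:
jog_arm([
  {"gripper":44,"tx":17.4,"ty":0,"tz":-1,"ax":0,"ay":0,"az":0},
  {"gripper":44,"tx":17.4,"ty":0,"tz":-1,"ax":0,"ay":0,"az":0},
  {"gripper":44,"tx":17.4,"ty":0,"tz":-1,"ax":0,"ay":0,"az":0},
  {"gripper":44,"tx":17.4,"ty":0,"tz":-1,"ax":0,"ay":0,"az":0},
  {"gripper":44,"tx":17.4,"ty":0,"tz":-1,"ax":0,"ay":0,"az":0},
  {"gripper":44,"tx":17.4,"ty":0,"tz":-1,"ax":0,"ay":0,"az":0},
  {"gripper":44,"tx":17.4,"ty":0,"tz":-1,"ax":0,"ay":0,"az":0},
  {"gripper":44,"tx":17.4,"ty":0,"tz":-1,"ax":0,"ay":0,"az":0},
  {"gripper":44,"tx":0,"ty":15,"tz":0,"ax":0,"ay":0,"az":0},
  {"gripper":44,"tx":0,"ty":15,"tz":0,"ax":0,"ay":0,"az":0},
  {"gripper":44,"tx":0,"ty":0,"tz":0,"ax":0,"ay":0,"az":0},
  {"gripper":44,"tx":0,"ty":0,"tz":0,"ax":0,"ay":0,"az":0},
])

```text
clock: 29.15
tcp_pos: [0.6136, -0.0713, 0.137]
orientation: [-1.57, -0.061, 0.066]
contact_force: [0.2, 0.2, -0.7]
grip_width: 0.0494
```

```bash
python3 -c "
from go import *
to(rk(0,.078,.0665),RY,1)
im=vision.grab_frame('scene')
crop('scene',190,130,130,110,6,'s12c',im[:,:,::-1])
"
```

```text
sgn 1 rotvec [-0.    -0.    -0.003] shift now-axes [ 1.5 70.5 -0.5] shift target-axes [ 1.4 70.5 -0.4]
tcp [ 0.6136 -0.0713  0.137 ] F [ 0.2  0.2 -0.7] gw 49.4 t 29.15 j [ 0.4   0.56 -0.52  1.76  0.34  0.92 -0.18]
```

View pics/s12c.png

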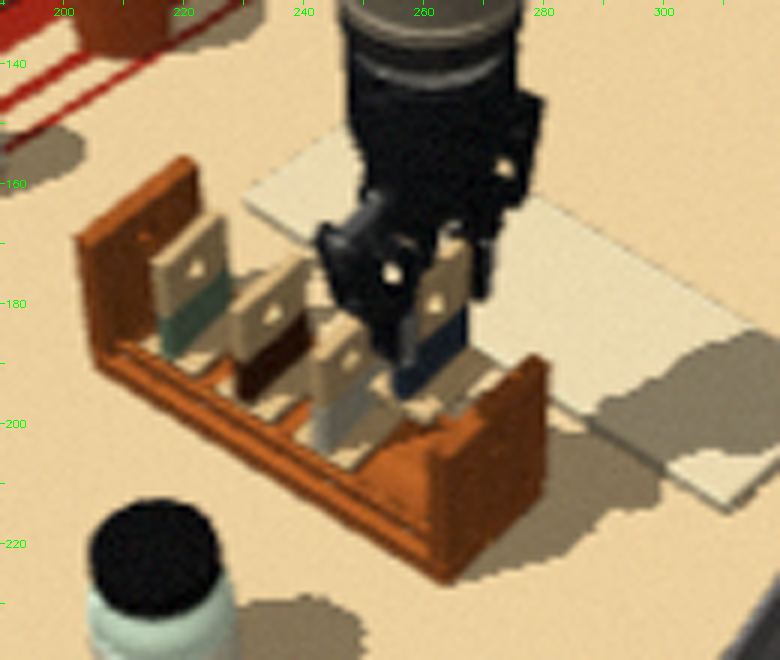

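Navy tile over the last slot, between the grey tile and the cheek. Lower it.

Request:
jog_arm([
  {"gripper":44,"tx":0,"ty":14,"tz":-0.4,"ax":0,"ay":0,"az":0},
  {"gripper":44,"tx":0,"ty":14,"tz":0,"ax":0,"ay":0,"az":0},
  {"gripper":44,"tx":0,"ty":14,"tz":0,"ax":0,"ay":0,"az":0},
  {"gripper":44,"tx":0,"ty":14,"tz":0,"ax":0,"ay":0,"az":0},
  {"gripper":44,"tx":0,"ty":7,"tz":0,"ax":0,"ay":0,"az":0},
  {"gripper":44,"tx":0,"ty":2,"tz":0,"ax":0,"ay":0,"az":0},
  {"gripper":44,"tx":0,"ty":2,"tz":0,"ax":0,"ay":0,"az":0},
  {"gripper":44,"tx":0,"ty":1,"tz":0,"ax":0,"ay":0,"az":0},
  {"gripper":44,"tx":0,"ty":0,"tz":0,"ax":0,"ay":0,"az":0},
  {"gripper":44,"tx":0,"ty":0,"tz":0,"ax":0,"ay":0,"az":0},
])

```text
clock: 30.2
tcp_pos: [0.6155, -0.0716, 0.0705]
orientation: [-1.57, -0.064, 0.063]
contact_force: [-0.3, 0.1, -0.4]
grip_width: 0.0493
```

```bash
python3 -c "
from go import *
to(rk(0,.078,.0665),RY,1)"
```

```text
sgn 1 rotvec [0.    0.    0.001] shift now-axes [-0.5  4.   0. ] shift target-axes [-0.5  4.   0. ]
tcp [ 0.6155 -0.0716  0.0705] F [-0.3  0.1 -0.4] gw 49.3 t 30.2 j [ 0.37  0.64 -0.48  1.8   0.4   0.8  -0.23]
```

Request:
jog_arm([
  {"gripper":44,"tx":-0.5,"ty":1.5,"tz":0,"ax":0,"ay":0,"az":0},
  {"gripper":44,"tx":0,"ty":1.5,"tz":0,"ax":0,"ay":0,"az":0},
  {"gripper":44,"tx":0,"ty":1,"tz":0,"ax":0,"ay":0,"az":0},
  {"gripper":44,"tx":0,"ty":0,"tz":0,"ax":0,"ay":0,"az":0},
  {"gripper":44,"tx":0,"ty":0,"tz":0,"ax":0,"ay":0,"az":0},
])

```text
clock: 30.7
tcp_pos: [0.6147, -0.0717, 0.0669]
orientation: [-1.57, -0.064, 0.063]
contact_force: [-4.0, -1.1, 7.0]
grip_width: 0.0492
```

Request:
jog_arm([
  {"gripper":70,"tx":0,"ty":0,"tz":0,"ax":0,"ay":0,"az":0},
  {"gripper":70,"tx":0,"ty":0,"tz":0,"ax":0,"ay":0,"az":0},
  {"gripper":70,"tx":0,"ty":0,"tz":0,"ax":0,"ay":0,"az":0},
  {"gripper":70,"tx":0,"ty":0,"tz":0,"ax":0,"ay":0,"az":0},
  {"gripper":70,"tx":0,"ty":-10,"tz":0,"ax":0,"ay":0,"az":0},
  {"gripper":70,"tx":0,"ty":-16,"tz":0,"ax":0,"ay":0,"az":0},
  {"gripper":70,"tx":0,"ty":-16,"tz":0,"ax":0,"ay":0,"az":0},
  {"gripper":70,"tx":0,"ty":-16,"tz":0,"ax":0,"ay":0,"az":0},
  {"gripper":70,"tx":0,"ty":-16,"tz":0,"ax":0,"ay":0,"az":0},
  {"gripper":50,"tx":0,"ty":-16,"tz":0,"ax":0,"ay":-0.06,"az":0},
  {"gripper":50,"tx":0,"ty":-8,"tz":0,"ax":0,"ay":-0.05,"az":0},
  {"gripper":50,"tx":0,"ty":0,"tz":0,"ax":0,"ay":0,"az":0},
])

```text
clock: 31.9
tcp_pos: [0.6157, -0.0717, 0.1666]
orientation: [-1.566, -0.153, 0.147]
contact_force: [-0.8, 0.5, 0.3]
grip_width: 0.0502
```

```bash
python3 -c "
from go import *
import math
p=np.array([.5338,.3779]);a=-1.3791
g=p-.025*np.array([math.cos(a),math.sin(a)]);print(g)
to([*g,.06],a+math.pi/2,1)
"
```

```text
[0.52903689 0.40244206]
sgn 1 rotvec [ 0.001 -0.001  0.003] shift now-axes [  4.6 106.1 482.1] shift target-axes [  5.2 106.6 482. ]
tcp [ 0.6157 -0.0717  0.1666] F [-0.8  0.5  0.3] gw 50.2 t 31.9 j [ 0.43  0.53 -0.56  1.74  0.33  0.97 -0.07]
```

Request:
jog_arm([
  {"gripper":50,"tx":0,"ty":0,"tz":30,"ax":0,"ay":0,"az":0},
  {"gripper":50,"tx":0,"ty":0,"tz":40,"ax":0,"ay":0,"az":0},
  {"gripper":50,"tx":0,"ty":0,"tz":45,"ax":0,"ay":0,"az":0},
  {"gripper":50,"tx":0,"ty":0,"tz":45,"ax":0,"ay":0,"az":0},
  {"gripper":50,"tx":0,"ty":0,"tz":45,"ax":0,"ay":0,"az":0},
  {"gripper":50,"tx":0,"ty":0,"tz":45,"ax":0,"ay":0,"az":0},
  {"gripper":50,"tx":0,"ty":0,"tz":45,"ax":0,"ay":0,"az":0},
  {"gripper":50,"tx":0,"ty":0,"tz":45,"ax":0,"ay":0,"az":0},
  {"gripper":50,"tx":0,"ty":0,"tz":45,"ax":0,"ay":0,"az":0},
  {"gripper":50,"tx":0,"ty":0,"tz":45,"ax":0,"ay":0,"az":0},
  {"gripper":50,"tx":0,"ty":0,"tz":40,"ax":0,"ay":0,"az":0},
  {"gripper":50,"tx":0,"ty":0,"tz":0,"ax":0,"ay":0,"az":0},
])

```text
clock: 33.1
tcp_pos: [0.5212, 0.3974, 0.1646]
orientation: [-1.56, -0.155, 0.157]
contact_force: [-1.7, 0.1, 0.7]
grip_width: 0.0502
```

```bash
python3 -c "
from go import *
import math
p=np.array([.5338,.3779]);a=-1.3791
g=p-.025*np.array([math.cos(a),math.sin(a)])
to([*g,.06],a+math.pi/2,1)
s=vision.grab_frame('scene');t=vision.grab_frame('top')
cv2.imwrite('pics/s13.png',s[:,:,::-1]);cv2.imwrite('pics/t13.png',t[:,:,::-1])
crop('scene',290,160,165,165,3.6,'s13c',s[:,:,::-1])
crop('scene',190,145,100,90,7,'s13r',s[:,:,::-1])
crop('top',265,190,120,60,6.6,'t13r',t[:,:,::-1],None)
"
```

```text
sgn 1 rotvec [-0.005  0.007 -0.001] shift now-axes [  8.8 104.6   2.9] shift target-axes [  8.7 104.6   3.5]
tcp [0.5212 0.3974 0.1646] F [-1.7  0.1  0.7] gw 50.2 t 33.1 j [-0.31  0.6  -0.62  1.65  0.39  1.02 -0.85]
```

View pics/s13c.png

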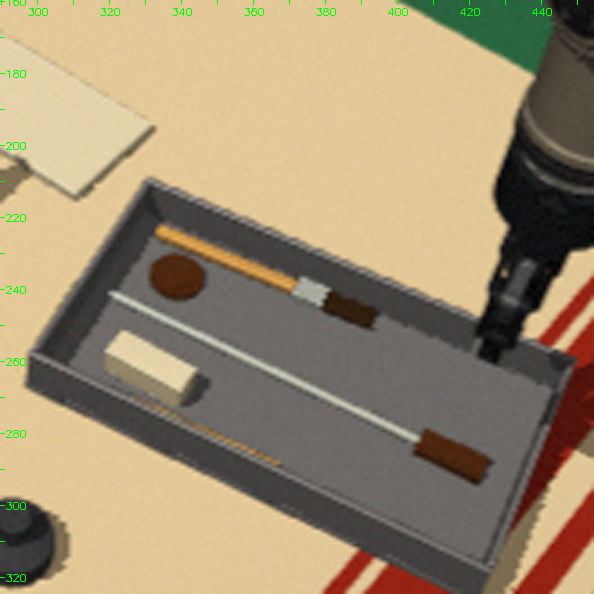

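View pics/s13r.png

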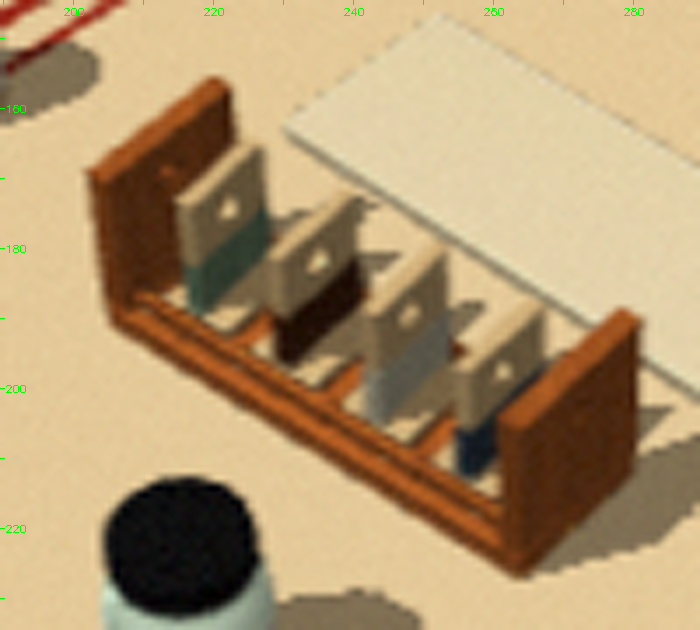

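View pics/t13r.png

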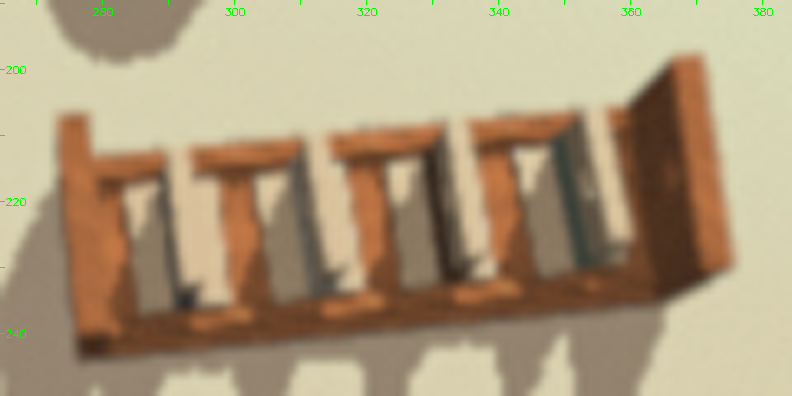

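View pics/t13.png

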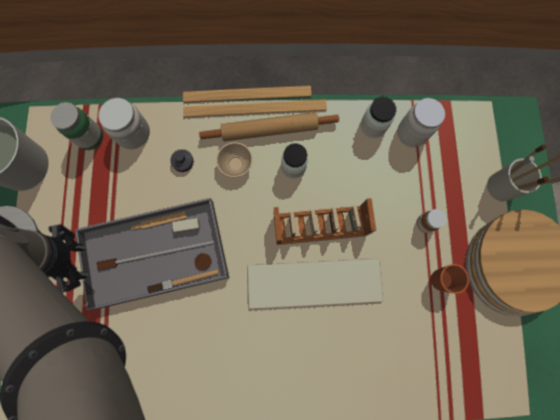

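```bash
python3 -c "
from go import *
P=[rk(0,-.1075,.071)]+[rk(0,y,.071) for y in(-.078,-.026,.026,.078)]
print(proj('scene',P).round(1)); print('dx 1mm->',(proj('scene',rk(.001,0,.071))-proj('scene',rk(0,0,.071))).round(2),'dz',(proj('scene',rk(0,0,.072))-proj('scene',rk(0,0,.071))).round(2))
print('obs',[[213.5,168.8],[222.1,174.2],[234.9,181.9],[247.8,189.5],[261.4,197.4]])"
```

```text
[[214.9 170.2]
 [222.  174.4]
 [234.9 182. ]
 [248.1 189.8]
 [261.8 197.8]]
dx 1mm-> [[-0.22  0.19]] dz [[-0.01 -0.24]]
obs [[213.5, 168.8], [222.1, 174.2], [234.9, 181.9], [247.8, 189.5], [261.4, 197.4]]
```

```bash
python3 -c "
from go import *
f=lambda P:((proj('top',P)-[240,190]+.5)*5.3).round(0).tolist()
print(f([rk(.04,.1075,.026),rk(.04,-.1075,.026)]),'obs (207,128)-(638,88)')
print(f([rk(-.04,.1195,0),rk(-.04,-.1195,0)]),'obs (197,288)-(665,243)')
print(f([rk(-.04,.1195,.096),rk(.04,.1195,.096),rk(-.04,-.1195,.096),rk(.04,-.1195,.096)]))
print('1mm',(proj('top',rk(.001,0,0))-proj('top',rk(0,0,0)))*5.3)
g=lambda P:((proj('scene',P)-[190,145]+.5)*7).round(0).tolist()
print('scene',g([rk(.04,.1195,0),rk(-.04,.1195,0),rk(.04,.1195,.096),rk(-.04,.1195,.096),rk(-.04,-.1195,.096),rk(.04,-.1075,.0),rk(.04,-.1195,.0)]))
"
```

```text
[[206.0, 121.0], [642.0, 78.0]] obs (207,128)-(638,88)
[[198.0, 293.0], [677.0, 244.0]] obs (197,288)-(665,243)
[[198.0, 268.0], [181.0, 92.0], [727.0, 214.0], [701.0, 42.0]]
1mm [[-0.24390417 -1.97755537]]
scene [[524.0, 589.0], [640.0, 477.0], [524.0, 435.0], [646.0, 323.0], [215.0, 78.0], [129.0, 343.0], [109.0, 331.0]]
```

```bash
python3 -c "
from go import *
s=cv2.imread('pics/s13.png').astype(float)
c=s[180:235,255:290]
c=np.clip((c-[5,15,40])*[6,4,2.2],0,255).astype(np.uint8)
c=cv2.resize(c,None,fx=10,fy=10,interpolation=cv2.INTER_CUBIC)
for P,col in((rk(0,.1195,.071),(0,255,0)),(rk(.04,.1195,.096),(255,0,255)),(rk(-.04,.1195,.096),(255,0,255)),(rk(.04,.1195,0),(255,0,255)),(rk(-.04,.1195,0),(255,0,255))):
  q=(proj('scene',P)[0]-[255,180]+.5)*10;cv2.circle(c,(int(q[0]),int(q[1])),3,col,1);print(q)
cv2.imwrite('pics/hole.png',c)"
```

```text
[185.52406903 249.64073362]
[ 97.91758538 271.69768088]
[272.75629055 110.84525489]
[ 97.90884809 491.3991464 ]
[263.95716156 331.97508053]
```

View pics/hole.png

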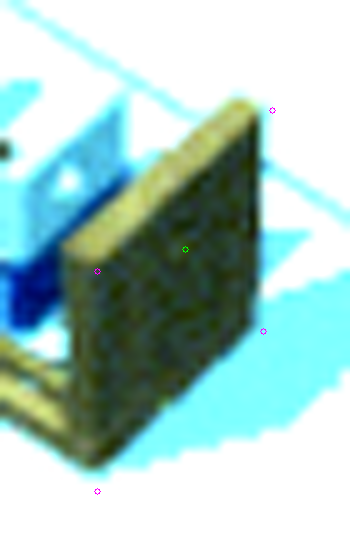

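Request:
jog_arm([
  {"gripper":40,"tx":8.7,"ty":0,"tz":3.2,"ax":0,"ay":0.007,"az":0},
  {"gripper":40,"tx":0,"ty":0,"tz":0,"ax":0,"ay":0,"az":0},
  {"gripper":40,"tx":0,"ty":15,"tz":0,"ax":0,"ay":0,"az":0},
  {"gripper":40,"tx":0,"ty":15,"tz":0,"ax":0,"ay":0,"az":0},
  {"gripper":40,"tx":0,"ty":15,"tz":0,"ax":0,"ay":0,"az":0},
  {"gripper":40,"tx":0,"ty":15,"tz":0,"ax":0,"ay":0,"az":0},
  {"gripper":40,"tx":0,"ty":15,"tz":0,"ax":0,"ay":0,"az":0},
  {"gripper":40,"tx":0,"ty":15,"tz":0,"ax":0,"ay":0,"az":0},
  {"gripper":40,"tx":0,"ty":0,"tz":0,"ax":0,"ay":0,"az":0},
  {"gripper":40,"tx":0,"ty":0,"tz":0,"ax":0,"ay":0,"az":0},
  {"gripper":40,"tx":0,"ty":0,"tz":0,"ax":0,"ay":0,"az":0},
])

```text
clock: 34.3
tcp_pos: [0.5338, 0.3952, 0.0748]
orientation: [-1.565, -0.145, 0.144]
contact_force: [-0.4, 0.1, 0.7]
grip_width: 0.04
```

```bash
python3 -c "
from go import *
import math
p=np.array([.5338,.3779]);a=-1.3791
g=p-.025*np.array([math.cos(a),math.sin(a)])
to([*g,.021],a+math.pi/2,1)
s=vision.grab_frame('scene')
crop('scene',370,210,100,90,7,'s14c',s[:,:,::-1],proj('scene',[*g,.015]))
s=vision.grab_frame('top')
crop('top',60,210,110,90,7,'t14c',s[:,:,::-1],proj('top',[*g,.015]))
"
```

```text
sgn 1 rotvec [-0.001 -0.008  0.001] shift now-axes [-3.4 53.8  8. ] shift target-axes [-3.2 53.8  8. ]
tcp [0.5338 0.3952 0.0748] F [-0.4  0.1  0.7] gw 40.0 t 34.3 j [-0.35  0.71 -0.56  1.68  0.46  0.89 -0.91]
```

View pics/s14c.png

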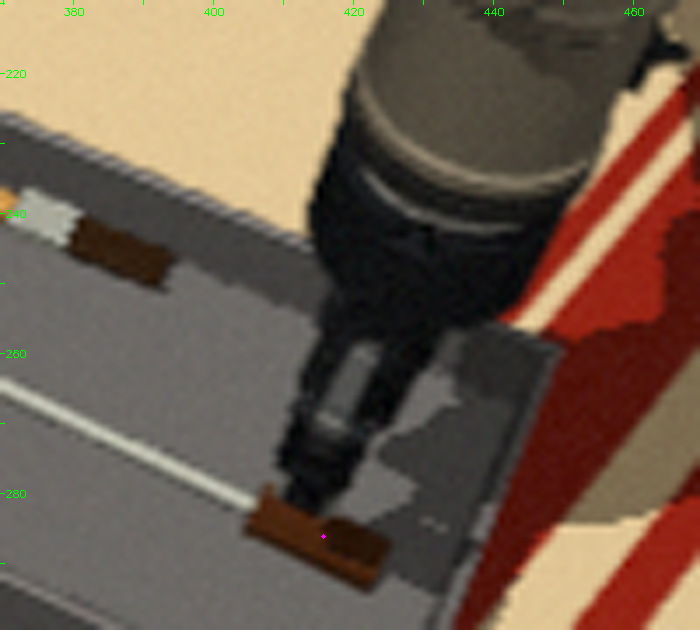

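View pics/t14c.png

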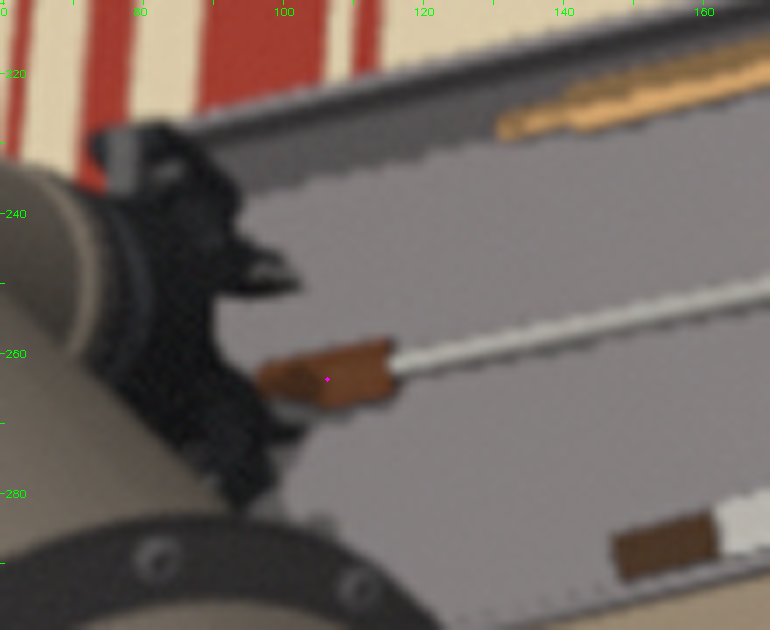

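Request:
jog_arm([
  {"gripper":40,"tx":-3.3,"ty":0,"tz":8,"ax":0,"ay":-0.008,"az":0},
  {"gripper":40,"tx":0,"ty":0,"tz":0,"ax":0,"ay":0,"az":0},
  {"gripper":40,"tx":0,"ty":10,"tz":0,"ax":0,"ay":0,"az":0},
  {"gripper":40,"tx":0,"ty":10,"tz":0,"ax":0,"ay":0,"az":0},
  {"gripper":40,"tx":0,"ty":10,"tz":0,"ax":0,"ay":0,"az":0},
  {"gripper":40,"tx":0,"ty":10,"tz":0,"ax":0,"ay":0,"az":0},
  {"gripper":40,"tx":0,"ty":0,"tz":0,"ax":0,"ay":0,"az":0},
  {"gripper":40,"tx":0,"ty":0,"tz":0,"ax":0,"ay":0,"az":0},
  {"gripper":40,"tx":0,"ty":0,"tz":0,"ax":0,"ay":0,"az":0},
])

```text
clock: 35.3
tcp_pos: [0.5289, 0.4021, 0.0344]
orientation: [-1.565, -0.151, 0.15]
contact_force: [-0.0, 0.1, -0.2]
grip_width: 0.04
```

```bash
python3 -c "
from go import *
import math
p=np.array([.5338,.3779]);a=-1.3791
g=p-.025*np.array([math.cos(a),math.sin(a)])
to([*g,.021],a+math.pi/2,1)
s=vision.grab_frame('scene')
crop('scene',370,210,100,90,7,'s15c',s[:,:,::-1])
s=vision.grab_frame('top')
crop('top',60,210,110,90,7,'t15c',s[:,:,::-1])
"
```

```text
sgn 1 rotvec [-0.  0.  0.] shift now-axes [ 0.2 13.4  0.3] shift target-axes [ 0.2 13.4  0.3]
tcp [0.5289 0.4021 0.0344] F [-0.   0.1 -0.2] gw 40.0 t 35.3 j [-0.37  0.76 -0.53  1.69  0.5   0.83 -0.94]
```

View pics/s15c.png

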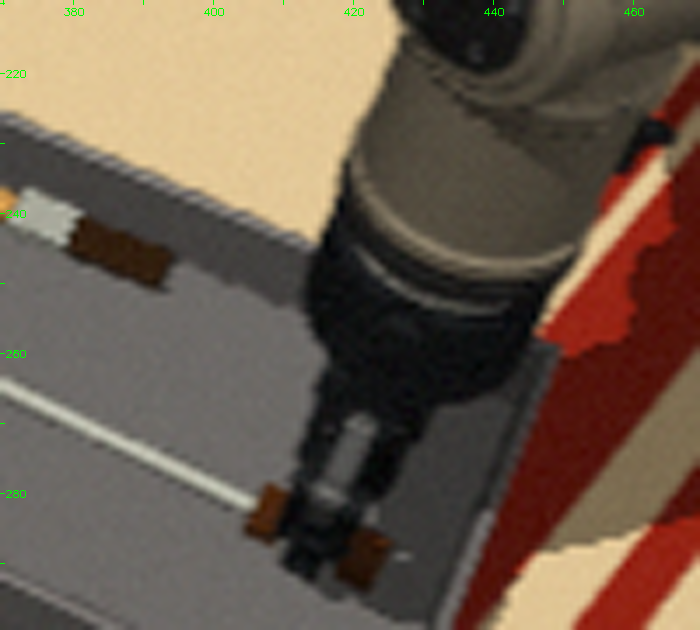

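View pics/t15c.png

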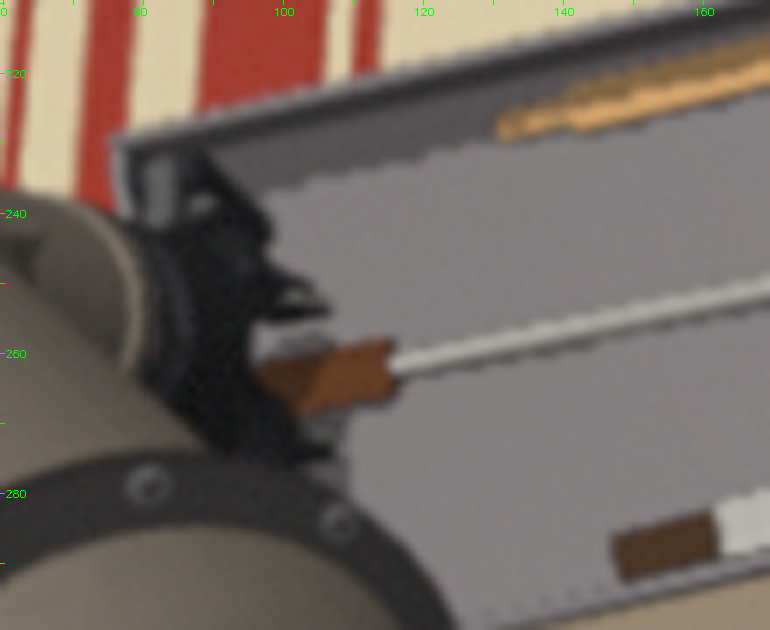

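The fingers straddle the wooden grip around (415,287), clear on both sides. Descend the last 12 mm, then close.

Request:
jog_arm([
  {"gripper":40,"tx":0,"ty":4,"tz":0,"ax":0,"ay":0,"az":0},
  {"gripper":40,"tx":0,"ty":4,"tz":0,"ax":0,"ay":0,"az":0},
  {"gripper":40,"tx":0,"ty":4,"tz":0,"ax":0,"ay":0,"az":0},
  {"gripper":40,"tx":0,"ty":0,"tz":0,"ax":0,"ay":0,"az":0},
  {"gripper":40,"tx":0,"ty":0,"tz":0,"ax":0,"ay":0,"az":0},
  {"gripper":26,"tx":0,"ty":0,"tz":0,"ax":0,"ay":0,"az":0},
  {"gripper":26,"tx":0,"ty":0,"tz":0,"ax":0,"ay":0,"az":0},
  {"gripper":26,"tx":0,"ty":0,"tz":0,"ax":0,"ay":0,"az":0},
])

```text
clock: 36.2
tcp_pos: [0.5288, 0.4019, 0.0222]
orientation: [-1.565, -0.151, 0.151]
contact_force: [-0.2, -0.6, -0.8]
grip_width: 0.0262
```

```bash
python3 -c "
from go import *
to([.5290,.4024,.021],.1917,1)
"
```

```text
sgn 1 rotvec [-0.  0.  0.] shift now-axes [0.3 1.2 0.4] shift target-axes [0.3 1.2 0.4]
tcp [0.5288 0.4019 0.0222] F [-0.2 -0.6 -0.8] gw 26.2 t 36.2 j [-0.38  0.78 -0.52  1.69  0.51  0.81 -0.95]
```

No floor contact. One more mm down, then close firmly and lift a little.

Request:
jog_arm([
  {"gripper":26,"tx":0,"ty":1,"tz":0,"ax":0,"ay":0,"az":0},
  {"gripper":15,"tx":0,"ty":0,"tz":0,"ax":0,"ay":0,"az":0},
  {"gripper":15,"tx":0,"ty":0,"tz":0,"ax":0,"ay":0,"az":0},
  {"gripper":15,"tx":0,"ty":0,"tz":0,"ax":0,"ay":0,"az":0},
  {"gripper":15,"tx":0,"ty":0,"tz":0,"ax":0,"ay":0,"az":0},
  {"gripper":15,"tx":0,"ty":0,"tz":0,"ax":0,"ay":0,"az":0},
], newtons=90)

```text
clock: 36.8
tcp_pos: [0.5288, 0.4019, 0.0213]
orientation: [-1.565, -0.151, 0.15]
contact_force: [-0.1, -0.5, 5.5]
grip_width: 0.0188
```

```bash
python3 -c "
from go import *
to([.5290,.4024,.021],.1917,1)
"
```

```text
sgn 1 rotvec [-0.  0.  0.] shift now-axes [0.3 0.3 0.4] shift target-axes [0.3 0.3 0.4]
tcp [0.5288 0.4019 0.0213] F [-0.1 -0.5  5.5] gw 18.8 t 36.8 j [-0.38  0.78 -0.52  1.69  0.51  0.81 -0.95]
```

Request:
jog_arm([
  {"gripper":15,"tx":0,"ty":-5,"tz":0,"ax":0,"ay":0,"az":0},
  {"gripper":15,"tx":0,"ty":-8,"tz":0,"ax":0,"ay":0,"az":0},
  {"gripper":15,"tx":0,"ty":-10,"tz":0,"ax":0,"ay":0,"az":0},
  {"gripper":15,"tx":0,"ty":-10,"tz":0,"ax":0,"ay":0,"az":0},
  {"gripper":15,"tx":0,"ty":0,"tz":0,"ax":0,"ay":0,"az":0},
  {"gripper":15,"tx":0,"ty":0,"tz":0,"ax":0,"ay":0,"az":0},
])

```text
clock: 37.4
tcp_pos: [0.5289, 0.4019, 0.0545]
orientation: [-1.565, -0.151, 0.15]
contact_force: [1.1, 0.5, -1.1]
grip_width: 0.0191
```

```bash
python3 -c "
from go import *
to([.5290,.4024,.1],.1917,1)
s=vision.grab_frame('scene')
crop('scene',300,200,160,110,5,'s16c',s[:,:,::-1])
s=vision.grab_frame('top')
crop('top',70,200,160,110,5,'t16c',s[:,:,::-1])
"
```

```text
sgn 1 rotvec [-0.     0.     0.001] shift now-axes [  0.2 -45.5   0.5] shift target-axes [  0.2 -45.5   0.4]
tcp [0.5289 0.4019 0.0545] F [ 1.1  0.5 -1.1] gw 19.1 t 37.4 j [-0.37  0.74 -0.55  1.68  0.48  0.86 -0.93]
```

View pics/s16c.png

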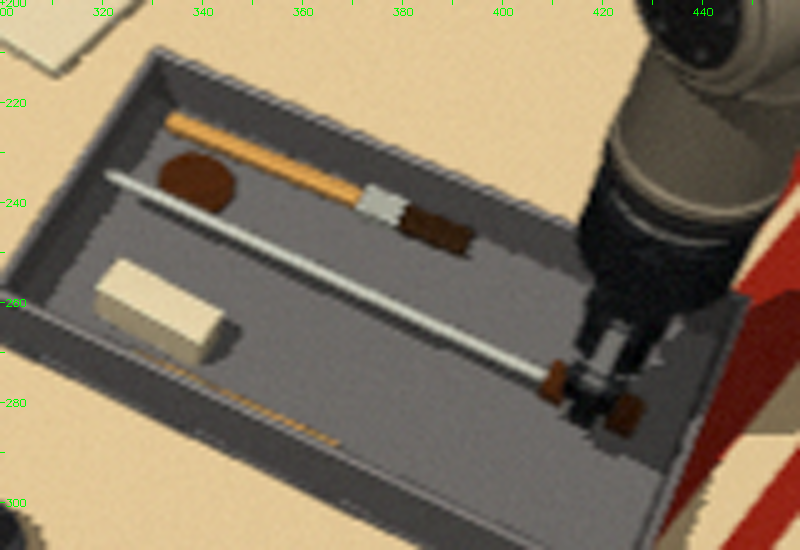

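View pics/t16c.png

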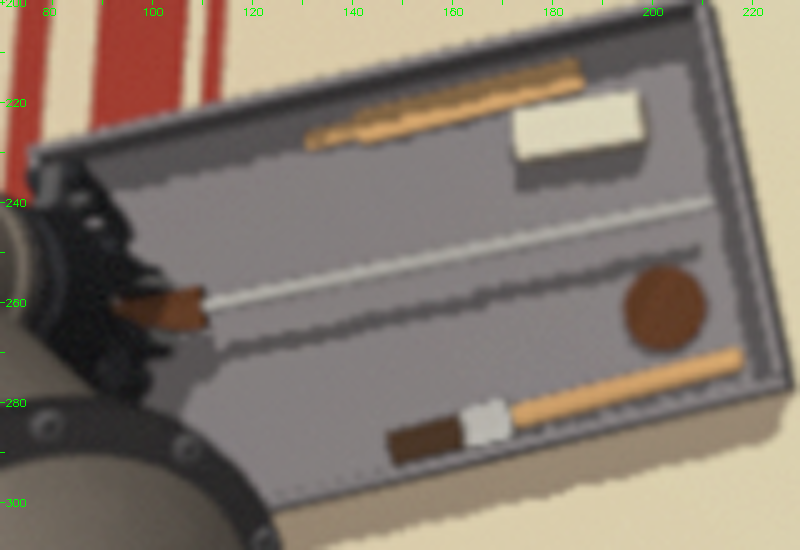

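Request:
jog_arm([
  {"gripper":15,"tx":0,"ty":-9,"tz":0,"ax":0,"ay":0,"az":0},
  {"gripper":15,"tx":0,"ty":-9,"tz":0,"ax":0,"ay":0,"az":0},
  {"gripper":15,"tx":0,"ty":-9,"tz":0,"ax":0,"ay":0.03,"az":0},
  {"gripper":15,"tx":0,"ty":0,"tz":0,"ax":0,"ay":0.04,"az":0},
  {"gripper":15,"tx":0,"ty":0,"tz":0,"ax":0,"ay":0.04,"az":0},
  {"gripper":15,"tx":0,"ty":0,"tz":0,"ax":0,"ay":0,"az":0},
  {"gripper":15,"tx":0,"ty":0,"tz":0,"ax":0,"ay":0,"az":0},
])

```text
clock: 38.2
tcp_pos: [0.5288, 0.402, 0.0816]
orientation: [-1.57, -0.065, 0.064]
contact_force: [0.3, -0.3, -1.0]
grip_width: 0.0188
```

```bash
python3 -c "
from go import *
to(rk(-.0012,.4205,.0818),RY,1)
"
```

```text
sgn 1 rotvec [-0.     0.002  0.001] shift now-axes [  46.2   -0.2 -136.7] shift target-axes [  46.5   -0.2 -136.6]
tcp [0.5288 0.402  0.0816] F [ 0.3 -0.3 -1. ] gw 18.8 t 38.2 j [-0.37  0.7  -0.54  1.68  0.44  0.89 -1.  ]
```

Request:
jog_arm([
  {"gripper":15,"tx":9,"ty":0,"tz":0,"ax":0,"ay":0.002,"az":0},
  {"gripper":15,"tx":9,"ty":0,"tz":0,"ax":0,"ay":0,"az":0},
  {"gripper":15,"tx":10,"ty":0,"tz":0,"ax":0,"ay":0,"az":0},
  {"gripper":15,"tx":9,"ty":0,"tz":-10,"ax":0,"ay":0,"az":0},
  {"gripper":15,"tx":9,"ty":0,"tz":-20,"ax":0,"ay":0,"az":0},
  {"gripper":15,"tx":0,"ty":0,"tz":-20,"ax":0,"ay":0,"az":0},
  {"gripper":15,"tx":0,"ty":0,"tz":-20,"ax":0,"ay":0,"az":0},
  {"gripper":15,"tx":0,"ty":0,"tz":-20,"ax":0,"ay":0,"az":0},
  {"gripper":15,"tx":0,"ty":0,"tz":-20,"ax":0,"ay":0,"az":0},
  {"gripper":15,"tx":0,"ty":0,"tz":0,"ax":0,"ay":0,"az":0},
  {"gripper":15,"tx":0,"ty":0,"tz":0,"ax":0,"ay":0,"az":0},
])

```text
clock: 39.3
tcp_pos: [0.5841, 0.295, 0.081]
orientation: [-1.57, -0.062, 0.061]
contact_force: [0.9, 0.3, -1.5]
grip_width: 0.0193
```

```bash
python3 -c "
from go import *
to(rk(-.0012,.4205,.0818),RY,1)
s=vision.grab_frame('scene');cv2.imwrite('pics/s17.png',s[:,:,::-1])
crop('scene',230,170,180,120,4.4,'s17c',s[:,:,::-1])
t=vision.grab_frame('top');cv2.imwrite('pics/t17.png',t[:,:,::-1])
crop('top',130,190,180,110,4.4,'t17c',t[:,:,::-1])
"
```

```text
sgn 1 rotvec [-0.    -0.003  0.   ] shift now-axes [  0.1  -0.8 -25.5] shift target-axes [  0.   -0.8 -25.5]
tcp [0.5841 0.295  0.081 ] F [ 0.9  0.3 -1.5] gw 19.3 t 39.3 j [-0.19  0.69 -0.54  1.7   0.43  0.88 -0.83]
```

View pics/s17c.png

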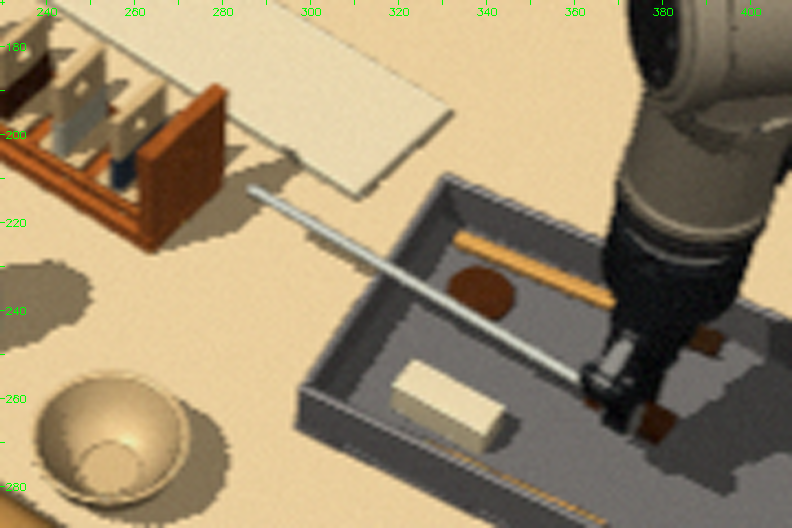

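View pics/t17c.png

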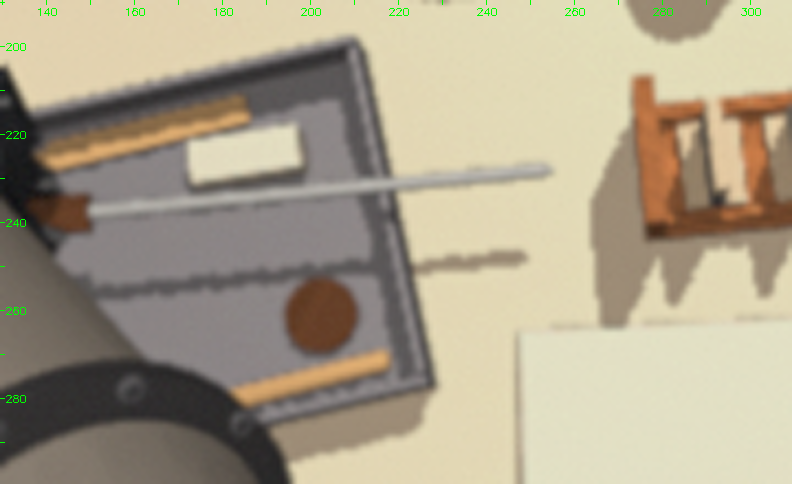

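```bash
cat >> go.py <<'E'
def tri(s,t):
    A=[];b=[]
    for n,(u,v) in(("scene",s),("top",t)):
        o,d=ray(n,u,v);d=d/np.linalg.norm(d);M=np.eye(3)-np.outer(d,d);A.append(M);b.append(M@o)
    A=np.vstack(A);b=np.concatenate(b);x,r,_,_=np.linalg.lstsq(A,b,rcond=None);return x,np.sqrt(r)
def inrk(p):
    c,s=np.cos(RY),np.sin(RY);d=np.array(p[:2])-RK;return np.array([c*d[0]+s*d[1],-s*d[0]+c*d[1],p[2]])
E
python3 -c "
from go import *
s=cv2.imread('pics/s17.png');t=cv2.imread('pics/t17.png')
for S,T in(((286.3,212.0),(254.5,227.7)),((361.8,257),(149.5,237.7))):
  x,r=tri(S,T);print(x.round(4),r,inrk(x).round(4))
print(inrk(get_obs()['tcp_pos']))
def ex(n,im,sh,ti):
  c=im[ti[1]:ti[1]+30,ti[0]:ti[0]+40];return cv2.resize(c,None,fx=10,fy=10,interpolation=cv2.INTER_CUBIC)
cv2.imwrite('pics/tip.png',np.vstack([ex('scene',s,0,(275,200)),ex('top',t,0,(230,213))]))
"
```

```text
[0.607  0.0187 0.0723] [0.00251339] [-0.0007  0.1687  0.0723]
[0.5885 0.2685 0.0765] [0.00773195] [0.0011 0.4192 0.0765]
[-0.00182015  0.44800197  0.08119265]
```

View pics/tip.png

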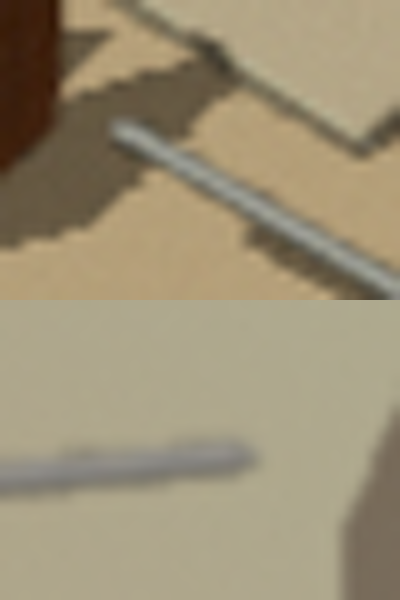

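```bash
python3 -c "
from go import *
P=rk(-.0018,.167,.0706)
print(proj('scene',P),'obs 285.6,212.3',proj('top',P),'obs 254.8,228.2')
print(proj('top',rk(-.0008,.167,.0706))-proj('top',P))
print(inrk(tri((285.6,212.3),(254.8,228.2))[0]))
"
```

```text
[[286.66559616 211.98218054]] obs 285.6,212.3 [[255.84566326 227.74443735]] obs 254.8,228.2
[[-0.03677283 -0.40444688]]
[-0.00102545  0.16730661  0.06959533]
```

Request:
jog_arm([
  {"gripper":15,"tx":0,"ty":0,"tz":-10,"ax":0,"ay":-0.003,"az":0},
  {"gripper":15,"tx":0,"ty":0,"tz":-10,"ax":0,"ay":0,"az":0},
  {"gripper":15,"tx":0,"ty":0,"tz":-10,"ax":0,"ay":0,"az":0},
  {"gripper":15,"tx":0,"ty":0,"tz":-8,"ax":0,"ay":0,"az":0},
  {"gripper":15,"tx":0,"ty":0,"tz":0,"ax":0,"ay":0,"az":0},
  {"gripper":15,"tx":0,"ty":0,"tz":0,"ax":0,"ay":0,"az":0},
  {"gripper":15,"tx":0,"ty":0,"tz":0,"ax":0,"ay":0,"az":0},
])

```text
clock: 40.1
tcp_pos: [0.5863, 0.2587, 0.0812]
orientation: [-1.569, -0.066, 0.065]
contact_force: [-0.4, 0.2, -0.7]
grip_width: 0.0186
```

```bash
python3 -c "
from go import *
o=get_obs();print(inrk(o['tcp_pos']).round(4),o['contact_force'].round(1));to(rk(0,.41,.0818),RY,1)
s=vision.grab_frame('scene')[:,:,::-1];t=vision.grab_frame('top')[:,:,::-1]
cv2.imwrite('pics/s18.png',s);cv2.imwrite('pics/t18.png',t)
def ex(im,x,y,w,h,f,g=1):
  c=im[y:y+h,x:x+w].astype(float);c=255*(c/255)**g
  return cv2.resize(c.astype(np.uint8),None,fx=f,fy=f,interpolation=cv2.INTER_CUBIC)
cv2.imwrite('pics/e18s.png',ex(s,253,178,60,55,10,.6))
cv2.imwrite('pics/e18t.png',ex(t,235,195,60,55,10,.8))
"
```

```text
[-0.0019  0.4096  0.0812] [-0.4  0.2 -0.7]
sgn 1 rotvec [-0.001  0.003  0.   ] shift now-axes [ 1.9 -0.6  0.4] shift target-axes [ 1.9 -0.6  0.4]
tcp [0.5863 0.2587 0.0812] F [-0.4  0.2 -0.7] gw 18.6 t 40.1 j [-0.13  0.67 -0.54  1.74  0.43  0.86 -0.78]
```

View pics/e18s.png

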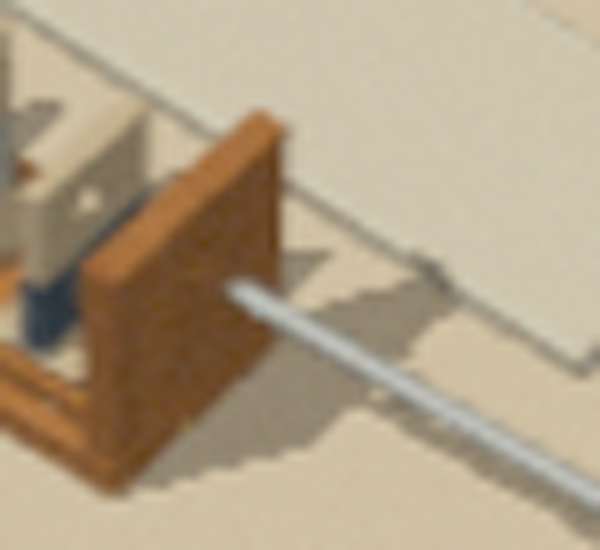

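View pics/e18t.png

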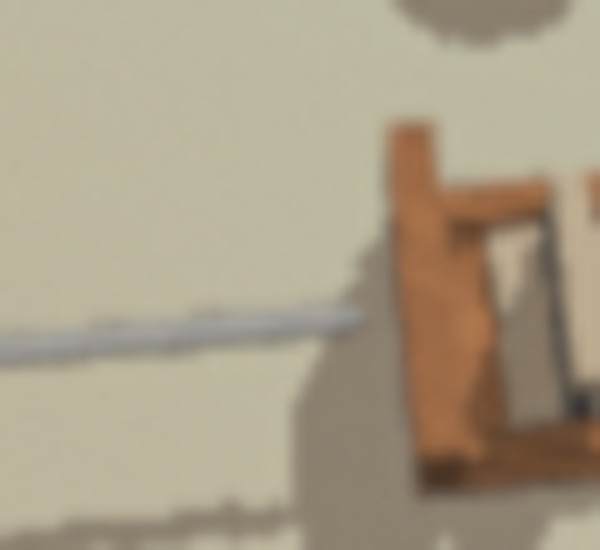

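```bash
python3 -c "
from fit import *
c=[.5529,.2807,.2181]
L=np.array([(103,-176,45),(103,-176,0),(103,176,45),(103,176,0)])/1000
print(((proj('scene',T2(c,L))-[290,205]+.5)*4.8).round(0))
from go import *
print((proj('top',[rk(-.04,.1195,.096),rk(.04,.1195,.096),rk(0,.1195,.071)])-[235,195]+.5)*10)
print((proj('scene',[rk(.04,.1195,.096),rk(-.04,.1195,.096),rk(.04,.1195,0),rk(-.04,.1195,0),rk(0,.1195,.071)])-[253,178]+.5)*10)
s=cv2.imread('pics/s18.png')
c=s[180:235,250:300];c=cv2.resize(np.clip(c.astype(float)*1.5,0,255).astype(np.uint8),None,fx=12,fy=12,interpolation=cv2.INTER_NEAREST)
cv2.imwrite('pics/nn.png',c)
"
```

```text
[[ 36. 257.]
 [ 32. 303.]
 [656. 552.]
 [634. 595.]]
[[423.99329211 455.0364702 ]
 [390.6158586  124.000633  ]
 [407.30061668 305.70379939]]
[[117.91758538 291.69768088]
 [292.75629055 130.84525489]
 [117.90884809 511.3991464 ]
 [283.95716156 351.97508053]
 [205.52406903 269.64073362]]
```

View pics/nn.png

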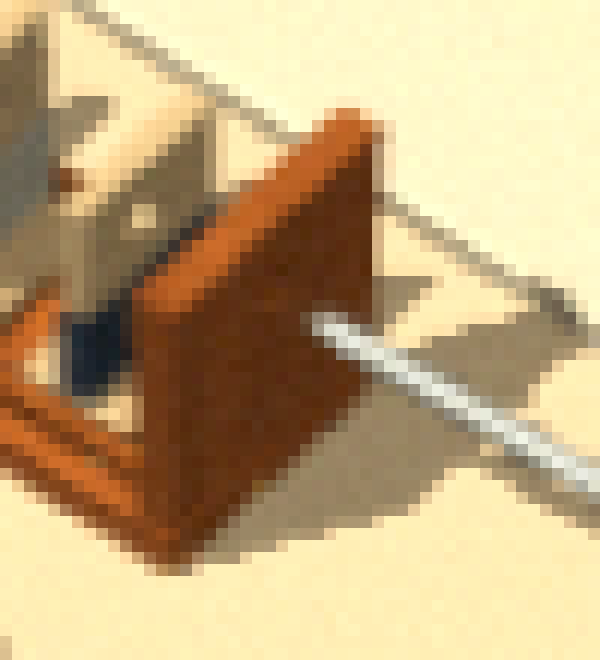

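```bash
python3 -c "
from go import *
s=cv2.imread('pics/s18.png').astype(float);t=cv2.imread('pics/t18.png').astype(float)
def line(im,n,P0,P1):
  # sample across predicted line, whiteness centroid
  out=[]
  for f in np.linspace(0,1,24):
    P=np.array(P0)*(1-f)+np.array(P1)*f
    c=proj(n,P)[0];q=proj(n,np.array(P)+(np.array(P1)-np.array(P0))*.01)[0]-c;q/=np.linalg.norm(q);nn=np.array([-q[1],q[0]])
    k=np.arange(-6,6.01,.25)
    xy=(c+nn*k[:,None]).astype(np.float32)
    v=cv2.remap((im.max(2)-0*im.min(2)).astype(np.float32) if 0 else (im.max(2)-im.min(2)).astype(np.float32),xy[:,0].reshape(-1,1),xy[:,1].reshape(-1,1),cv2.INTER_LINEAR).ravel()
    w=np.clip(np.median(v)*.6-v,0,None)
    w[np.abs(k)>4]=0
    out.append((round(f,2),round(float((w*k).sum()/max(w.sum(),1e-6)),2),round(float(w.sum()))))
  return out
o=inrk(get_obs()['tcp_pos']);z=.0704
sh=rk(o[0],o[1]-.025,z);tip=rk(o[0],o[1]-.281,z)
for n,im in(('scene',s),('top',t)):
  print(n);print(line(im,n,sh,tip))
c=s[175:275,250:365];cv2.imwrite('pics/rod.png',cv2.resize(c.astype(np.uint8),None,fx=6.5,fy=6,interpolation=cv2.INTER_CUBIC))
"
```

```text
scene
[(np.float64(0.0), -0.07, 15), (np.float64(0.04), 3.21, 0), (np.float64(0.09), -2.55, 0), (np.float64(0.13), -2.59, 18), (np.float64(0.17), -2.93, 33), (np.float64(0.22), -2.71, 18), (np.float64(0.26), -2.76, 32), (np.float64(0.3), -2.71, 6), (np.float64(0.35), 0.0, 0), (np.float64(0.39), 0.0, 0), (np.float64(0.43), -3.95, 1), (np.float64(0.48), -0.43, 182), (np.float64(0.52), -0.45, 198), (np.float64(0.57), -0.47, 195), (np.float64(0.61), -0.4, 175), (np.float64(0.65), -0.48, 204), (np.float64(0.7), -0.45, 179), (np.float64(0.74), -0.7, 180), (np.float64(0.78), -0.41, 80), (np.float64(0.83), -0.58, 65), (np.float64(0.87), -0.45, 81), (np.float64(0.91), -0.6, 82), (np.float64(0.96), -0.58, 133), (np.float64(1.0), -0.49, 11)]
top
[(np.float64(0.0), 0.0, 0), (np.float64(0.04), 0.0, 0), (np.float64(0.09), 2.34, 1), (np.float64(0.13), 0.0, 0), (np.float64(0.17), 0.0, 0), (np.float64(0.22), 0.0, 0), (np.float64(0.26), 0.0, 0), (np.float64(0.3), 0.0, 0), (np.float64(0.35), 0.0, 0), (np.float64(0.39), 0.0, 0), (np.float64(0.43), 0.0, 0), (np.float64(0.48), 0.0, 0), (np.float64(0.52), -0.21, 104), (np.float64(0.57), -0.25, 97), (np.float64(0.61), -0.22, 107), (np.float64(0.65), -0.2, 93), (np.float64(0.7), -0.2, 96), (np.float64(0.74), -0.28, 91), (np.float64(0.78), -0.2, 85), (np.float64(0.83), -0.17, 102), (np.float64(0.87), -0.19, 92), (np.float64(0.91), -0.15, 97), (np.float64(0.96), 0.02, 83), (np.float64(1.0), 0.0, 0)]
```

View pics/rod.png

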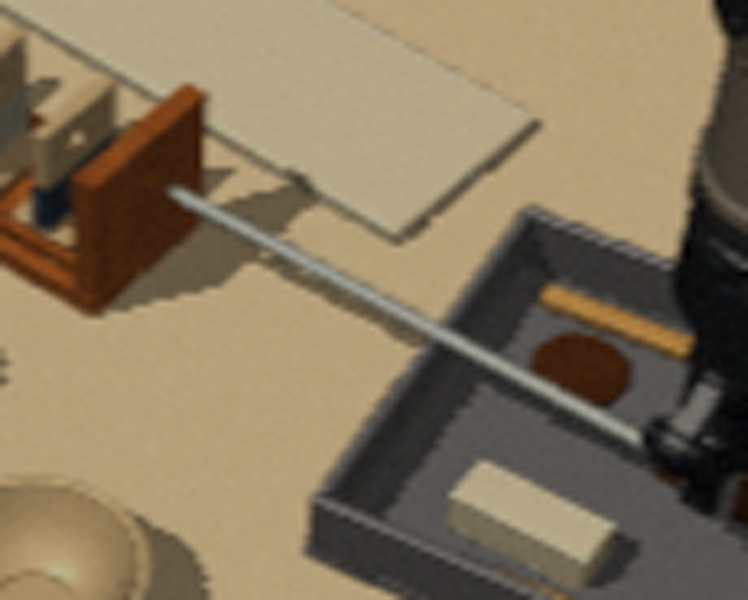

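Request:
jog_arm([
  {"gripper":15,"tx":0.7,"ty":-2.2,"tz":0,"ax":0,"ay":0.003,"az":0},
  {"gripper":15,"tx":0,"ty":0,"tz":0,"ax":0,"ay":0,"az":0},
  {"gripper":15,"tx":0,"ty":0,"tz":-3,"ax":0,"ay":0,"az":0},
  {"gripper":15,"tx":0,"ty":0,"tz":-3,"ax":0,"ay":0,"az":0},
  {"gripper":15,"tx":0,"ty":0,"tz":-3,"ax":0,"ay":0,"az":0},
  {"gripper":15,"tx":0,"ty":0,"tz":-3,"ax":0,"ay":0,"az":0},
  {"gripper":15,"tx":0,"ty":0,"tz":0,"ax":0,"ay":0,"az":0},
  {"gripper":15,"tx":0,"ty":0,"tz":0,"ax":0,"ay":0,"az":0},
])

```text
clock: 41.0
tcp_pos: [0.5881, 0.246, 0.0832]
orientation: [-1.57, -0.063, 0.063]
contact_force: [-0.9, -0.4, -0.7]
grip_width: 0.019
```

```bash
cat > st.py <<'E'
from go import *
o=get_obs();print(inrk(o['tcp_pos']).round(4),o['contact_force'].round(1),o['moment'].round(2),o['grip_width'],o['clock'])
to(rk(-.0012,.41,.0834),RY,1)
import sys
if len(sys.argv)>1:
    s=vision.grab_frame('scene')[:,:,::-1];t=vision.grab_frame('top')[:,:,::-1]
    n=sys.argv[1];cv2.imwrite(f'pics/s{n}.png',s);cv2.imwrite(f'pics/t{n}.png',t)
    def ex(im,x,y,w,h,f,g=1):
      c=im[y:y+h,x:x+w].astype(float);c=255*(c/255)**g
      return cv2.resize(c.astype(np.uint8),None,fx=f,fy=f,interpolation=cv2.INTER_CUBIC)
    cv2.imwrite(f'pics/e{n}.png',np.hstack([ex(s,200,150,100,85,4,.7),ex(t,235,190,100,85,4,.8)]))
E
python3 st.py 19
```

```text
[-0.0011  0.3967  0.0832] [-0.9 -0.4 -0.7] [ 0.1   0.01 -0.01] 0.018991532596755168 41.0
sgn 1 rotvec [-0.    -0.001  0.   ] shift now-axes [-0.1 -0.2 13.2] shift target-axes [-0.1 -0.2 13.3]
tcp [0.5881 0.246  0.0832] F [-0.9 -0.4 -0.7] gw 19.0 t 41.0 j [-0.11  0.66 -0.54  1.74  0.43  0.86 -0.76]
```

View pics/e19.png

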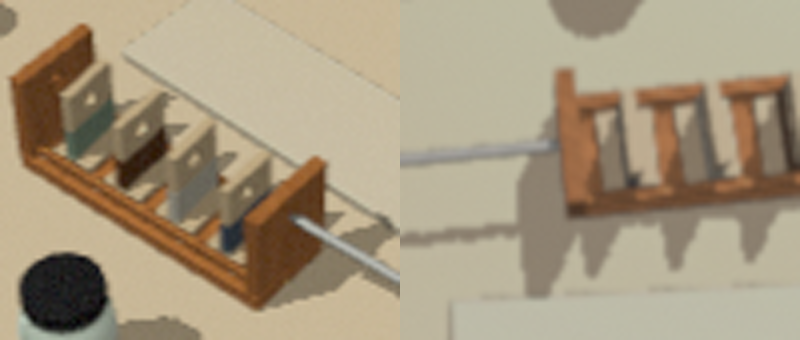

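Request:
jog_arm([
  {"gripper":15,"tx":0,"ty":0,"tz":-2,"ax":0,"ay":0,"az":0},
  {"gripper":15,"tx":0,"ty":0,"tz":-2,"ax":0,"ay":0,"az":0},
  {"gripper":15,"tx":0,"ty":0,"tz":-2,"ax":0,"ay":0,"az":0},
  {"gripper":15,"tx":0,"ty":0,"tz":0,"ax":0,"ay":0,"az":0},
  {"gripper":15,"tx":0,"ty":0,"tz":0,"ax":0,"ay":0,"az":0},
])

```text
clock: 41.6
tcp_pos: [0.5886, 0.24, 0.0832]
orientation: [-1.57, -0.063, 0.063]
contact_force: [0.1, -0.6, -0.9]
grip_width: 0.0189
```

```bash
python3 st.py 20
```

```text
[-0.0011  0.3908  0.0832] [ 0.1 -0.6 -0.9] [0.04 0.01 0.03] 0.018874478497451476 41.6
sgn 1 rotvec [ 0.    -0.001  0.   ] shift now-axes [-0.1 -0.2 19.2] shift target-axes [-0.1 -0.2 19.2]
tcp [0.5886 0.24   0.0832] F [ 0.1 -0.6 -0.9] gw 18.9 t 41.6 j [-0.1   0.66 -0.54  1.75  0.43  0.86 -0.75]
```

View pics/e20.png

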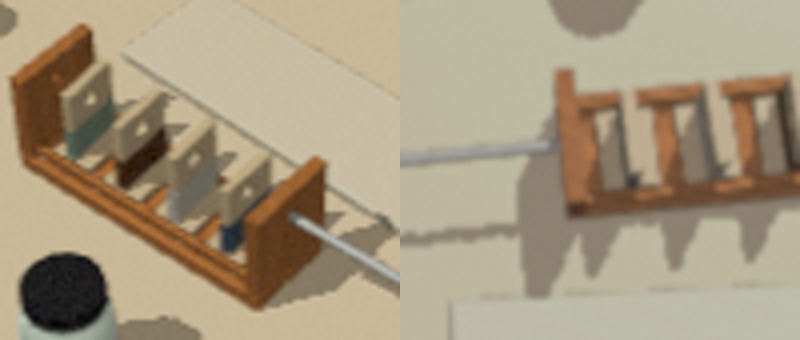

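Request:
jog_arm([
  {"gripper":15,"tx":0,"ty":0,"tz":-3,"ax":0,"ay":0,"az":0},
  {"gripper":15,"tx":0,"ty":0,"tz":-3,"ax":0,"ay":0,"az":0},
  {"gripper":15,"tx":0,"ty":0,"tz":-3,"ax":0,"ay":0,"az":0},
  {"gripper":15,"tx":0,"ty":0,"tz":-3,"ax":0,"ay":0,"az":0},
  {"gripper":15,"tx":0,"ty":0,"tz":-3,"ax":0,"ay":0,"az":0},
  {"gripper":15,"tx":0,"ty":0,"tz":0,"ax":0,"ay":0,"az":0},
  {"gripper":15,"tx":0,"ty":0,"tz":0,"ax":0,"ay":0,"az":0},
])

```text
clock: 42.4
tcp_pos: [0.5898, 0.2251, 0.0833]
orientation: [-1.57, -0.063, 0.063]
contact_force: [-0.4, 0.3, -1.1]
grip_width: 0.019
```

```bash
python3 st.py 21; python3 -c "
from h import *
s=cv2.imread('pics/s21.png');c=s[175:235,250:310].astype(float);c=255*(c/255)**.6
cv2.imwrite('pics/e21b.png',cv2.resize(c.astype(np.uint8),None,fx=10,fy=10,interpolation=cv2.INTER_CUBIC))"
```

```text
[-0.0011  0.3758  0.0833] [-0.4  0.3 -1.1] [ 0.08 -0.06  0.06] 0.018975022471400205 42.4
sgn 1 rotvec [-0.    -0.001  0.   ] shift now-axes [-0.1 -0.1 34.2] shift target-axes [-0.1 -0.1 34.2]
tcp [0.5898 0.2251 0.0833] F [-0.4  0.3 -1.1] gw 19.0 t 42.4 j [-0.07  0.65 -0.54  1.76  0.43  0.85 -0.73]
```

View pics/e21b.png

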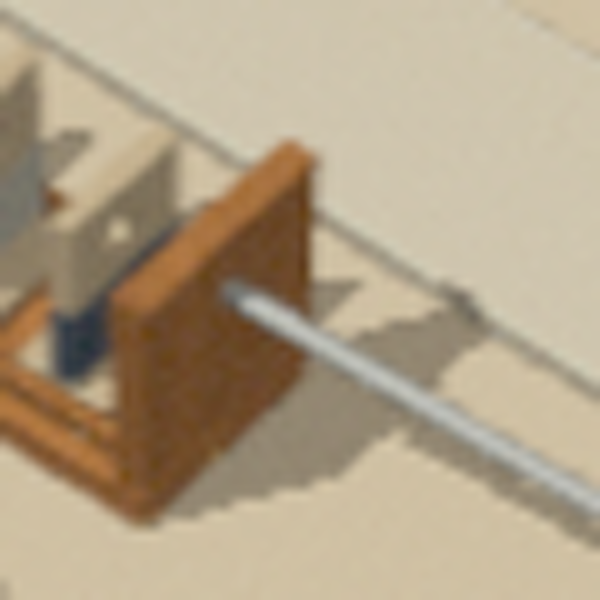

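The rod is in the cheek hole at about (273,204) and past the cheek, with no force. Next, tile A.

Request:
jog_arm([
  {"gripper":15,"tx":0,"ty":0,"tz":-4,"ax":0,"ay":0,"az":0},
  {"gripper":15,"tx":0,"ty":0,"tz":-4,"ax":0,"ay":0,"az":0},
  {"gripper":15,"tx":0,"ty":0,"tz":-4,"ax":0,"ay":0,"az":0},
  {"gripper":15,"tx":0,"ty":0,"tz":-4,"ax":0,"ay":0,"az":0},
  {"gripper":15,"tx":0,"ty":0,"tz":-4,"ax":0,"ay":0,"az":0},
  {"gripper":15,"tx":0,"ty":0,"tz":0,"ax":0,"ay":0,"az":0},
  {"gripper":15,"tx":0,"ty":0,"tz":0,"ax":0,"ay":0,"az":0},
])

```text
clock: 43.2
tcp_pos: [0.5914, 0.2051, 0.0832]
orientation: [-1.57, -0.063, 0.063]
contact_force: [-0.0, 0.0, -0.7]
grip_width: 0.0189
```

```bash
python3 st.py 22; python3 -c "
from h import *
s=cv2.imread('pics/s22.png');c=s[155:225,205:285].astype(float);c=255*(c/255)**.6
cv2.imwrite('pics/e22b.png',cv2.resize(c.astype(np.uint8),None,fx=9,fy=8,interpolation=cv2.INTER_CUBIC))"
```

```text
[-0.0012  0.3558  0.0832] [-0.   0.  -0.7] [0.1  0.02 0.09] 0.01890047603341836 43.2
sgn 1 rotvec [-0.    -0.001  0.   ] shift now-axes [-0.1 -0.1 54.2] shift target-axes [-0.  -0.2 54.2]
tcp [0.5914 0.2051 0.0832] F [-0.   0.  -0.7] gw 18.9 t 43.2 j [-0.04  0.64 -0.54  1.77  0.43  0.84 -0.7 ]
```

View pics/e22b.png

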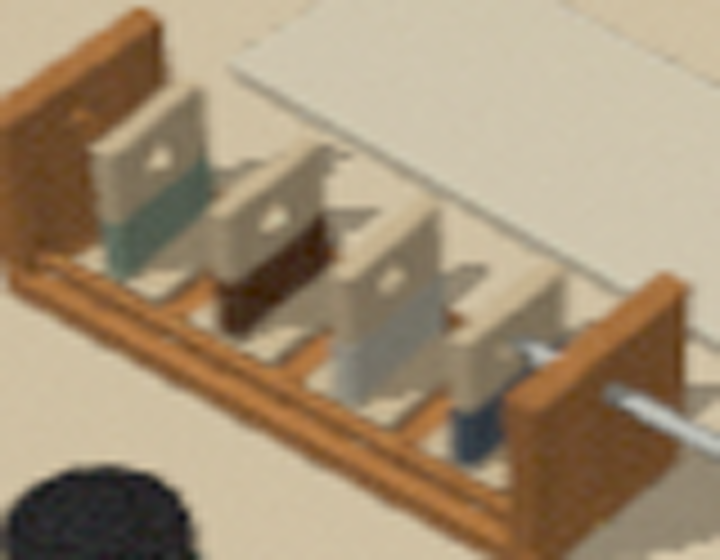

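The tip is in the navy tile's hole with no reaction force. On to the second tile.

Request:
jog_arm([
  {"gripper":15,"tx":0,"ty":0,"tz":-4,"ax":0,"ay":0,"az":0},
  {"gripper":15,"tx":0,"ty":0,"tz":-4,"ax":0,"ay":0,"az":0},
  {"gripper":15,"tx":0,"ty":0,"tz":-5,"ax":0,"ay":0,"az":0},
  {"gripper":15,"tx":0,"ty":0,"tz":-5,"ax":0,"ay":0,"az":0},
  {"gripper":15,"tx":0,"ty":0,"tz":-5,"ax":0,"ay":0,"az":0},
  {"gripper":15,"tx":0,"ty":0,"tz":-5,"ax":0,"ay":0,"az":0},
  {"gripper":15,"tx":0,"ty":0,"tz":-5,"ax":0,"ay":0,"az":0},
  {"gripper":15,"tx":0,"ty":0,"tz":-4,"ax":0,"ay":0,"az":0},
  {"gripper":15,"tx":0,"ty":0,"tz":0,"ax":0,"ay":0,"az":0},
  {"gripper":15,"tx":0,"ty":0,"tz":0,"ax":0,"ay":0,"az":0},
])

```text
clock: 44.3
tcp_pos: [0.5943, 0.1684, 0.0832]
orientation: [-1.57, -0.063, 0.063]
contact_force: [-0.9, 0.4, -0.5]
grip_width: 0.0192
```

```bash
python3 st.py 23; python3 -c "
from h import *
s=cv2.imread('pics/s23.png');c=s[155:225,205:285].astype(float);c=255*(c/255)**.6
cv2.imwrite('pics/e23b.png',cv2.resize(c.astype(np.uint8),None,fx=9,fy=8,interpolation=cv2.INTER_CUBIC))"
```

```text
[-0.0012  0.3189  0.0832] [-0.9  0.4 -0.5] [ 0.13 -0.01 -0.02] 0.019153317189075685 44.3
sgn 1 rotvec [-0.    -0.001  0.   ] shift now-axes [-0.1 -0.1 91.1] shift target-axes [ 0.  -0.2 91.1]
tcp [0.5943 0.1684 0.0832] F [-0.9  0.4 -0.5] gw 19.2 t 44.3 j [ 0.02  0.63 -0.54  1.79  0.42  0.83 -0.65]
```

View pics/e23b.png

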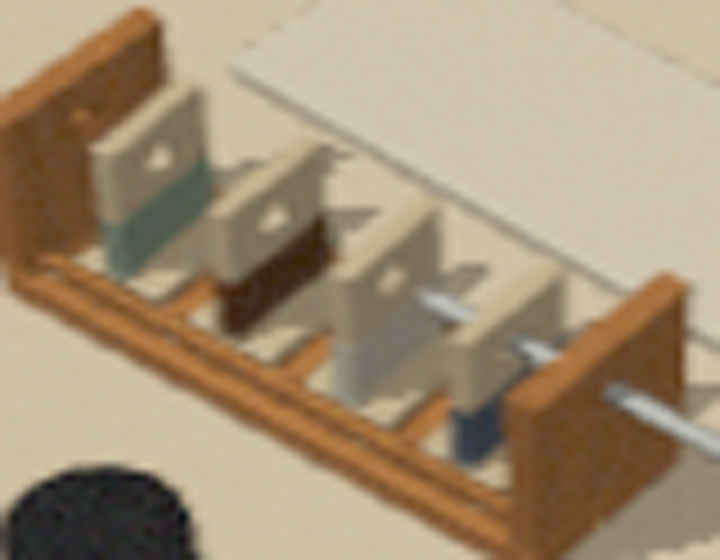

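The rod is through the navy tile and its line points straight at the grey tile's hole. Continue about 52 mm.

Request:
jog_arm([
  {"gripper":15,"tx":0,"ty":0,"tz":-4,"ax":0,"ay":0,"az":0},
  {"gripper":15,"tx":0,"ty":0,"tz":-4,"ax":0,"ay":0,"az":0},
  {"gripper":15,"tx":0,"ty":0,"tz":-4,"ax":0,"ay":0,"az":0},
  {"gripper":15,"tx":0,"ty":0,"tz":-4,"ax":0,"ay":0,"az":0},
  {"gripper":15,"tx":0,"ty":0,"tz":-5,"ax":0,"ay":0,"az":0},
  {"gripper":15,"tx":0,"ty":0,"tz":-5,"ax":0,"ay":0,"az":0},
  {"gripper":15,"tx":0,"ty":0,"tz":-5,"ax":0,"ay":0,"az":0},
  {"gripper":15,"tx":0,"ty":0,"tz":-5,"ax":0,"ay":0,"az":0},
  {"gripper":15,"tx":0,"ty":0,"tz":-5,"ax":0,"ay":0,"az":0},
  {"gripper":15,"tx":0,"ty":0,"tz":-5,"ax":0,"ay":0,"az":0},
  {"gripper":15,"tx":0,"ty":0,"tz":0,"ax":0,"ay":0,"az":0},
  {"gripper":15,"tx":0,"ty":0,"tz":0,"ax":0,"ay":0,"az":0},
])

```text
clock: 45.6
tcp_pos: [0.598, 0.1225, 0.0832]
orientation: [-1.57, -0.063, 0.063]
contact_force: [-0.1, 0.4, -1.0]
grip_width: 0.0188
```

```bash
python3 st.py 24; python3 -c "
from h import *
s=cv2.imread('pics/s24.png');c=s[155:225,205:285].astype(float);c=255*(c/255)**.6
cv2.imwrite('pics/e24b.png',cv2.resize(c.astype(np.uint8),None,fx=9,fy=8,interpolation=cv2.INTER_CUBIC))"
```

```text
[-0.0013  0.2729  0.0832] [-0.1  0.4 -1. ] [0.08 0.01 0.01] 0.01878455573358619 45.6
sgn 1 rotvec [-0.    -0.001  0.   ] shift now-axes [-1.000e-01 -1.000e-01  1.371e+02] shift target-axes [ 1.000e-01 -2.000e-01  1.371e+02]
tcp [0.598  0.1225 0.0832] F [-0.1  0.4 -1. ] gw 18.8 t 45.6 j [ 0.09  0.62 -0.54  1.81  0.42  0.82 -0.57]
```

View pics/e24b.png

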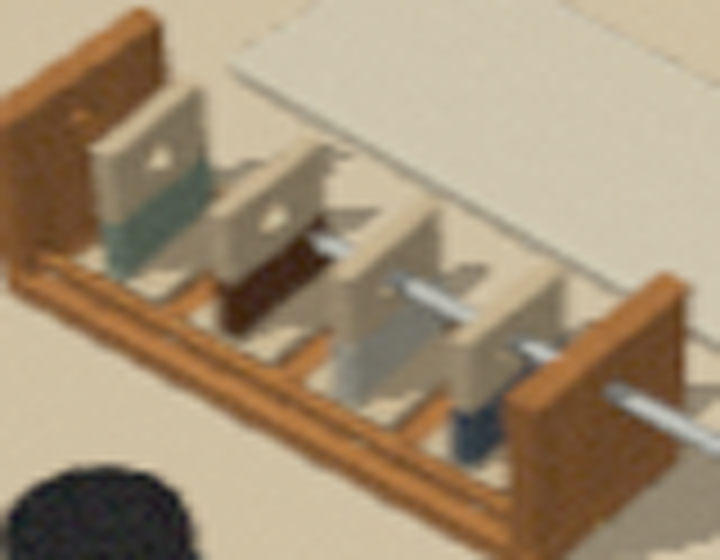

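Through the navy and grey tiles, no force. Continue to the third tile.

Request:
jog_arm([
  {"gripper":15,"tx":0,"ty":0,"tz":-4,"ax":0,"ay":0,"az":0},
  {"gripper":15,"tx":0,"ty":0,"tz":-4,"ax":0,"ay":0,"az":0},
  {"gripper":15,"tx":0,"ty":0,"tz":-4,"ax":0,"ay":0,"az":0},
  {"gripper":15,"tx":0,"ty":0,"tz":-4,"ax":0,"ay":0,"az":0},
  {"gripper":15,"tx":0,"ty":0,"tz":-5,"ax":0,"ay":0,"az":0},
  {"gripper":15,"tx":0,"ty":0,"tz":-5,"ax":0,"ay":0,"az":0},
  {"gripper":15,"tx":0,"ty":0,"tz":-5,"ax":0,"ay":0,"az":0},
  {"gripper":15,"tx":0,"ty":0,"tz":-5,"ax":0,"ay":0,"az":0},
  {"gripper":15,"tx":0,"ty":0,"tz":-5,"ax":0,"ay":0,"az":0},
  {"gripper":15,"tx":0,"ty":0,"tz":-5,"ax":0,"ay":0,"az":0},
  {"gripper":15,"tx":0,"ty":0,"tz":0,"ax":0,"ay":0,"az":0},
  {"gripper":15,"tx":0,"ty":0,"tz":0,"ax":0,"ay":0,"az":0},
])

```text
clock: 46.9
tcp_pos: [0.6017, 0.0766, 0.0832]
orientation: [-1.57, -0.063, 0.063]
contact_force: [0.3, -0.2, -1.0]
grip_width: 0.0191
```

```bash
python3 st.py 25; python3 -c "
from h import *
s=cv2.imread('pics/s25.png');c=s[155:225,205:285].astype(float);c=255*(c/255)**.6
cv2.imwrite('pics/e25b.png',cv2.resize(c.astype(np.uint8),None,fx=9,fy=8,interpolation=cv2.INTER_CUBIC))"
```

```text
[-0.0013  0.2269  0.0832] [ 0.3 -0.2 -1. ] [ 0.12  0.05 -0.04] 0.019122981187844716 46.9
sgn 1 rotvec [-0.    -0.001  0.   ] shift now-axes [-1.000e-01 -1.000e-01  1.831e+02] shift target-axes [ 1.000e-01 -2.000e-01  1.831e+02]
tcp [0.6017 0.0766 0.0832] F [ 0.3 -0.2 -1. ] gw 19.1 t 46.9 j [ 0.17  0.62 -0.54  1.82  0.42  0.82 -0.5 ]
```

View pics/e25b.png

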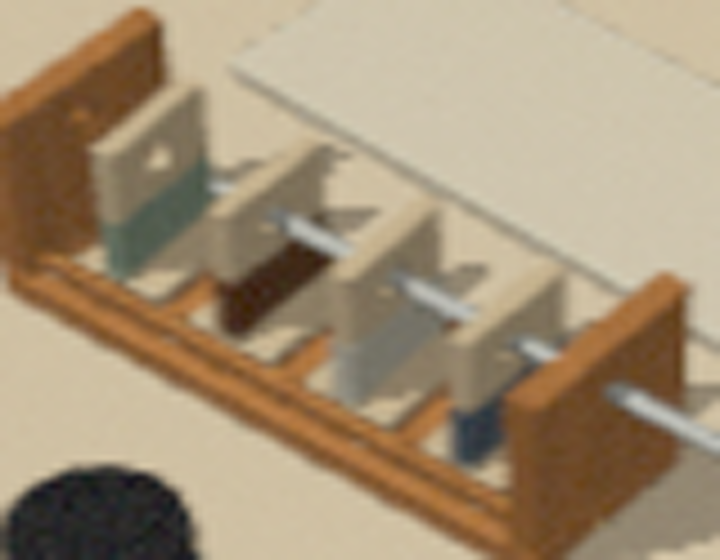

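Request:
jog_arm([
  {"gripper":15,"tx":0,"ty":0,"tz":-4,"ax":0,"ay":0,"az":0},
  {"gripper":15,"tx":0,"ty":0,"tz":-4,"ax":0,"ay":0,"az":0},
  {"gripper":15,"tx":0,"ty":0,"tz":-4,"ax":0,"ay":0,"az":0},
  {"gripper":15,"tx":0,"ty":0,"tz":-4,"ax":0,"ay":0,"az":0},
  {"gripper":15,"tx":0,"ty":0,"tz":-5,"ax":0,"ay":0,"az":0},
  {"gripper":15,"tx":0,"ty":0,"tz":-5,"ax":0,"ay":0,"az":0},
  {"gripper":15,"tx":0,"ty":0,"tz":-5,"ax":0,"ay":0,"az":0},
  {"gripper":15,"tx":0,"ty":0,"tz":-5,"ax":0,"ay":0,"az":0},
  {"gripper":15,"tx":0,"ty":0,"tz":-3,"ax":0,"ay":0,"az":0},
  {"gripper":15,"tx":0,"ty":0,"tz":0,"ax":0,"ay":0,"az":0},
  {"gripper":15,"tx":0,"ty":0,"tz":0,"ax":0,"ay":0,"az":0},
])

```text
clock: 48.1
tcp_pos: [0.6048, 0.0379, 0.0833]
orientation: [-1.57, -0.063, 0.063]
contact_force: [0.3, 0.2, -1.5]
grip_width: 0.019
```

```bash
python3 st.py 26; python3 -c "
from h import *
s=cv2.imread('pics/s26.png');c=s[155:225,195:275].astype(float);c=255*(c/255)**.6
cv2.imwrite('pics/e26b.png',cv2.resize(c.astype(np.uint8),None,fx=9,fy=8,interpolation=cv2.INTER_CUBIC))"
```

```text
[-0.0013  0.188   0.0833] [ 0.3  0.2 -1.5] [ 0.15  0.02 -0.01] 0.018970666464270383 48.1
sgn 1 rotvec [-0.    -0.001  0.   ] shift now-axes [-1.00e-01 -1.00e-01  2.22e+02] shift target-axes [ 1.00e-01 -1.00e-01  2.22e+02]
tcp [0.6048 0.0379 0.0833] F [ 0.3  0.2 -1.5] gw 19.0 t 48.1 j [ 0.23  0.62 -0.54  1.82  0.42  0.82 -0.43]
```

View pics/e26b.png

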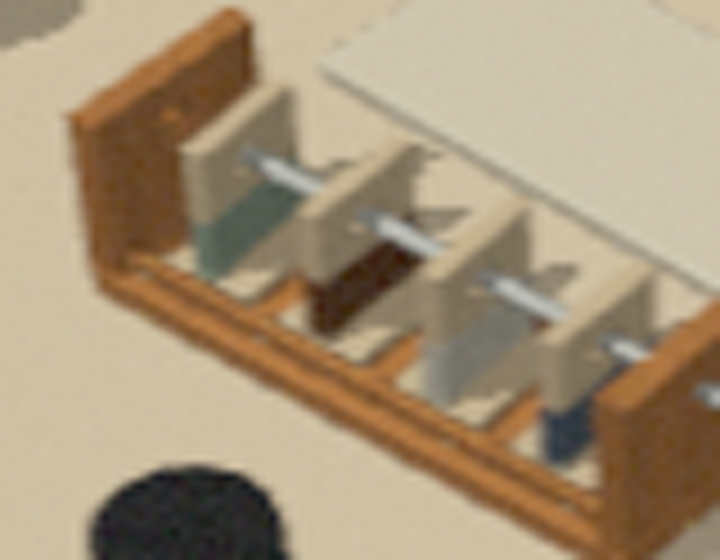

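Through all four tiles. Now slowly into the far cheek's hole.

Request:
jog_arm([
  {"gripper":15,"tx":0,"ty":0,"tz":-3,"ax":0,"ay":0,"az":0},
  {"gripper":15,"tx":0,"ty":0,"tz":-3,"ax":0,"ay":0,"az":0},
  {"gripper":15,"tx":0,"ty":0,"tz":-3,"ax":0,"ay":0,"az":0},
  {"gripper":15,"tx":0,"ty":0,"tz":-3,"ax":0,"ay":0,"az":0},
  {"gripper":15,"tx":0,"ty":0,"tz":-3,"ax":0,"ay":0,"az":0},
  {"gripper":15,"tx":0,"ty":0,"tz":-3,"ax":0,"ay":0,"az":0},
  {"gripper":15,"tx":0,"ty":0,"tz":-3,"ax":0,"ay":0,"az":0},
  {"gripper":15,"tx":0,"ty":0,"tz":0,"ax":0,"ay":0,"az":0},
  {"gripper":15,"tx":0,"ty":0,"tz":0,"ax":0,"ay":0,"az":0},
])

```text
clock: 49.1
tcp_pos: [0.6064, 0.0168, 0.0832]
orientation: [-1.57, -0.063, 0.063]
contact_force: [-0.1, -0.4, -0.9]
grip_width: 0.0187
```

```bash
python3 st.py
```

```text
[-0.0014  0.1668  0.0832] [-0.1 -0.4 -0.9] [ 0.13 -0.02 -0.05] 0.018670426439902767 49.1
sgn 1 rotvec [-0.    -0.001  0.   ] shift now-axes [-1.000e-01 -1.000e-01  2.432e+02] shift target-axes [ 2.000e-01 -2.000e-01  2.432e+02]
tcp [0.6064 0.0168 0.0832] F [-0.1 -0.4 -0.9] gw 18.7 t 49.1 j [ 0.27  0.62 -0.54  1.82  0.42  0.82 -0.4 ]
```

Request:
jog_arm([
  {"gripper":15,"tx":0,"ty":0,"tz":-3,"ax":0,"ay":0,"az":0},
  {"gripper":15,"tx":0,"ty":0,"tz":-3,"ax":0,"ay":0,"az":0},
  {"gripper":15,"tx":0,"ty":0,"tz":-3,"ax":0,"ay":0,"az":0},
  {"gripper":15,"tx":0,"ty":0,"tz":-3,"ax":0,"ay":0,"az":0},
  {"gripper":15,"tx":0,"ty":0,"tz":-3,"ax":0,"ay":0,"az":0},
  {"gripper":15,"tx":0,"ty":0,"tz":-2,"ax":0,"ay":0,"az":0},
  {"gripper":15,"tx":0,"ty":0,"tz":0,"ax":0,"ay":0,"az":0},
  {"gripper":15,"tx":0,"ty":0,"tz":0,"ax":0,"ay":0,"az":0},
])

```text
clock: 49.9
tcp_pos: [0.6078, -0.0001, 0.0832]
orientation: [-1.57, -0.063, 0.063]
contact_force: [-0.6, 0.5, -1.5]
grip_width: 0.0191
```

```bash
python3 st.py 27; python3 -c "
from h import *
s=cv2.imread('pics/s27.png');c=s[150:240,195:305].astype(float);c=255*(c/255)**.6
cv2.imwrite('pics/e27b.png',cv2.resize(c.astype(np.uint8),None,fx=7,fy=6.6,interpolation=cv2.INTER_CUBIC))"
```

```text
[-0.0014  0.1499  0.0832] [-0.6  0.5 -1.5] [ 0.11  0.04 -0.01] 0.01910510251619525 49.9
sgn 1 rotvec [-0.    -0.001 -0.   ] shift now-axes [-0.000e+00 -1.000e-01  2.601e+02] shift target-axes [ 2.000e-01 -2.000e-01  2.601e+02]
tcp [ 6.078e-01 -1.000e-04  8.320e-02] F [-0.6  0.5 -1.5] gw 19.1 t 49.9 j [ 0.29  0.62 -0.53  1.82  0.42  0.82 -0.37]
```

View pics/e27b.png

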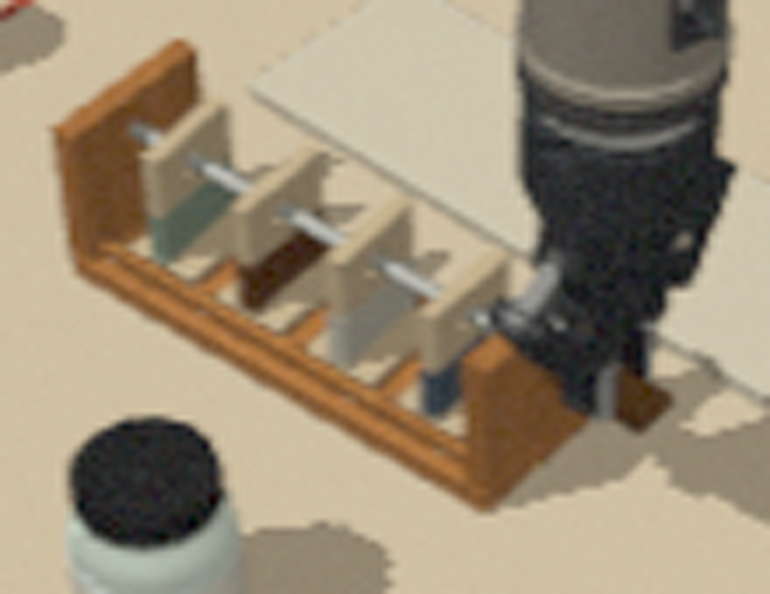

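Request:
jog_arm([
  {"gripper":15,"tx":0,"ty":0,"tz":-2,"ax":0,"ay":0,"az":0},
  {"gripper":15,"tx":0,"ty":0,"tz":-1,"ax":0,"ay":0,"az":0},
  {"gripper":15,"tx":0,"ty":0,"tz":-1,"ax":0,"ay":0,"az":0},
  {"gripper":15,"tx":0,"ty":0,"tz":-1,"ax":0,"ay":0,"az":0},
  {"gripper":15,"tx":0,"ty":0,"tz":0,"ax":0,"ay":0,"az":0},
  {"gripper":15,"tx":0,"ty":0,"tz":0,"ax":0,"ay":0,"az":0},
])

```text
clock: 50.6
tcp_pos: [0.6082, -0.0051, 0.0832]
orientation: [-1.57, -0.063, 0.063]
contact_force: [0.3, -1.0, -0.8]
grip_width: 0.0188
```

```bash
python3 st.py
```

```text
[-0.0014  0.1449  0.0832] [ 0.3 -1.  -0.8] [ 0.11  0.02 -0.01] 0.018826718768113943 50.6
sgn 1 rotvec [-0.    -0.001  0.   ] shift now-axes [-1.000e-01 -2.000e-01  2.651e+02] shift target-axes [ 2.000e-01 -2.000e-01  2.651e+02]
tcp [ 0.6082 -0.0051  0.0832] F [ 0.3 -1.  -0.8] gw 18.8 t 50.6 j [ 0.3   0.62 -0.53  1.82  0.42  0.82 -0.36]
```

Request:
jog_arm([
  {"gripper":15,"tx":0,"ty":0,"tz":-1,"ax":0,"ay":0,"az":0},
  {"gripper":15,"tx":0,"ty":0,"tz":-1,"ax":0,"ay":0,"az":0},
  {"gripper":15,"tx":0,"ty":0,"tz":0,"ax":0,"ay":0,"az":0},
  {"gripper":15,"tx":0,"ty":0,"tz":0,"ax":0,"ay":0,"az":0},
])

```text
clock: 51.0
tcp_pos: [0.6083, -0.0061, 0.0832]
orientation: [-1.569, -0.063, 0.063]
contact_force: [-0.4, 3.8, -0.7]
grip_width: 0.0189
```

```bash
python3 st.py
```

```text
[-0.0014  0.1439  0.0832] [-0.4  3.8 -0.7] [0.91 0.13 0.  ] 0.018925002185892378 51.0
sgn 1 rotvec [-0.001 -0.     0.   ] shift now-axes [1.000e-01 1.000e-01 2.661e+02] shift target-axes [ 2.000e-01 -2.000e-01  2.661e+02]
tcp [ 0.6083 -0.0061  0.0832] F [-0.4  3.8 -0.7] gw 18.9 t 51.0 j [ 0.3   0.62 -0.53  1.82  0.42  0.82 -0.36]
```

Request:
jog_arm([
  {"gripper":15,"tx":0,"ty":0,"tz":-1,"ax":0,"ay":0,"az":0},
  {"gripper":15,"tx":0,"ty":0,"tz":-1,"ax":0,"ay":0,"az":0},
  {"gripper":15,"tx":0,"ty":0,"tz":0,"ax":0,"ay":0,"az":0},
  {"gripper":15,"tx":0,"ty":0,"tz":0,"ax":0,"ay":0,"az":0},
])

```text
clock: 51.4
tcp_pos: [0.6083, -0.0062, 0.0833]
orientation: [-1.567, -0.064, 0.064]
contact_force: [-1.0, 7.9, -0.9]
grip_width: 0.0188
```

```bash
python3 st.py 28; python3 -c "
from h import *
s=cv2.imread('pics/s28.png');c=s[150:240,195:305].astype(float);c=255*(c/255)**.6
t=cv2.imread('pics/t28.png');d=t[180:260,240:390].astype(float);d=255*(d/255)**.7
cv2.imwrite('pics/e28b.png',cv2.resize(c.astype(np.uint8),None,fx=7,fy=6.6,interpolation=cv2.INTER_CUBIC))
cv2.imwrite('pics/e28t.png',cv2.resize(d.astype(np.uint8),None,fx=5,fy=5,interpolation=cv2.INTER_CUBIC))"
```

```text
[-0.0014  0.1438  0.0833] [-1.   7.9 -0.9] [ 1.87  0.26 -0.01] 0.0188305937950829 51.4
sgn 1 rotvec [-0.003  0.001  0.   ] shift now-axes [  0.5   0.8 266.2] shift target-axes [ 2.000e-01 -1.000e-01  2.662e+02]
tcp [ 0.6083 -0.0062  0.0833] F [-1.   7.9 -0.9] gw 18.8 t 51.4 j [ 0.31  0.62 -0.54  1.82  0.41  0.82 -0.35]
```

View pics/e28b.png

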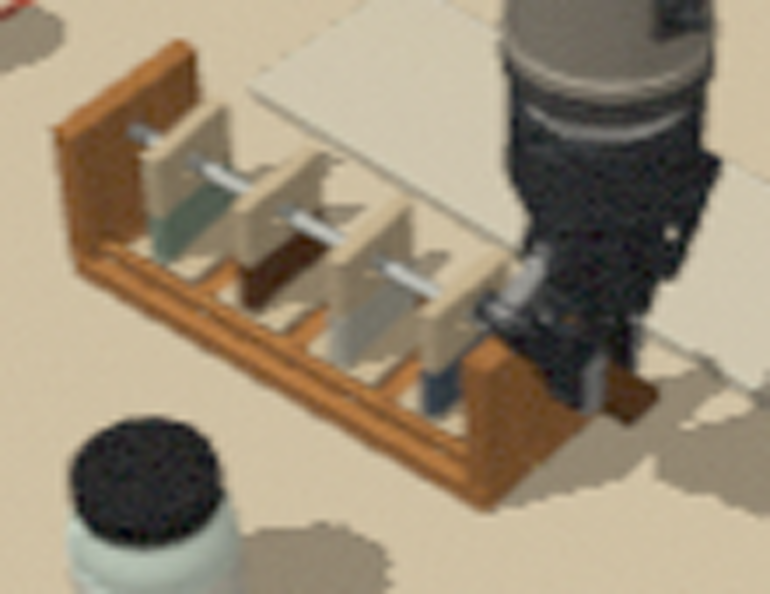

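View pics/e28t.png

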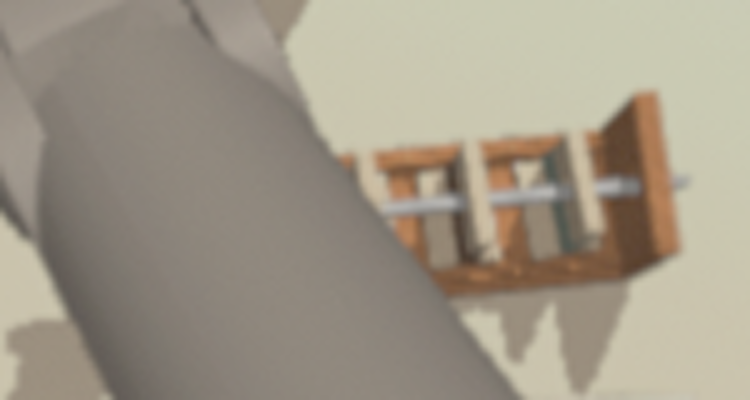

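Request:
jog_arm([
  {"gripper":15,"tx":0,"ty":0,"tz":1.5,"ax":0,"ay":0,"az":0},
  {"gripper":15,"tx":0,"ty":2,"tz":0,"ax":0,"ay":0,"az":0},
  {"gripper":15,"tx":0,"ty":0,"tz":0,"ax":0,"ay":0,"az":0},
  {"gripper":24,"tx":0,"ty":0,"tz":0,"ax":0,"ay":0,"az":0},
  {"gripper":30,"tx":0,"ty":0,"tz":0,"ax":0,"ay":0,"az":0},
  {"gripper":40,"tx":0,"ty":0,"tz":0,"ax":0,"ay":0,"az":0},
  {"gripper":46,"tx":0,"ty":0,"tz":0,"ax":0,"ay":0,"az":0},
  {"gripper":46,"tx":0,"ty":0,"tz":0,"ax":0,"ay":0,"az":0},
  {"gripper":46,"tx":0,"ty":-8,"tz":0,"ax":0,"ay":0,"az":0},
  {"gripper":46,"tx":0,"ty":-15,"tz":0,"ax":0,"ay":0,"az":0},
  {"gripper":46,"tx":0,"ty":-15,"tz":0,"ax":0,"ay":0,"az":0},
  {"gripper":46,"tx":0,"ty":-15,"tz":0,"ax":0,"ay":0,"az":0},
])

```text
clock: 52.7
tcp_pos: [0.6089, -0.0074, 0.1363]
orientation: [-1.57, -0.064, 0.062]
contact_force: [-0.2, -0.3, -1.1]
grip_width: 0.0461
```

Request:
jog_arm([
  {"gripper":46,"tx":0,"ty":-20,"tz":10,"ax":0,"ay":0,"az":0},
  {"gripper":46,"tx":0,"ty":-20,"tz":20,"ax":0,"ay":0,"az":0},
  {"gripper":46,"tx":0,"ty":-20,"tz":20,"ax":0,"ay":0,"az":0},
  {"gripper":46,"tx":0,"ty":0,"tz":25,"ax":0,"ay":0,"az":0},
  {"gripper":46,"tx":0,"ty":0,"tz":25,"ax":0,"ay":0,"az":0},
  {"gripper":46,"tx":0,"ty":0,"tz":25,"ax":0,"ay":0,"az":0},
  {"gripper":46,"tx":-20,"ty":0,"tz":25,"ax":0,"ay":0,"az":0},
  {"gripper":46,"tx":-20,"ty":0,"tz":25,"ax":0,"ay":0,"az":0},
  {"gripper":46,"tx":-20,"ty":0,"tz":25,"ax":0,"ay":0,"az":0},
  {"gripper":46,"tx":0,"ty":0,"tz":25,"ax":0,"ay":0,"az":0},
  {"gripper":46,"tx":0,"ty":0,"tz":25,"ax":0,"ay":0,"az":0},
  {"gripper":46,"tx":0,"ty":0,"tz":0,"ax":0,"ay":0,"az":0},
])

```text
clock: 53.9
tcp_pos: [0.5276, 0.2415, 0.1962]
orientation: [-1.567, -0.069, 0.066]
contact_force: [0.2, -0.6, 0.6]
grip_width: 0.0459
```

```bash
python3 st.py 29; python3 -c "
from h import *
s=cv2.imread('pics/s29.png');c=s[150:240,195:305].astype(float);c=255*(c/255)**.6
t=cv2.imread('pics/t29.png');d=t[180:260,240:390].astype(float);d=255*(d/255)**.7
cv2.imwrite('pics/e29b.png',cv2.resize(c.astype(np.uint8),None,fx=7,fy=6.6,interpolation=cv2.INTER_CUBIC))
cv2.imwrite('pics/e29t.png',cv2.resize(d.astype(np.uint8),None,fx=5,fy=5,interpolation=cv2.INTER_CUBIC))"
```

```text
[-0.0618  0.3972  0.1962] [ 0.2 -0.6  0.6] [-0.03  0.01 -0.06] 0.04585350223477327 53.9
sgn 1 rotvec [-0.003  0.005  0.002] shift now-axes [ 60.4 113.   12.2] shift target-axes [ 60.6 112.8  12.8]
tcp [0.5276 0.2415 0.1962] F [ 0.2 -0.6  0.6] gw 45.9 t 53.9 j [-0.03  0.45 -0.66  1.8   0.32  0.99 -0.73]
```

View pics/e29b.png

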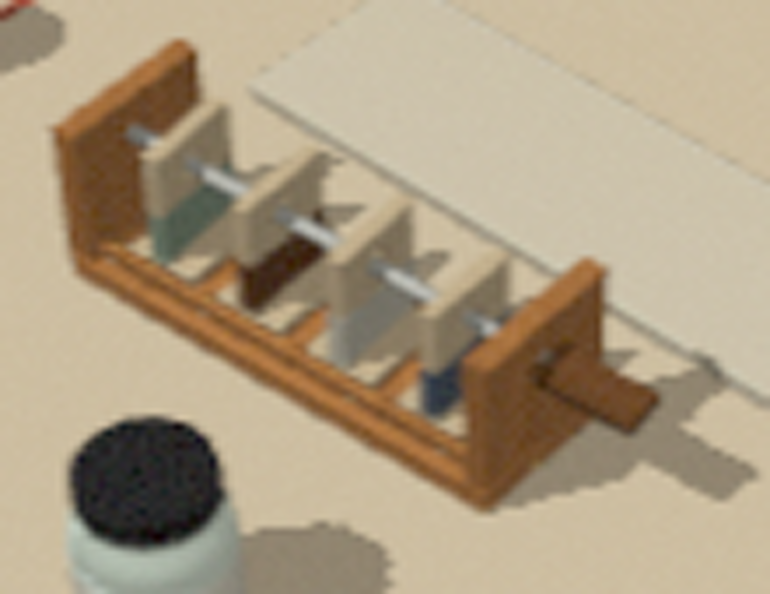

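View pics/e29t.png

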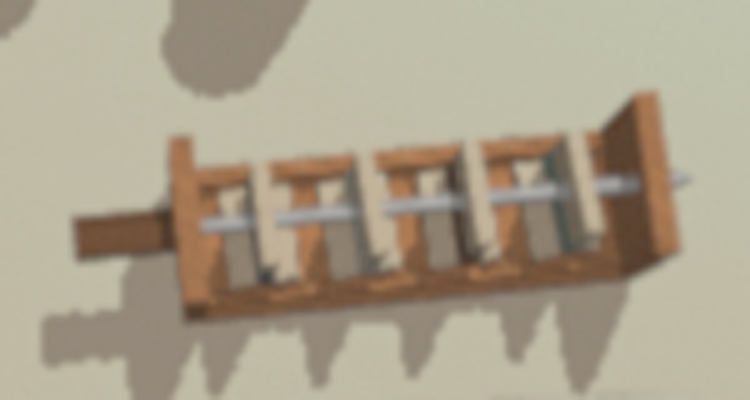

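View pics/s29.png

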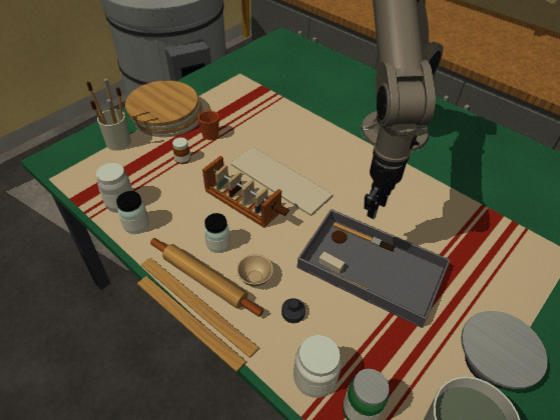

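```bash
python3 -c "
from h import *
s=cv2.imread('pics/s29.png');c=s[182:232,255:300].astype(float);c=255*(c/255)**.5
t=cv2.imread('pics/t29.png');d=t[205:245,250:300].astype(float);d=255*(d/255)**.6
A=cv2.resize(c.astype(np.uint8),None,fx=12,fy=12,interpolation=cv2.INTER_CUBIC);cv2.imwrite('pics/f1.png',A)
cv2.imwrite('pics/f2.png',cv2.resize(d.astype(np.uint8),None,fx=12,fy=12,interpolation=cv2.INTER_CUBIC))
d=t[200:240,355:395].astype(float)
cv2.imwrite('pics/f3.png',cv2.resize(d.astype(np.uint8),None,fx=10,fy=10,interpolation=cv2.INTER_CUBIC))"
```

```text
(no output)
```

View pics/f1.png

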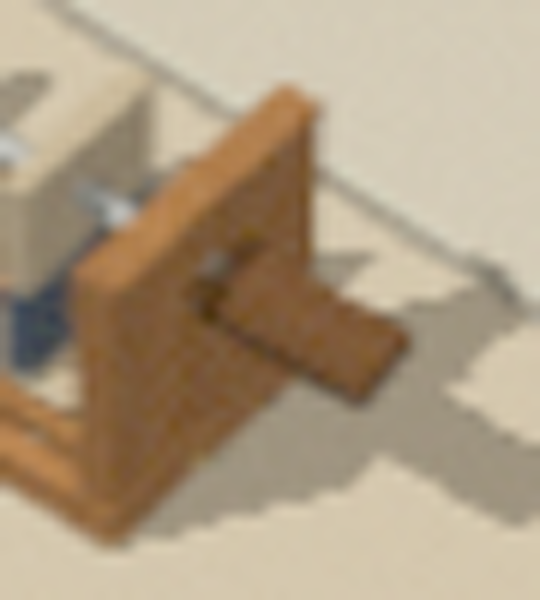

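View pics/f2.png

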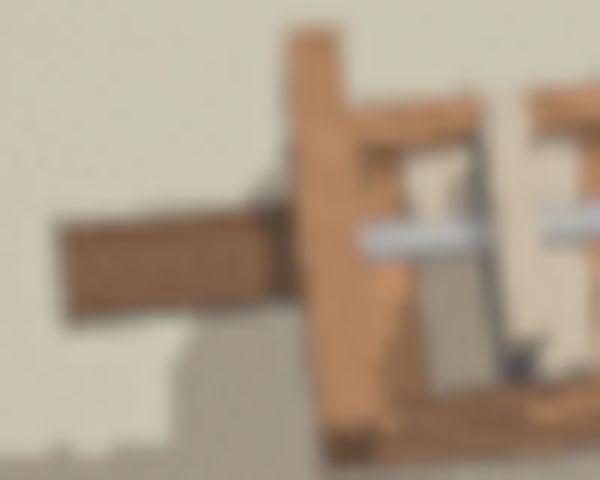

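View pics/f3.png

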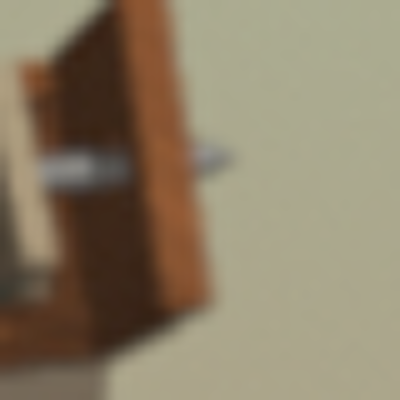

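```bash
python3 -c "
from go import *
f=lambda P:((proj('top',P)-[250,205]+.5)*12).round(0)
print(f([rk(-.012,.1695,.073),rk(.010,.1695,.073),rk(0,.1195,.096),rk(0,.1195,.073),rk(.04,.1195,.096)]))
g=lambda P:((proj('scene',P)-[255,182]+.5)*12).round(0)
print(g([rk(.0097,.1695,.073),rk(-.0123,.1695,.073),rk(.04,.1195,.096),rk(-.04,.1195,.096),rk(.0097,.1195,.073),rk(-.0123,.1195,.073),rk(.0097,.1695,.064)]))
print((proj('top',[rk(0,-.1365,.069),rk(0,-.1195,.096)])-[355,200]+.5)*10)
"
```

```text
[[ 68. 328.]
 [ 58. 221.]
 [309. 226.]
 [309. 245.]
 [289.  29.]]
[[365. 393.]
 [422. 338.]
 [118. 302.]
 [327. 109.]
 [198. 293.]
 [254. 240.]
 [364. 418.]]
[[236.2004173  154.85481973]
 [196.48046999 140.16980472]]
```

```bash
python3 -c "
from h import *
a=cv2.imread('pics/top0.png').astype(int);b=vision.grab_frame('top')[:,:,::-1].astype(int)
cv2.imwrite('pics/t30.png',b)
m=(np.abs(a-b).max(2)>45).astype(np.uint8);n,l,st,c=cv2.connectedComponentsWithStats(m)
print([(s[:5].tolist()) for s in st[1:] if s[4]>12])"
```

```text
[[35, 188, 76, 140, 3566], [280, 207, 87, 32, 927], [117, 222, 35, 63, 998], [254, 222, 21, 11, 176], [341, 223, 6, 10, 34], [20, 228, 14, 28, 138], [78, 228, 17, 79, 503], [302, 229, 5, 9, 27], [34, 230, 9, 29, 142], [283, 231, 3, 7, 16], [249, 243, 16, 10, 128], [341, 242, 7, 10, 47], [320, 244, 8, 11, 53], [301, 246, 8, 11, 51], [281, 248, 8, 11, 52], [70, 250, 13, 115, 792], [24, 258, 12, 11, 38], [98, 260, 13, 10, 81], [325, 269, 16, 35, 362], [304, 270, 15, 35, 332], [346, 270, 20, 33, 412], [285, 272, 13, 34, 215], [105, 298, 145, 122, 10635], [81, 300, 20, 76, 893], [103, 306, 6, 90, 191], [349, 306, 4, 6, 17], [96, 318, 8, 102, 313]][ WARN:0@0.335] global loadsave.cpp:1063 imwrite_ Unsupported depth image for selected encoder is fallbacked to CV_8U.
```

View pics/t30.png

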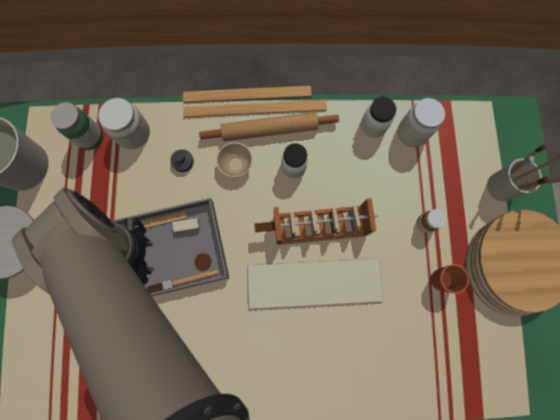

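The only differences from the start are the tiles, the rod and the arm. The jars, bowl and cup, and the post, rib, brush and knife in the crate, are where they began. Handing in.

```bash
python3 -c "
from bench import ticket
print(ticket.hand_in())"
```

```text
the job is handed in; nothing more can be done
None
```

All four tiles (there were only four on the shelf) now stand upright in the rack's channel with their faces towards the cheeks. The steel rod runs in at the +y end, through every tile and out of the far cheek. I handed the job in at about 54 s on the clock, with the gripper open and clear of everything.

**Rod pushed home:** the arm stopped where the grip should meet the rack, and the force built to about 8 N. After release, the grip's back end and the protruding tip were both within about 1 mm of where a rod pushed fully home should show.

**Nothing else moved:** comparing the first and last top views, only the tiles, the rod and the arm had changed. The jars, bowl, cup and other tools were where they started. I saw no sign of a tile or the rod being knocked during the run.

**Checks that disagreed:** the two cameras differed by about 2 mm on where the rack hole sat against the rod. I raised the rod 2.2 mm and moved it 0.7 mm sideways, and it then went in without resistance. I could not see the contact line under the grip clearly enough to rule out a gap of a fraction of a millimetre.

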